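Inspect and rack the sensor cartridges

TASK

Inspect the sensor cartridges hanging on the stand and rack them: throw the camera's switch on, then take the cartridges one at a time, narrowest first and widest last; lift each up and off its peg and hold it upright and level with the lens, its middle over the cross, showing the lens first its front, then its socket edge, then its back, keeping still for a good second each time, and then slide it fully home into the rack slot of its own width. Leave every cartridge racked and the switch thrown back off. Do not let a cartridge fall, and leave the other things on the bench where they are.

Things in the scene. Friction and masses are not known exactly. Their poses are not given: they have to be found in the camera images.
- cart_s: narrowest sensor cartridge (may be absent): upright white slab 12 mm thick (x), 46 wide (y), 80 high (z); origin at the centre of its underside. Front: -x face, round black fan grille. Back: +x face, row of slits. Socket edge: -y edge, black socket. 0.11 to 0.22 kg. A bail with a grip tab stands on top (see its tab). Starts hung on a peg of the stand, front towards the peg's tip
- cart_s_mid (a point): centre of the narrowest cartridge's slab, 40 mm above its underside
- cart_s_tab (a point): middle of the narrowest cartridge's grip tab, 136 mm above its underside. Tab: solid, 12 mm thick (x), 24 wide (y), z = 118 to 154 mm. Under it a crossbar 44 wide, 12 thick, z = 110 to 118; under that an open window 32 mm wide, z = 80 to 110, that the peg passes through
- cart_m: middle-width sensor cartridge (may be absent): upright white slab 12 mm thick (x), 60 wide (y), 80 high (z); origin at the centre of its underside. Front: -x face, round black fan grille. Back: +x face, row of slits. Socket edge: -y edge, black socket. 0.11 to 0.22 kg. A bail with a grip tab stands on top (see its tab). Starts hung on a peg of the stand, front towards the peg's tip
- cart_m_mid (a point): centre of the middle-width cartridge's slab, 40 mm above its underside
- cart_m_tab (a point): middle of the middle-width cartridge's grip tab, 136 mm above its underside. Tab: solid, 12 mm thick (x), 24 wide (y), z = 118 to 154 mm. Under it a crossbar 44 wide, 12 thick, z = 110 to 118; under that an open window 32 mm wide, z = 80 to 110, that the peg passes through
- cart_l: widest sensor cartridge (may be absent): upright white slab 12 mm thick (x), 74 wide (y), 80 high (z); origin at the centre of its underside. Front: -x face, round black fan grille. Back: +x face, row of slits. Socket edge: -y edge, black socket. 0.11 to 0.22 kg. A bail with a grip tab stands on top (see its tab). Starts hung on a peg of the stand, front towards the peg's tip
- cart_l_mid (a point): centre of the widest cartridge's slab, 40 mm above its underside
- cart_l_tab (a point): middle of the widest cartridge's grip tab, 136 mm above its underside. Tab: solid, 12 mm thick (x), 24 wide (y), z = 118 to 154 mm. Under it a crossbar 44 wide, 12 thick, z = 110 to 118; under that an open window 32 mm wide, z = 80 to 110, that the peg passes through
- stand: fixed stand; origin on the bench. Pegs at y = -105, 0, +105 mm point along its -x: bars 10 mm wide, 8 thick, top at z = 140, out to x = -46 mm with a 6 mm long stop at the tip up to z = 149. Posts behind, at x = 4 to 16, reach z = 140. Cartridges hang by the crossbar near x = -24, underside at z = 30; each must rise 9 mm to clear the stop and can rise 22 mm before its slab meets the peg
- rack: loose slotted rack, 1.5 kg, 143 (x) x 92 (y) x 58 mm high; origin at the centre of its underside. Slots 15 mm wide (x), one for each cartridge: at x = -42 mm 51 long (y) for the narrowest, x = 0 65 long for the middle, x = +42 79 long for the widest; cartridge width along y, either way round. Floor at z = 8, straight walls to 45, lead-ins in x flare to 28 at z = 57. May get knocked aside
- scanner: fixed inspection camera on a column over a base plate (6 mm thick, 110 wide) with a black cross; origin on the bench at the column; looks level along its own -x. Head 60 mm wide, up to z = 206 mm at the column
- lens (a point): centre of the camera's lens face, 150 mm above the bench; axes as the scanner's (looks along -x)
- view (a point): viewing point straight above the cross, 110 mm in front of the lens and level with it; the middle of a cartridge's slab is to be held here
- switch_base: block (70 x 50 x 25 mm) of the camera's toggle switch, fixed on a grey console 90 x 70 x 50 mm high; origin at the centre of the block's underside, on the console's top; the lever pivots 22 mm above that about the block's y axis, is 60 mm long and swings in the block's x-z plane
- switch (a joint): toggle lever: 0 = off, leaning 0.5 rad from upright to the block's -x; 1.0 = on, leaning 0.5 rad to its +x; light friction (1 to 2 N at the ball), stays where left
- switch_tip (a point): centre of the black ball (26 mm across) at the lever's end; 125 mm above the bench at either end of the swing
- flux: small capped bottle, 36 mm across and 75 mm tall; not part of the job, leave it alone
- tape: empty cardboard ring lying flat, 72 mm across and 18 mm high; not part of the job, leave it alone
- driver: screwdriver, 170 mm long, lying on the bench; not part of the job, leave it alone
- spanner: spanner, 140 mm long, lying on the bench; not part of the job, leave it alone
- carton: cardboard box, 70 x 100 x 45 mm; not part of the job, leave it alone
- mug: white mug, 76 mm across and 85 mm tall; not part of the job, leave it alone
- charger: black power brick, 55 x 85 x 30 mm; not part of the job, leave it alone
Mind the look-alikes: they are no part of the job. What is shaped like the cart_l but orange or red is not meant. What is shaped like the part that bears switch_base but orange is not meant.

How it is judged (in metres and radians):
On the way, in this order (a step that is already met when the one before it is completed fails the run):
1. the camera's switch is thrown over to on (value of joint switch above 0.8 rad), for 0.2 s.
2. the narrowest cartridge is held still before the lens, upright, its front towards the lens (distance between cart_s_mid and view below 0.022 m and angle between cart_s's own z axis and vertical below 0.2 rad and x of lens in the frame of cart_s below -0.07 m and y of lens in the frame of cart_s between -0.032 and 0.032 m and linear speed of cart_s below 0.03 m/s), for 0.8 s.
3. the narrowest cartridge is held still before the lens, upright, its socket edge towards the lens (distance between cart_s_mid and view below 0.022 m and angle between cart_s's own z axis and vertical below 0.2 rad and y of lens in the frame of cart_s below -0.07 m and x of lens in the frame of cart_s between -0.032 and 0.032 m and linear speed of cart_s below 0.03 m/s), for 0.8 s.
4. the narrowest cartridge is held still before the lens, upright, its back towards the lens (distance between cart_s_mid and view below 0.022 m and angle between cart_s's own z axis and vertical below 0.2 rad and x of lens in the frame of cart_s above 0.07 m and y of lens in the frame of cart_s between -0.032 and 0.032 m and linear speed of cart_s below 0.03 m/s), for 0.8 s.
5. the middle-width cartridge is held still before the lens, upright, its front towards the lens (distance between cart_m_mid and view below 0.022 m and angle between cart_m's own z axis and vertical below 0.2 rad and x of lens in the frame of cart_m below -0.07 m and y of lens in the frame of cart_m between -0.032 and 0.032 m and linear speed of cart_m below 0.03 m/s), for 0.8 s.
6. the middle-width cartridge is held still before the lens, upright, its socket edge towards the lens (distance between cart_m_mid and view below 0.022 m and angle between cart_m's own z axis and vertical below 0.2 rad and y of lens in the frame of cart_m below -0.07 m and x of lens in the frame of cart_m between -0.032 and 0.032 m and linear speed of cart_m below 0.03 m/s), for 0.8 s.
7. the middle-width cartridge is held still before the lens, upright, its back towards the lens (distance between cart_m_mid and view below 0.022 m and angle between cart_m's own z axis and vertical below 0.2 rad and x of lens in the frame of cart_m above 0.07 m and y of lens in the frame of cart_m between -0.032 and 0.032 m and linear speed of cart_m below 0.03 m/s), for 0.8 s.
8. the widest cartridge is held still before the lens, upright, its front towards the lens (distance between cart_l_mid and view below 0.022 m and angle between cart_l's own z axis and vertical below 0.2 rad and x of lens in the frame of cart_l below -0.07 m and y of lens in the frame of cart_l between -0.032 and 0.032 m and linear speed of cart_l below 0.03 m/s), for 0.8 s.
9. the widest cartridge is held still before the lens, upright, its socket edge towards the lens (distance between cart_l_mid and view below 0.022 m and angle between cart_l's own z axis and vertical below 0.2 rad and y of lens in the frame of cart_l below -0.07 m and x of lens in the frame of cart_l between -0.032 and 0.032 m and linear speed of cart_l below 0.03 m/s), for 0.8 s.
10. the widest cartridge is held still before the lens, upright, its back towards the lens (distance between cart_l_mid and view below 0.022 m and angle between cart_l's own z axis and vertical below 0.2 rad and x of lens in the frame of cart_l above 0.07 m and y of lens in the frame of cart_l between -0.032 and 0.032 m and linear speed of cart_l below 0.03 m/s), for 0.8 s.
At the end, for the whole second after the job is handed in: Every cartridge that was on the stand stands upright (within 8 degrees) and at rest in its own slot of the rack (shortest slot for the narrowest, longest for the widest), its underside within 5 mm of the slot floor; the switch is off (lever within 0.2 rad of its off end) (value of joint switch below 0.2 rad and z of each of cart_s, cart_m, cart_l in the frame of rack below 0.013 m and x of cart_s in the frame of rack between -0.054 and -0.03 m and y of cart_s in the frame of rack between -0.015 and 0.015 m and angle between each of cart_s, cart_m, cart_l's own z axis and vertical below 0.15 rad and linear speed of each of cart_s, cart_m, cart_l below 0.02 m/s and x of cart_m in the frame of rack between -0.012 and 0.012 m and y of cart_m in the frame of rack between -0.015 and 0.015 m and x of cart_l in the frame of rack between 0.03 and 0.054 m and y of cart_l in the frame of rack between -0.015 and 0.015 m); the robot touches nothing.
It fails at once if a cartridge falls over or onto the bench ((angle between cart_s's own z axis and vertical above 1 rad or height (world z) of cart_s below 0.003 m) or (angle between cart_m's own z axis and vertical above 1 rad or height (world z) of cart_m below 0.003 m) or (angle between cart_l's own z axis and vertical above 1 rad or height (world z) of cart_l below 0.003 m)).
It fails at once if something is held up at the viewing point while the camera is switched off (horizontal distance between the grasp point and view below 0.025 m and contact force between the fingers and anything else above 1 N and value of joint switch below 0.6 rad).
It fails at once if another thing on the bench is shoved more than 4 cm (distance of any of flux, tape, driver, spanner, carton, mug, charger from where it was at the start of the episode above 0.04 m).
Of cart_s, cart_m, cart_l only 2 to 3 are there at a start; the rules pass over those that are not, and their reading is None.
At some moment in a run one of rack may be knocked a few centimetres aside while the robot is not near it.
It also fails if it takes over 210 s, if anything falls off the work surface, if the arm or the gripper's body presses on something with over 40 N, if the wrist force passes 120 N, or if a joint passes its speed limit or range.

ROBOT

A 6-joint arm with a two-finger parallel gripper is mounted at the origin on the work surface. World frame = base frame: x ahead of the robot, y to its left, z up, the work surface at z = 0. Lengths are in mm, angles in degrees, forces in N, time in s.
With the tool pointing down it reaches from about 350 to 850 mm from the base axis. Payload 8.1 kg.
Tool frame: the origin (TCP) lies midway between the tips of the shut fingers; the grasp point (between the pads) lies 19 mm behind it; z points along the fingers, y is the direction in which the jaws open and shut (so a half turn about z gives the same grasp; the last joint's range is limited). The gripper opens to 85 mm and grips with 20 to 120 N. Pads are 22 mm wide; open, the fingers measure 114 mm over their backs; the gripper's body (76 mm by 85 mm) begins 54 mm behind the grasp point. The pads swing forward as they close: fully open they stand 13 mm farther back than shut.
Start: joints at [65.294, 7.471, 85.268, -0, 87.261, -4.893], TCP at [203.348, 564.495, 204.092] pointing down, gripper open.
Joint ranges: [-169.43, 169.43], [-51.17, 129.36], [1.28, 143.12], [-76.62, 256.62], [0, 156.53], [-152.29, 152.29]. Speed limits (degrees/s): [136.94, 136.94, 159.86, 180, 180, 180].

INTERFACE

Orientations are given as [roll, pitch, yaw] about the fixed x, y, z axes, in that order (R = Rz(yaw) Ry(pitch) Rx(roll)).
In Python, from bench import r gives the robot as it stands.
- The arm moves only by the tool carry_out, never from a script. Its argument "increments" is a list of rows, each a list of 3 entries, a list of its own where there are three numbers: the shift along the tool's x, y, z in m, then the turn, a rotation vector about the tool's x, y, z in rad, then the closure, from 0 (fully open) to 1 (shut). A call has 1 to 12 rows; each row shifts and turns the pose as measured when the row begins, along the tool's axes as they then stand; what a row does not reach is not made up. A row lasts 1/10 s, in which the tool goes at most 50 mm and 8.59 degrees, less where a joint would pass 70% of its speed; a pose out of reach is approached as far as the arm can. A call with a gripper value outside its range is refused whole. The fingers move at their own pace and stop on an object; "newtons" is the grip in N (left out, the last holds). Time passes only in rows, so rows that do not move let the fingers close. It gives the time, the measured TCP pose, the force and the opening at its end, in the units of the state.
- r.sense(): the state, without advancing time (a new reading comes with each control period).
- r.snapshot(name): name is "scene" or "top" or "wrist"; returns a dict with "image" (420x560x3 uint8, blue, green, red), "vertical_fov" (degrees; the focal length in pixels is half the picture's height over the tangent of half this angle, whatever the lens; pixels are square), "cx", "cy" (the principal point, pixels), "k1" (the pictures are not rectified: a ray, as slopes to the right and down, at radius r is drawn at 1 + k1 r^2 times it, then the intrinsics apply), "rvec" (rotation vector, rad) and "tvec" (3), from world to camera coordinates, as OpenCV has them. Camera axes: x right, y down, z forward; pixel columns grow to the right and rows downward; lengths in mm; the calibration is good to about 2 mm. A picture is of the moment at which its call begins. There is no depth.
- r.hand_in(): hands the job in, once; it reports no verdict.
The state is a dict: "time": time; "joint_pos": joint angles; "qd": joint speeds; "joint_efforts": joint torques, N m; "tool_pos": TCP position; "tcp_rot": TCP orientation; "ft_force": force on the tool from outside, world axes, zero at the start; "wrist_torque": the same for the moment, N m; "finger_gap": finger opening in mm.
Only numpy, scipy, OpenCV 4.12 (cv2) and the standard library are available. Lean on these libraries where they do the work, as an engineer would, in place of code of your own. Each camera call takes 0.05 s, during which the arm holds its last target.

## Working session

There is one attempt and no reset: what is moved stays moved. The work goes in short steps, Python scripts to look and compute and a tool call to move; the robot and the scene stay as the last step left them, time stands still between calls to the robot, and variables do not carry over. Pictures are saved under pics/ and viewed, and the job is handed in when it is done.

Besides the shell and the picture viewer there is one more tool, called after "Request:" as name(argument=value, ...), one argument or row to a line, values as JSON. carry_out: Moves the arm, as the interface text tells. Its arguments: {"type":"object","properties":{"increments":{"type":"array"},"newtons":{"type":"number"}},"required":["increments"]}

```bash
ls -la; mkdir -p pics; cat > h.py <<'E'
import numpy as np, cv2, json
from bench import r
def snap(n,f):
    s=r.snapshot(n); cv2.imwrite('pics/'+f+'.png',s['image'])
    np.savez('pics/'+f+'.npz',**s); return s
E
python3 - <<'E'
from h import *
print(r.sense())
for n in ['scene','top','wrist']:
    s=snap(n,n+'0'); print(n,{k:v for k,v in s.items() if k!='image'})
E
```

```text
total 12
drwxr-xr-x  3 agent agent 4096 Dec  7 09:05 .
drwxr-xr-x 23 root  root  4096 Dec  7 09:05 ..
drwxr-xr-x  2 agent agent 4096 Dec  7 09:05 pics
{'time': 0.0, 'joint_pos': array([ 6.52952382e+01,  7.51588546e+00,  8.53301794e+01,  3.65936569e-05,
        8.72618459e+01, -4.89106818e+00]), 'qd': array([-0.02463796, -0.03038535,  0.01004528,  0.07361261,  0.05952348,
        0.03186101]), 'joint_efforts': array([ 4.91608171e-04, -5.69427788e+01, -5.00535321e+01, -1.64412068e-04,
        1.54514064e-02, -2.07123854e-06]), 'tool_pos': array([203.0808948 , 563.93835696, 203.02775592]), 'tcp_rot': array([-1.79892485e+02, -9.23705444e-03,  1.60186296e+02]), 'ft_force': array([0.51538597, 0.23861483, 0.00190911]), 'wrist_torque': array([-0.06480566,  0.05686966,  0.00619996]), 'finger_gap': 85.1798426374424}
scene {'vertical_fov': 55.19594662825607, 'cx': 279.6512983402146, 'cy': 210.08544489772007, 'k1': -0.06021583636678187, 'rvec': array([ 2.27402931,  1.0132519 , -0.38500498]), 'tvec': array([-393.78532237, -171.70173252, 1509.95145921])}
top {'vertical_fov': 51.78791749206846, 'cx': 273.95913159287005, 'cy': 206.49865263977645, 'k1': -0.036320542721400687, 'rvec': array([ 2.17454409, -2.17162956,  0.08797553]), 'tvec': array([  68.15590608,  511.64779369, 1413.10150689])}
wrist {'vertical_fov': 70.74382769003822, 'cx': 278.7715555358623, 'cy': 208.4864228727149, 'k1': -0.0547749191888921, 'rvec': array([-2.38612519, -1.67744928, -0.21980042]), 'tvec': array([-599.05980059,  -33.63928546,  379.16849902])}
```

View pics/scene0.png

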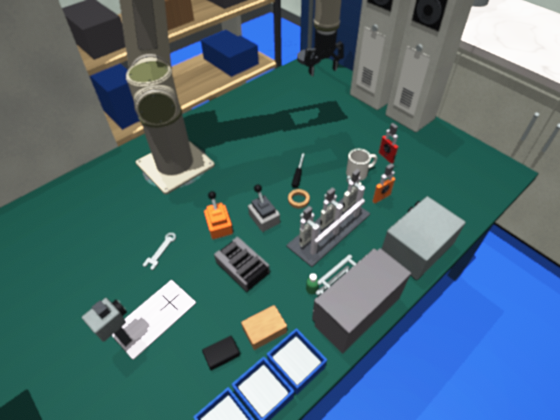

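View pics/top0.png

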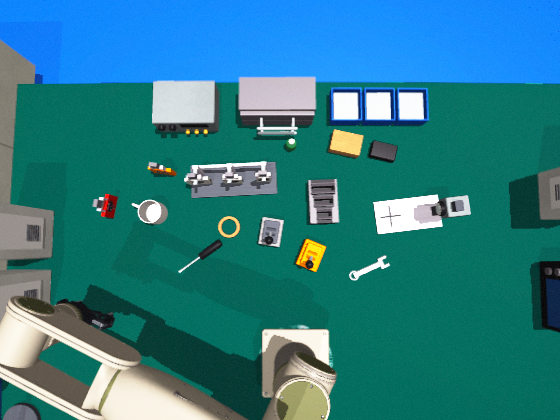

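View pics/wrist0.png

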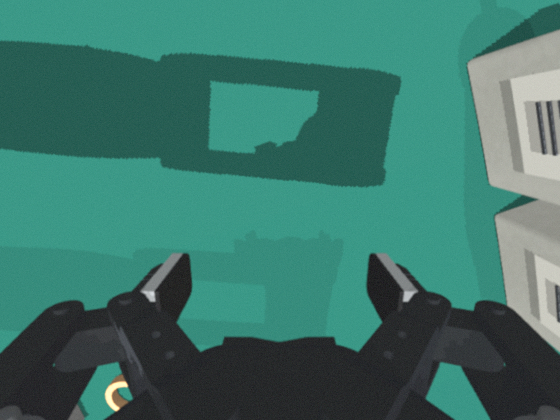

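```bash
cat >> h.py <<'E'
def load(f):
    z=np.load('pics/'+f+'.npz'); return {k:z[k] for k in z.files}
def K(s):
    f=s['image'].shape[0]/2/np.tan(np.radians(s['vertical_fov'])/2)
    return np.array([[f,0,s['cx']],[0,f,s['cy']],[0,0,1]],float), np.array([float(s['k1']),0,0,0])
def ray(s,p):
    k,d=K(s); R=cv2.Rodrigues(np.array(s['rvec']))[0]; t=np.array(s['tvec'])
    u=cv2.undistortPoints(np.array([[p]],float),k,d)[0,0]
    v=R.T@np.array([u[0],u[1],1]); return -R.T@t, v/np.linalg.norm(v)
def plane(s,p,z):
    o,v=ray(s,p); return o+v*(z-o[2])/v[2]
def proj(s,P):
    k,d=K(s); return cv2.projectPoints(np.array(P,float).reshape(-1,3),np.array(s['rvec']),np.array(s['tvec']),k,d)[0][:,0]
def tri(obs):
    A=np.zeros((3,3));b=np.zeros(3)
    for s,p in obs:
        o,v=ray(s,p);M=np.eye(3)-np.outer(v,v);A+=M;b+=M@o
    X=np.linalg.solve(A,b); return X
def crop(s,x0,y0,x1,y1,f,name):
    cv2.imwrite('pics/'+name+'.png',cv2.resize(s['image'][y0:y1,x0:x1],None,fx=f,fy=f,interpolation=cv2.INTER_CUBIC))
E
python3 - <<'E'
from h import *
t=load('top0');s=load('scene0')
crop(t,130,140,330,280,4,'t_a'); crop(t,290,160,490,290,4,'t_b')
crop(s,190,140,410,300,3.6,'s_a'); crop(s,70,220,290,370,3.6,'s_b')
E
```

```text
(no output)
```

View pics/t_a.png

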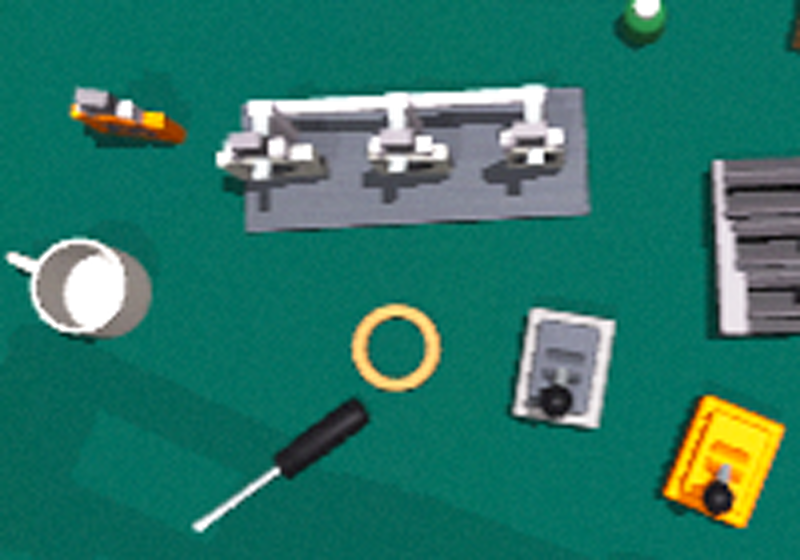

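View pics/t_b.png

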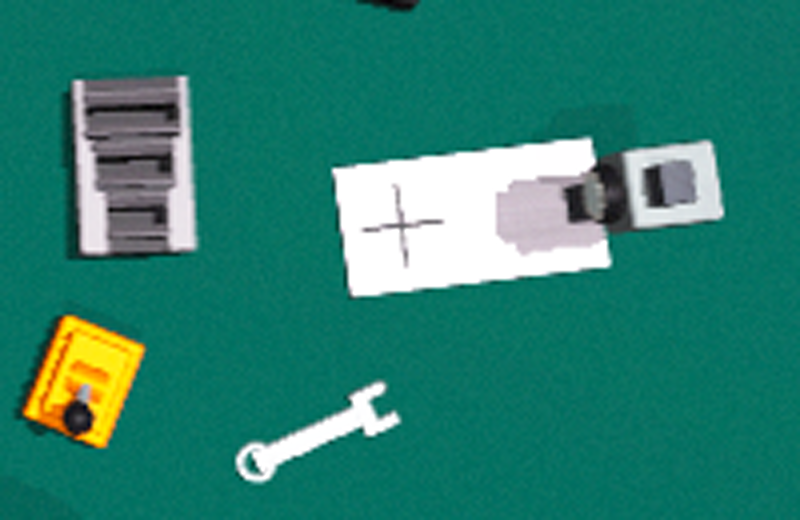

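View pics/s_a.png

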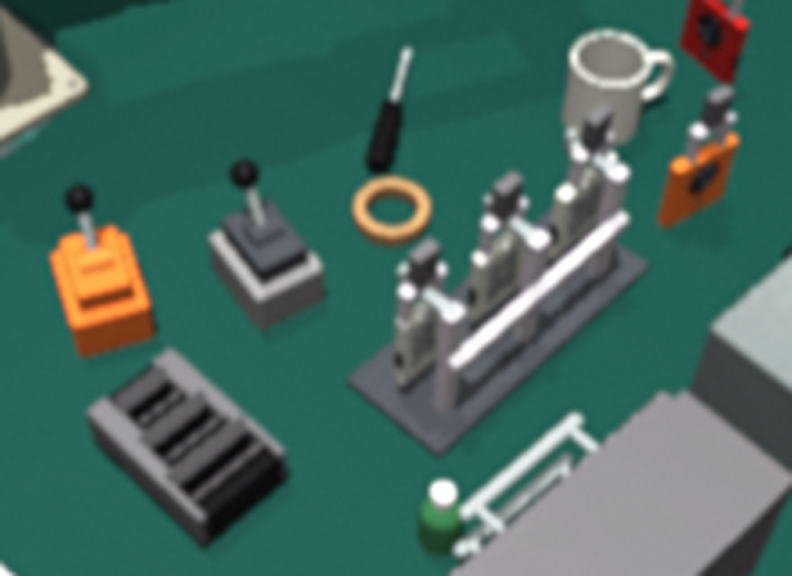

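View pics/s_b.png

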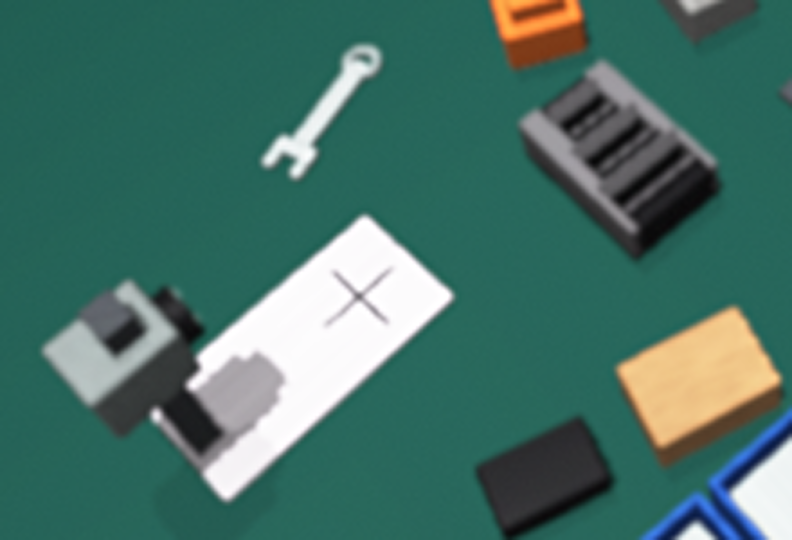

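```bash
python3 - <<'E'
from h import *
np.set_printoptions(precision=1,suppress=True)
t=load('top0');s=load('scene0')
T=lambda x,y,a=(130,140):(x/4+a[0]-.4,y/4+a[1]-.4)
B=lambda x,y:T(x,y,(290,160))
S=lambda x,y,a=(190,140):(x/3.6+a[0]-.4,y/3.6+a[1]-.4)
SB=lambda x,y:S(x,y,(70,220))
print('ball',plane(t,T(556,400),125),plane(s,S(245,174),125),tri([(t,T(556,400)),(s,S(245,174))]))
print('console corners z50',[plane(t,T(*p),50) for p in [(530,308),(615,320),(600,428),(513,416)]])
print('cross z6',plane(t,B(403,226),6),plane(s,SB(359,296),6))
print('plate z6',[plane(t,B(*p),6) for p in [(333,168),(592,138),(610,266),(350,297)]])
print('rack z58',[plane(t,B(*p),58) for p in [(70,78),(187,76),(196,250),(80,255)]])
for n,a,b in [('l',(250,143),(596,130)),('m',(407,137),(508,195)),('s',(533,131),(424,265))]:
    print(n,plane(t,T(*a),184),tri([(t,T(*a)),(s,S(*b))]))
print('stand base',[plane(t,T(*p),6) for p in [(583,88),(592,212),(246,232)]])
E
```

```text
ball [400.8  84.4 125. ] [397.1  84.4 125. ] [400.1  83.5 128.3]
console corners z50 [array([476.2, 107.1,  50. ]), array([466.5,  38.1,  50. ]), array([379.1,  50.2,  50. ]), array([388.7, 120.5,  50. ])]
cross z6 [ 481.1 -321.5    6. ] [ 477.7 -320.3    6. ]
plate z6 [array([ 529.9, -263.5,    6. ]), array([ 555.6, -483.4,    6. ]), array([ 447.6, -495.2,    6. ]), array([ 421.6, -275.8,    6. ])]
rack z58 [array([598.1, -39.1,  58. ]), array([ 599.8, -134.4,   58. ]), array([ 458.1, -140.1,   58. ]), array([454. , -46.5,  58. ])]
l [590.  311.2 184. ] [592.  313.7 168.4]
m [594.5 194.3 184. ] [596.7 196.4 177.2]
s [599.  100.8 184. ] [601. 101. 171.]
stand base [array([665.8,  64.5,   6. ]), array([560. ,  56.8,   6. ]), array([542.9, 348.5,   6. ])]
```

```bash
cat > plan.py <<'E'
import sys
from h import *
from scipy.spatial.transform import Rotation as Ro
# plan.py x y z yaw n closure [profile]  -> rows in tool axes; trapezoid profile
x,y,z,yaw,n,c=[float(a) for a in sys.argv[1:7]]; n=int(n)
s=r.sense(); p=np.array(s['tool_pos']); R0=Ro.from_euler('xyz',s['tcp_rot'],degrees=True)
Rt=Ro.from_euler('xyz',[180,0,yaw],degrees=True)
w=(R0.inv()*Rt).as_rotvec()
dp=np.array([x,y,z])-p
q1=np.degrees(np.arctan2(y,x))
ramp=2 if n>=6 else 0
wt=np.ones(n)
if ramp: wt[0]=wt[-1]=.4; wt[1]=wt[-2]=.75
wt/=wt.sum(); rows=[];cum=0
for i in range(n):
    R=R0*Ro.from_rotvec(w*cum); d=R.inv().apply(dp*wt[i])/1000; cum+=wt[i]
    rows.append([[float(round(a,4)) for a in d],[float(round(a,3)) for a in w*wt[i]],c])
print('t',round(s['time'],2),'dp',dp.round(1),'dist',round(float(np.linalg.norm(dp)),1),'maxstep',round(float(np.linalg.norm(dp)*wt.max()),1),'maxturn',round(float(np.degrees(np.linalg.norm(w))*wt.max()),2),'q1',round(float(q1),1))
for k in range(0,n,12): print(json.dumps(rows[k:k+12]).replace(' ',''))
E
python3 plan.py 399 84 210 81.7 24 0.3
```

```text
t 0.15 dp [ 195.9 -480.1    6.7] dist 518.5 maxstep 23.3 maxturn 3.52 q1 11.9
[[[-0.0062,-0.0069,-0.0001],[-0.0,0.0,0.025],0.3],[[-0.012,-0.0127,-0.0002],[-0.0,0.0,0.046],0.3],[[-0.0167,-0.0161,-0.0003],[-0.0,0.0,0.061],0.3],[[-0.0177,-0.0151,-0.0003],[-0.0,0.0,0.061],0.3],[[-0.0186,-0.014,-0.0003],[-0.0,0.0,0.061],0.3],[[-0.0194,-0.0128,-0.0003],[-0.0,0.0,0.061],0.3],[[-0.0202,-0.0116,-0.0003],[-0.0,0.0,0.061],0.3],[[-0.0208,-0.0103,-0.0003],[-0.0,0.0,0.061],0.3],[[-0.0214,-0.009,-0.0003],[-0.0,0.0,0.061],0.3],[[-0.0219,-0.0077,-0.0003],[-0.0,0.0,0.061],0.3],[[-0.0224,-0.0063,-0.0003],[-0.0,0.0,0.061],0.3],[[-0.0227,-0.0049,-0.0003],[-0.0,0.0,0.061],0.3]]
[[[-0.023,-0.0035,-0.0003],[-0.0,0.0,0.061],0.3],[[-0.0232,-0.0021,-0.0003],[-0.0,0.0,0.061],0.3],[[-0.0232,-0.0007,-0.0003],[-0.0,0.0,0.061],0.3],[[-0.0232,0.0007,-0.0003],[-0.0,0.0,0.061],0.3],[[-0.0232,0.0022,-0.0003],[-0.0,0.0,0.061],0.3],[[-0.023,0.0036,-0.0003],[-0.0,0.0,0.061],0.3],[[-0.0227,0.005,-0.0003],[-0.0,0.0,0.061],0.3],[[-0.0224,0.0064,-0.0003],[-0.0,0.0,0.061],0.3],[[-0.0219,0.0077,-0.0003],[-0.0,0.0,0.061],0.3],[[-0.0214,0.0091,-0.0003],[-0.0,0.0,0.061],0.3],[[-0.0156,0.0078,-0.0002],[-0.0,0.0,0.046],0.3],[[-0.0081,0.0045,-0.0001],[-0.0,0.0,0.025],0.3]]
```

Request:
carry_out(
  increments=[
    [[-0.015, -0.016, 0], [0, 0, 0], 0.3],
    [[-0.03, -0.033, 0], [0, 0, 0.1], 0.3],
    [[-0.03, -0.032, 0], [0, 0, 0], 0.3],
    [[-0.03, -0.032, 0], [0, 0, 0], 0.3],
    [[-0.03, -0.032, 0], [0, 0, 0], 0.3],
    [[-0.03, -0.032, 0], [0, 0, 0], 0.3],
  ],
)

```text
time: 0.75
tool_pos: [280.8, 330.9, 200.2]
tcp_rot: [-179.7, -0.1, 154.6]
ft_force: [1.0, -0.7, 0.5]
finger_gap: 60.0
```

```bash
python3 plan.py 399 84 210 81.7 12 0.3
```

```text
t 0.75 dp [ 118.2 -246.9    9.8] dist 273.9 maxstep 26.6 maxturn 7.08 q1 11.9
[[[-0.0083,-0.0067,-0.0004],[-0.0,0.0,0.049],0.3],[[-0.0161,-0.0118,-0.0007],[-0.0,0.0,0.093],0.3],[[-0.0228,-0.0137,-0.0009],[-0.0,0.0,0.124],0.3],[[-0.0243,-0.0107,-0.0009],[-0.0,0.0,0.124],0.3],[[-0.0254,-0.0077,-0.0009],[-0.0,0.0,0.124],0.3],[[-0.0262,-0.0045,-0.0009],[-0.0,0.0,0.124],0.3],[[-0.0265,-0.0012,-0.0009],[-0.0,0.0,0.124],0.3],[[-0.0265,0.0021,-0.001],[-0.0,0.0,0.124],0.3],[[-0.026,0.0053,-0.001],[-0.0,0.0,0.124],0.3],[[-0.0252,0.0085,-0.001],[-0.0,0.0,0.124],0.3],[[-0.018,0.0087,-0.0007],[-0.0,0.0,0.093],0.3],[[-0.0091,0.0055,-0.0004],[-0.0,0.0,0.049],0.3]]
```

Request:
carry_out(
  increments=[
    [[-0.008, -0.007, 0], [0, 0, 0.05], 0.3],
    [[-0.016, -0.012, -0.001], [0, 0, 0.093], 0.3],
    [[-0.023, -0.014, -0.001], [0, 0, 0.124], 0.3],
    [[-0.024, -0.011, -0.001], [0, 0, 0.124], 0.3],
    [[-0.025, -0.008, -0.001], [0, 0, 0.124], 0.3],
    [[-0.026, -0.0045, -0.001], [0, 0, 0.124], 0.3],
    [[-0.0265, -0.001, -0.001], [0, 0, 0.124], 0.3],
    [[-0.0265, 0.002, -0.001], [0, 0, 0.124], 0.3],
    [[-0.026, 0.005, -0.001], [0, 0, 0.124], 0.3],
    [[-0.025, 0.0085, -0.001], [0, 0, 0.124], 0.3],
    [[-0.018, 0.009, -0.001], [0, 0, 0.093], 0.3],
    [[-0.009, 0.0055, 0], [0, 0, 0.05], 0.3],
  ],
)

```text
time: 1.95
tool_pos: [394.0, 69.5, 209.8]
tcp_rot: [-179.9, 0.2, 77.8]
ft_force: [-0.1, 0.3, -0.4]
finger_gap: 59.7
```

```bash
python3 - <<'E'
from h import *
snap('wrist','w1')
print(r.sense()['tool_pos'])
E
python3 plan.py 399 84 110 81.7 6 0.3
```

```text
[394.16725685  68.82476277 209.67409584]
t 2.0 dp [  4.8  15.2 -99.7] dist 100.9 maxstep 23.5 maxturn 0.93 q1 11.9
[[[0.0015,0.0002,0.0093],[-0.0,0.0,-0.006],0.3],[[0.0028,0.0003,0.0174],[-0.0,0.001,-0.012],0.3],[[0.0037,0.0005,0.0232],[-0.001,0.001,-0.016],0.3],[[0.0037,0.0005,0.0232],[-0.001,0.001,-0.016],0.3],[[0.0028,0.0004,0.0174],[-0.0,0.001,-0.012],0.3],[[0.0015,0.0002,0.0093],[-0.0,0.0,-0.006],0.3]]
```

View pics/w1.png

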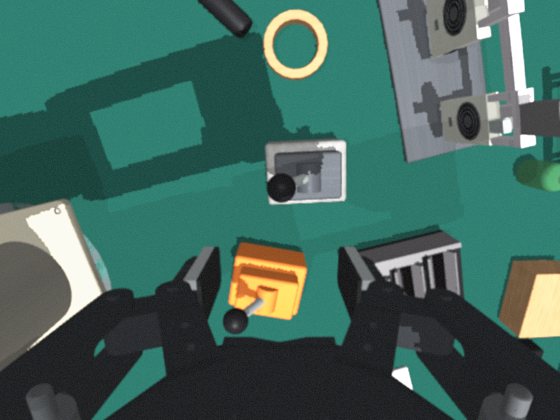

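```bash
python3 - <<'E'
from h import *
s=load('w1')
print(plane(s,(281,187),125)); o,v=ray(s,(281,187)); print('cam',o)
E
```

```text
[398.58978972  85.14854607 125.        ]
cam [408.34264018 134.77988094 380.08815159]
```

Request:
carry_out(
  increments=[
    [[0.008, 0.001, 0.01], [0, 0, -0.03], 0.3],
    [[0.007, 0.001, 0.02], [0, 0, -0.03], 0.3],
    [[0, 0, 0.025], [0, 0, 0], 0.3],
    [[0, 0, 0.025], [0, 0, 0], 0.3],
    [[0, 0, 0.015], [0, 0, 0], 0.3],
    [[0, 0, 0.007], [0, 0, 0], 0.3],
    [[0, 0, 0], [0, 0, 0], 0.3],
  ],
)

```text
time: 2.7
tool_pos: [396.6, 92.2, 99.8]
tcp_rot: [-179.7, -0.0, 82.7]
ft_force: [-0.2, 0.1, -0.4]
finger_gap: 60.2
```

```bash
python3 plan.py 399 84 107 81.7 1 0.3
python3 plan.py 468 74 107 81.7 8 0.3
```

```text
t 2.7 dp [ 2.4 -8.2  7.2] dist 11.2 maxstep 11.2 maxturn 1.06 q1 11.9
[[[-0.0078,0.0034,-0.0072],[-0.005,0.0,0.018],0.3]]
t 2.7 dp [ 71.4 -18.2   7.2] dist 74.0 maxstep 11.8 maxturn 0.17 q1 9.0
[[[-0.0006,0.0046,-0.0005],[-0.0,0.0,0.001],0.3],[[-0.0011,0.0087,-0.0009],[-0.001,0.0,0.002],0.3],[[-0.0014,0.0116,-0.0012],[-0.001,0.0,0.003],0.3],[[-0.0014,0.0116,-0.0012],[-0.001,0.0,0.003],0.3],[[-0.0013,0.0116,-0.0012],[-0.001,0.0,0.003],0.3],[[-0.0013,0.0116,-0.0012],[-0.001,0.0,0.003],0.3],[[-0.0009,0.0087,-0.0009],[-0.001,0.0,0.002],0.3],[[-0.0005,0.0047,-0.0005],[-0.0,0.0,0.001],0.3]]
```

Request:
carry_out(
  increments=[
    [[-0.006, 0.005, -0.005], [0, 0, 0.01], 0.3],
    [[-0.003, 0.01, 0], [0, 0, 0], 0.3],
    [[-0.001, 0.012, 0], [0, 0, 0], 0.3],
    [[-0.001, 0.012, 0], [0, 0, 0], 0.3],
    [[0, 0.012, 0], [0, 0, 0], 0.3],
    [[0, 0.012, 0], [0, 0, 0], 0.3],
    [[0, 0.007, 0], [0, 0, 0], 0.3],
    [[0, 0.004, 0], [0, 0, 0], 0.3],
    [[0, 0, 0], [0, 0, 0], 0.3],
  ],
)

```text
time: 3.6
tool_pos: [481.8, 68.8, 113.8]
tcp_rot: [179.4, -0.2, 82.2]
ft_force: [-0.2, 0.5, 0.1]
finger_gap: 60.1
```

```bash
python3 - <<'E'
from h import *
s=snap('wrist','w2'); a=r.sense(); print(a['tool_pos'],a['tcp_rot'],a['ft_force'])
E
```

```text
[481.49873871  68.90614702 113.74491496] [ 1.79429757e+02 -1.53668440e-01  8.22285177e+01] [ 0.42192852 -0.20896879 -0.21490491]
```

View pics/w2.png

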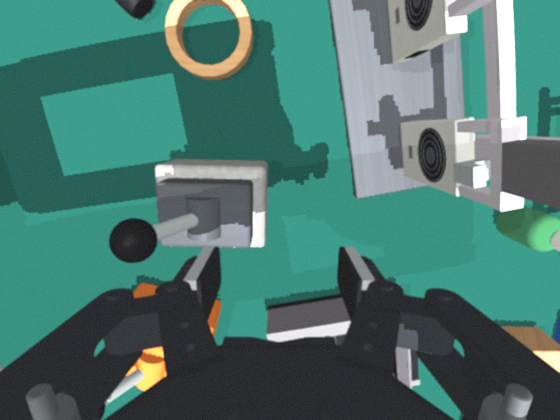

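```bash
python3 - <<'E'
from h import *
s=load('w2'); w=load('w1')
print(plane(s,(133,240),125)); print(proj(s,[[481.5,69,114],[481.5,69,132],[451,73,132]])); print(ray(s,(1,1))[0], tri([(s,(133,240)),(w,(281,187))]))
snap('top','t2');snap('scene','sc2')
crop(load('t2'),230,150,370,280,5,'t2c');crop(load('sc2'),190,140,330,260,5,'s2c')
E
```

```text
[398.09902254  84.59580243 125.        ]
[[278.80302341 239.87870657]
 [279.08236383 251.58116593]
 [223.79945984 251.95088757]]
[488.92960123 134.3713354  284.43769148] [398.67385164  85.14059107 126.05049319]
```

View pics/t2c.png

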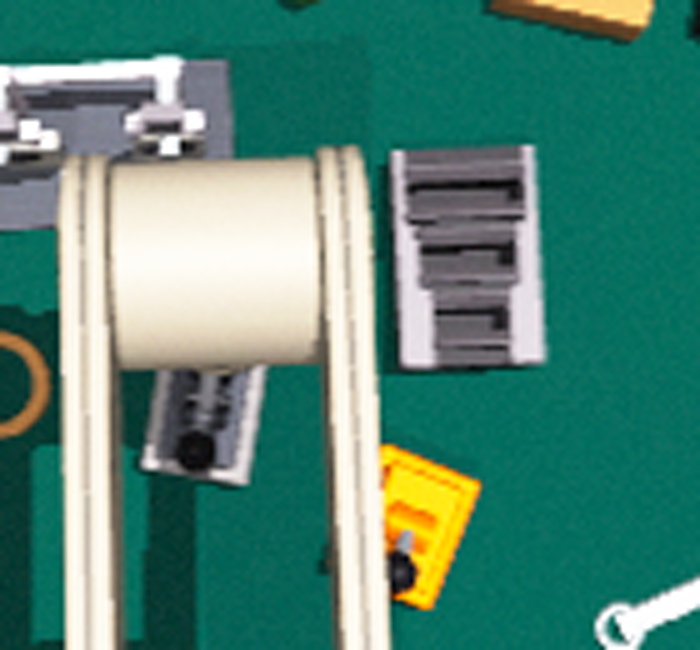

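View pics/s2c.png

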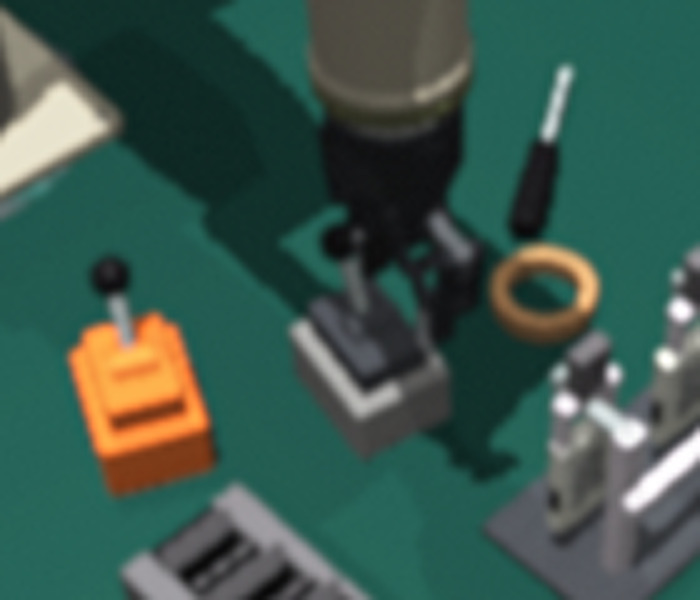

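```bash
python3 - <<'E'
from h import *
crop(load('sc2'),240,175,300,220,12,'s2d');crop(load('w2'),150,220,400,340,3.2,'w2d')
s=load('sc2')
for x in (441,451,512,522):
  for z in (114,124,134,144): print(x,z,(proj(s,[[x,69,z]])[0]-[240,175])*12)
w=load('w2')
for z in (114,124,134,144): print(z,(proj(w,[[451,73,z],[511,65,z]])-[150,220])*3.2)
E
```

```text
441 114 [277.17563248 306.81419037]
441 124 [275.32563565 281.09892427]
441 134 [273.45309711 255.06102584]
441 144 [271.55762314 228.69466653]
451 114 [302.37871722 328.6174847 ]
451 124 [300.67880799 302.93586911]
451 134 [298.95805489 276.93050308]
451 144 [297.21609115 250.59550602]
512 114 [460.55864894 465.45202965]
512 124 [459.83318007 440.01280194]
512 134 [459.09835098 414.24336671]
512 144 [458.3539871  388.13752423]
522 114 [487.23723231 488.52921843]
522 124 [486.68159089 463.13613968]
522 134 [486.1186684  437.41186174]
522 144 [485.5483267  411.35013245]
114 [[252.06867201  64.72010705]
 [566.74851769  62.87434537]]
124 [[243.6191456   84.64014183]
 [575.81469177  82.64128326]]
134 [[234.18444185 106.90188574]
 [585.93602196 104.72540075]]
144 [[223.58419931 131.93807875]
 [597.30528795 129.55354427]]
```

View pics/s2d.png

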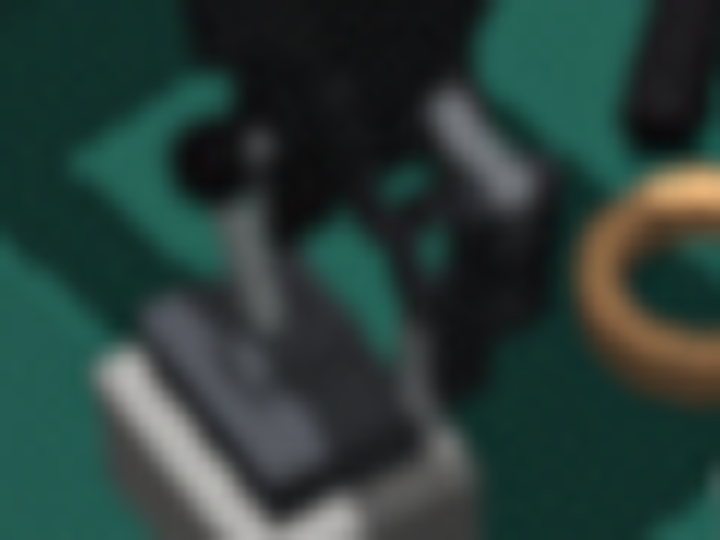

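View pics/w2d.png

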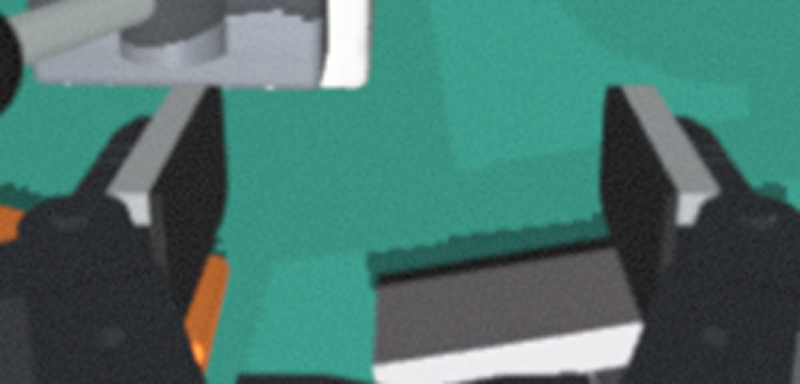

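```bash
python3 - <<'E'
from h import *
from scipy.spatial.transform import Rotation as Ro
w=load('w2');s=load('sc2')
a=r.sense();p=np.array(a['tool_pos']);R=Ro.from_euler('xyz',a['tcp_rot'],degrees=True)
for back in (0,8,16,24,32):
  L=R.apply([[11,-30,-back],[11,30,-back],[-11,30,-back],[-11,44,-back]])+p
  print(back,L[0].round(),((proj(w,L)-[150,220])*3.2).round()[:2].tolist(),((proj(s,L)-[240,175])*12).round()[1:].tolist())
E
```

```text
0 [452.  84. 113.] [[250.0, 8.0], [566.0, 8.0]] [[481.0, 452.0], [408.0, 491.0], [439.0, 527.0]]
8 [452.  84. 121.] [[243.0, 21.0], [573.0, 21.0]] [[481.0, 431.0], [407.0, 470.0], [438.0, 506.0]]
16 [452.  84. 129.] [[235.0, 36.0], [580.0, 36.0]] [[480.0, 410.0], [406.0, 450.0], [437.0, 486.0]]
24 [452.  84. 137.] [[226.0, 52.0], [589.0, 52.0]] [[479.0, 389.0], [405.0, 429.0], [436.0, 465.0]]
32 [452.  84. 145.] [[216.0, 70.0], [598.0, 70.0]] [[479.0, 368.0], [404.0, 408.0], [435.0, 444.0]]
```

Request:
carry_out(
  increments=[
    [[0, 0, 0], [0, 0, 0], 1],
    [[0, 0, 0], [0, 0, 0], 1],
    [[0, 0, 0], [0, 0, 0], 1],
    [[0, 0, 0], [0, 0, 0], 1],
    [[0, 0, 0], [0, 0, 0], 1],
    [[0, 0, 0], [0, 0, 0], 1],
  ],
)

```text
time: 4.35
tool_pos: [479.4, 69.6, 113.2]
tcp_rot: [179.5, -0.2, 82.3]
ft_force: [0.1, 0.8, -0.4]
finger_gap: 0.1
```

```bash
python3 - <<'E'
from h import *
from scipy.spatial.transform import Rotation as Ro
w=snap('wrist','w3');s=snap('scene','sc3')
crop(w,150,200,400,340,3.2,'w3d');crop(s,220,160,310,220,8,'s3d')
a=r.sense();p=np.array(a['tool_pos']);R=Ro.from_euler('xyz',a['tcp_rot'],degrees=True)
print(a['finger_gap'],p)
for back in (0,8,19,24,32):
  L=R.apply([[0,0,-back],[11,0,-back],[-11,0,-back]])+p
  print(back,((proj(w,L)-[150,200])*3.2).round().tolist(),((proj(s,L)-[220,160])*8).round().tolist())
E
```

```text
-0.19016137651176174 [479.46169943  69.59462332 113.18459296]
0 [[414.0, 128.0], [414.0, 73.0], [414.0, 181.0]] [[411.0, 382.0], [436.0, 369.0], [387.0, 394.0]]
8 [[414.0, 144.0], [414.0, 87.0], [414.0, 198.0]] [[411.0, 368.0], [435.0, 355.0], [386.0, 381.0]]
19 [[414.0, 168.0], [414.0, 108.0], [414.0, 225.0]] [[409.0, 349.0], [434.0, 336.0], [385.0, 362.0]]
24 [[414.0, 180.0], [414.0, 118.0], [414.0, 239.0]] [[409.0, 340.0], [433.0, 327.0], [384.0, 353.0]]
32 [[414.0, 201.0], [414.0, 137.0], [414.0, 262.0]] [[408.0, 326.0], [433.0, 313.0], [383.0, 339.0]]
```

View pics/w3d.png

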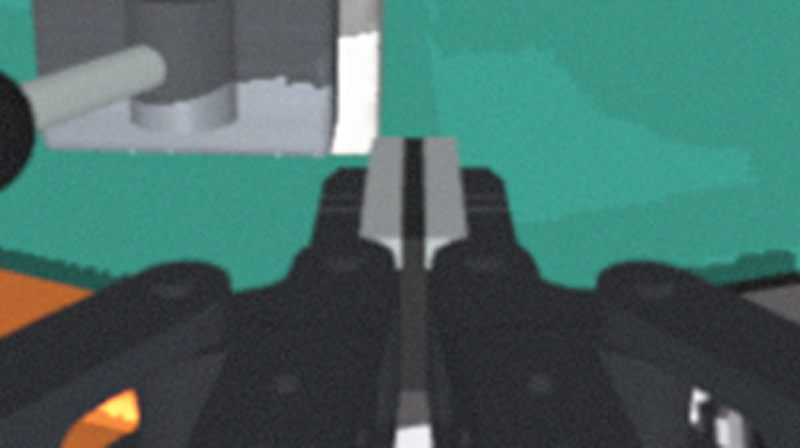

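View pics/s3d.png

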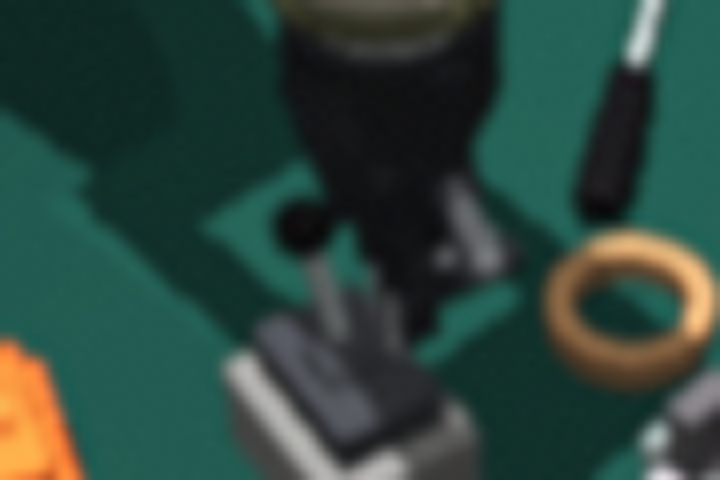

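```bash
python3 plan.py 399 84 150 81.7 8 0.3
```

```text
t 4.45 dp [-80.5  14.4  36.8] dist 89.6 maxstep 14.2 maxturn 0.13 q1 11.9
[[[0.0002,-0.0052,-0.0024],[0.001,-0.0,0.001],0.3],[[0.0004,-0.0097,-0.0045],[0.001,-0.0,0.001],0.3],[[0.0005,-0.0129,-0.0059],[0.001,-0.0,0.002],0.3],[[0.0005,-0.0129,-0.0059],[0.001,-0.0,0.002],0.3],[[0.0005,-0.0129,-0.0059],[0.001,-0.0,0.002],0.3],[[0.0005,-0.0129,-0.0059],[0.001,-0.0,0.002],0.3],[[0.0003,-0.0097,-0.0044],[0.001,-0.0,0.001],0.3],[[0.0002,-0.0052,-0.0023],[0.001,-0.0,0.001],0.3]]
```

Request:
carry_out(
  increments=[
    [[0, 0, -0.02], [0, 0, 0], 0.3],
    [[0, 0, -0.02], [0, 0, 0], 0.3],
    [[0, -0.014, 0], [0, 0, 0], 0.3],
    [[0, -0.016, 0], [0, 0, 0], 0.3],
    [[0.001, -0.016, 0], [0, 0, 0], 0.3],
    [[0.001, -0.016, 0], [0, 0, 0], 0.3],
    [[0, -0.01, 0], [0, 0, 0], 0.3],
    [[0, -0.005, 0], [0, 0, 0], 0.3],
    [[0, 0, 0], [0, 0, 0], 0.3],
    [[0, 0, 0], [0, 0, 0], 0.3],
  ],
)

```text
time: 5.45
tool_pos: [401.1, 82.0, 154.4]
tcp_rot: [179.5, -0.2, 82.3]
ft_force: [0.0, 0.9, -0.2]
finger_gap: 59.8
```

```bash
python3 plan.py 399 84 80 81.7 6 0.3
```

```text
t 5.45 dp [ -2.1   2.  -74.4] dist 74.4 maxstep 17.3 maxturn 0.19 q1 11.9
[[[0.0001,-0.0003,0.0069],[0.001,-0.0,0.001],0.3],[[0.0003,-0.0005,0.013],[0.002,-0.001,0.002],0.3],[[0.0004,-0.0007,0.0173],[0.002,-0.001,0.002],0.3],[[0.0004,-0.0006,0.0173],[0.002,-0.001,0.002],0.3],[[0.0003,-0.0004,0.013],[0.002,-0.001,0.002],0.3],[[0.0002,-0.0002,0.0069],[0.001,-0.0,0.001],0.3]]
```

Request:
carry_out(
  increments=[
    [[0.001, -0.001, 0.01], [0.003, 0, 0], 0.3],
    [[0.001, -0.001, 0.015], [0.003, 0, 0], 0.3],
    [[0, 0, 0.018], [0.003, 0, 0], 0.3],
    [[0, 0, 0.016], [0, 0, 0], 0.3],
    [[0, 0, 0.01], [0, 0, 0], 0.3],
    [[0, 0, 0.004], [0, 0, 0], 0.3],
    [[0, 0, 0], [0, 0, 0], 0.3],
  ],
)

```text
time: 6.15
tool_pos: [398.7, 84.3, 72.8]
tcp_rot: [-179.7, -0.1, 82.2]
ft_force: [0.4, 0.9, 0.4]
finger_gap: 59.6
```

```bash
python3 - <<'E'
from h import *
w=snap('wrist','w4');print(r.sense()['tool_pos'],r.sense()['ft_force'])
E
python3 plan.py 472 73 82 81.7 8 0.3
```

```text
[398.94020478  84.30813128  73.19002985] [-0.47006007 -0.32239815 -0.44066865]
t 6.2 dp [ 73.1 -11.3   8.8] dist 74.5 maxstep 11.8 maxturn 0.09 q1 8.8
[[[-0.0001,0.0047,-0.0006],[-0.0,-0.0,0.001],0.3],[[-0.0001,0.0088,-0.0011],[-0.001,-0.0,0.001],0.3],[[-0.0002,0.0117,-0.0014],[-0.001,-0.0,0.001],0.3],[[-0.0002,0.0117,-0.0014],[-0.001,-0.0,0.001],0.3],[[-0.0002,0.0117,-0.0014],[-0.001,-0.0,0.001],0.3],[[-0.0001,0.0117,-0.0014],[-0.001,-0.0,0.001],0.3],[[-0.0001,0.0088,-0.0011],[-0.001,-0.0,0.001],0.3],[[-0.0,0.0047,-0.0006],[-0.0,-0.0,0.001],0.3]]
```

View pics/w4.png

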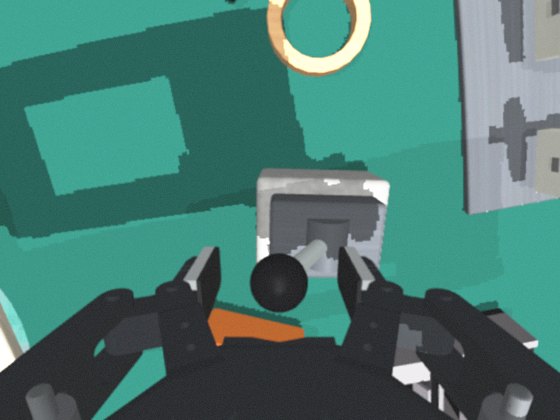

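Request:
carry_out(
  increments=[
    [[0, 0.006, 0], [0, 0, 0], 0.3],
    [[0, 0.01, -0.001], [0, 0, 0], 0.3],
    [[0, 0.011, -0.001], [0, 0, 0], 0.3],
    [[0, 0.011, -0.001], [0, 0, 0], 0.3],
    [[0, 0.01, 0], [0, 0, 0], 0.3],
    [[0, 0.008, 0], [0, 0, 0], 0.3],
    [[0, 0.005, 0], [0, 0, 0], 0.3],
    [[0, 0.003, 0], [0, 0, 0], 0.3],
    [[0, 0, 0], [0, 0, 0], 0.3],
    [[0, 0, 0], [0, 0, 0], 0.3],
  ],
)

```text
time: 7.2
tool_pos: [471.6, 74.9, 80.9]
tcp_rot: [179.9, -0.2, 82.2]
ft_force: [-0.4, 0.2, -0.6]
finger_gap: 59.8
```

```bash
python3 - <<'E'
from h import *
w=snap('wrist','w5');print(r.sense()['tool_pos'],r.sense()['ft_force'])
E
```

```text
[471.56896107  74.94187397  80.91005346] [-0.08420513  0.63951473  0.00501839]
```

View pics/w5.png

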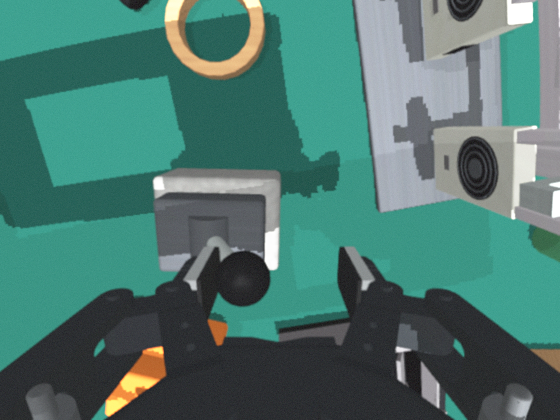

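```bash
python3 - <<'E'
from h import *
print(plane(load('w5'),(243,278),125))
E
python3 plan.py 471 75 180 93.4 8 0.3
```

```text
[454.11541405  74.99578221 125.        ]
t 7.25 dp [-0.6  0.1 99.1] dist 99.1 maxstep 15.7 maxturn 1.78 q1 9.0
[[[0.0,-0.0,-0.0063],[0.0,-0.0,-0.012],0.3],[[0.0,-0.0,-0.0118],[0.0,-0.0,-0.023],0.3],[[0.0,-0.0001,-0.0157],[0.0,-0.001,-0.031],0.3],[[0.0,-0.0001,-0.0157],[0.0,-0.001,-0.031],0.3],[[0.0,-0.0001,-0.0157],[0.0,-0.001,-0.031],0.3],[[0.0,-0.0001,-0.0157],[0.0,-0.001,-0.031],0.3],[[0.0,-0.0001,-0.0118],[0.0,-0.0,-0.023],0.3],[[0.0,-0.0,-0.0063],[0.0,-0.0,-0.012],0.3]]
```

Request:
carry_out(
  increments=[
    [[0, 0, -0.015], [0, 0, 0], 0.3],
    [[0, 0, -0.025], [0, 0, 0], 0.3],
    [[0, 0, -0.025], [0, 0, -0.05], 0.3],
    [[0.002, 0.005, -0.025], [0, 0, -0.05], 0.5],
    [[0.002, 0.02, -0.015], [0, 0, -0.05], 0.5],
    [[0.004, 0.03, -0.005], [0, 0, -0.04], 0.5],
    [[0.004, 0.03, -0.004], [0, 0, 0], 0.5],
    [[0.002, 0.015, 0], [0, 0, 0], 0.5],
    [[0.001, 0.006, 0], [0, 0, 0], 0.5],
    [[0, 0, 0], [0, 0, 0], 0.5],
    [[0, 0, 0], [0, 0, 0], 0.5],
  ],
)

```text
time: 8.35
tool_pos: [578.3, 93.6, 201.4]
tcp_rot: [179.6, -0.2, 93.6]
ft_force: [-0.1, -0.0, 0.2]
finger_gap: 42.2
```

```bash
python3 - <<'E'
from h import *
w=snap('wrist','w6');print(r.sense()['tool_pos'],r.sense()['tcp_rot'])
w=cv2.resize(w['image'],(784,588));cv2.imwrite('pics/w6b.png',w)
E
```

```text
[578.13789368  93.58762462 201.4166701 ] [ 1.79598752e+02 -1.66280965e-01  9.36407656e+01]
```

View pics/w6b.png

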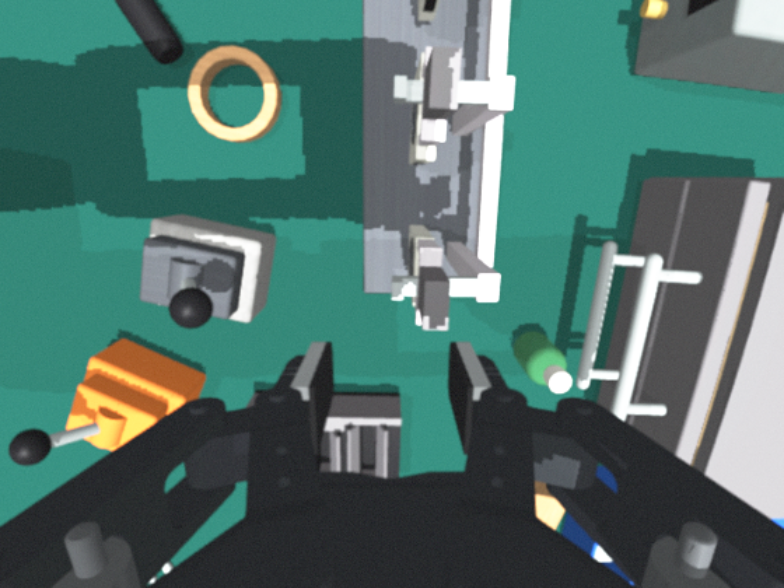

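```bash
cat >> h.py <<'E'
def box(s,img,o,yaw,b,col,f=1.0):
    c,n=np.cos(np.radians(yaw)),np.sin(np.radians(yaw)); P=[]
    for x in b[0]:
        for y in b[1]:
            for z in b[2]: P.append([o[0]+c*x-n*y,o[1]+n*x+c*y,o[2]+z])
    q=((proj(s,P)+.5)*f-.5).round().astype(int)
    for i in range(8):
        for j in range(i):
            if bin(i^j).count('1')==1: cv2.line(img,tuple(map(int,q[i])),tuple(map(int,q[j])),col,1)
E
python3 - <<'E'
from h import *
w=load('w6'); img=cv2.resize(w['image'],(784,588))
print(ray(w,(1,1))[0])
for P in [[601,101,184],[601,101,148],[601,101,30]]: print((proj(w,[P])[0]*1.4))
box(w,img,(601,101,30),3.4,((-6,6),(-12,12),(118,154)),(0,0,255),1.4)
box(w,img,(601,101,30),3.4,((-6,6),(-23,23),(0,80)),(255,0,0),1.4)
cv2.imwrite('pics/w6c.png',img[150:400,300:600].repeat(2,0).repeat(2,1))
E
```

```text
[572.81468195 159.28199605 372.04806668]
[439.35227838 311.09737449]
[431.66705747 291.58925149]
[417.27031924 255.12419172]
```

View pics/w6c.png

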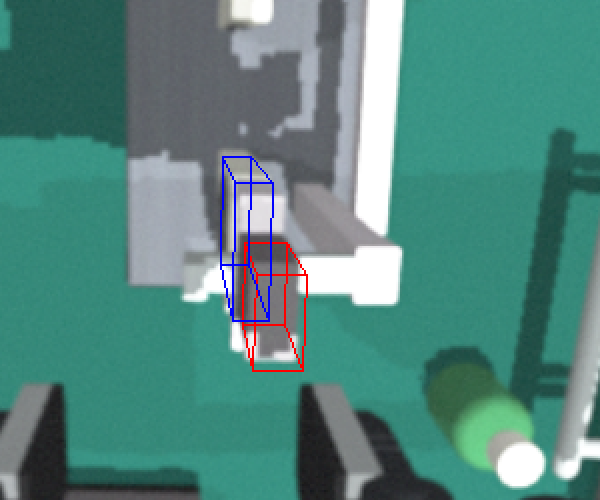

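```bash
python3 - <<'E'
from h import *
w=load('w6'); F=7
raw=cv2.resize(w['image'],None,fx=F,fy=F,interpolation=cv2.INTER_CUBIC)
for k,o in enumerate([None,(599,103,30),(599,108,30)]):
    img=raw.copy()
    if o:
        box(w,img,o,3.4,((-6,6),(-12,12),(118,154)),(0,0,255),F)
        box(w,img,o,3.4,((-6,6),(-22,22),(110,118)),(0,255,255),F)
        box(w,img,o,3.4,((-6,6),(-23,23),(0,80)),(255,0,0),F)
    c=img[1100:1700,1900:2300]
    if k==0: A=c
    else: A=np.hstack([A,c])
A=cv2.resize(A,(800,400));cv2.imwrite('pics/w6d.png',A)
E
```

```text
(no output)
```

View pics/w6d.png

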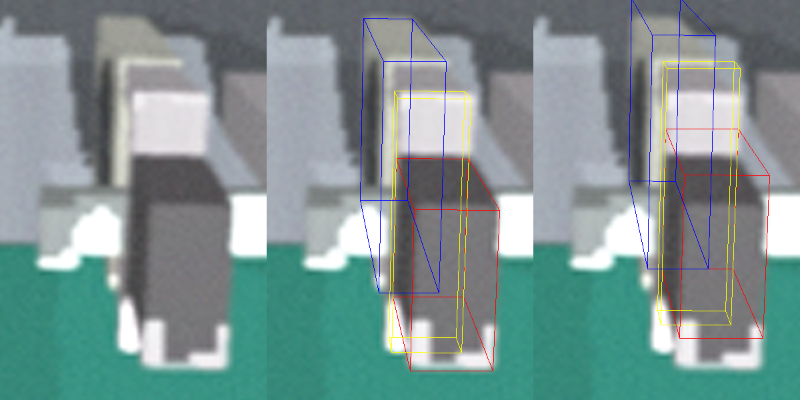

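Request:
carry_out(
  increments=[
    [[0.003, 0.007, 0], [0.003, 0, 0], 0.55],
    [[0.003, 0.007, 0], [0.003, 0, 0], 0.55],
    [[0.002, 0.006, 0.005], [0, 0, 0], 0.55],
    [[0, 0.001, 0.012], [0, 0, 0], 0.55],
    [[0, 0, 0.016], [0, 0, 0], 0.55],
    [[0, 0, 0.014], [0, 0, 0], 0.55],
    [[0, 0, 0.008], [0, 0, 0], 0.55],
    [[0, 0, 0], [0, 0, 0], 0.55],
    [[0, 0, 0], [0, 0, 0], 0.55],
  ],
)

```text
time: 9.3
tool_pos: [596.9, 103.5, 138.7]
tcp_rot: [-179.7, -0.2, 93.6]
ft_force: [-0.2, -0.1, 0.0]
finger_gap: 38.6
```

```bash
python3 - <<'E'
from h import *
w=snap('wrist','w7');print(r.sense()['tool_pos'],r.sense()['tcp_rot'])
E
python3 plan.py 599 103 122 93.4 6 .55
```

```text
[596.84409278 103.51826443 138.73965515] [-1.79736974e+02 -1.55666305e-01  9.36337520e+01]
t 9.35 dp [  2.2  -0.5 -16.7] dist 16.9 maxstep 3.9 maxturn 0.09 q1 9.8
[[[-0.0001,0.0002,0.0016],[-0.0,-0.0,0.0],0.55],[[-0.0001,0.0004,0.0029],[-0.001,-0.0,0.001],0.55],[[-0.0002,0.0005,0.0039],[-0.001,-0.001,0.001],0.55],[[-0.0002,0.0005,0.0039],[-0.001,-0.001,0.001],0.55],[[-0.0001,0.0004,0.0029],[-0.001,-0.0,0.001],0.55],[[-0.0001,0.0002,0.0016],[-0.0,-0.0,0.0],0.55]]
```

View pics/w7.png

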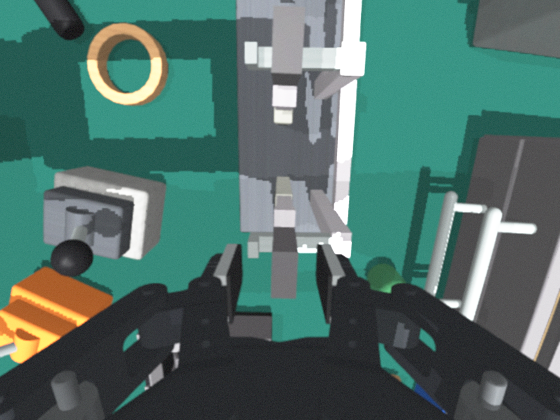

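Request:
carry_out(
  increments=[
    [[0, 0.002, 0.006], [0, 0, 0], 0.55],
    [[0, 0, 0.006], [0, 0, 0], 0.55],
    [[0, 0, 0.004], [0, 0, 0], 0.55],
    [[0, 0, 0], [0, 0, 0], 0.55],
    [[0, 0, 0], [0, 0, 0], 0.55],
  ],
)

```text
time: 9.85
tool_pos: [600.3, 103.7, 123.5]
tcp_rot: [-179.9, -0.2, 93.6]
ft_force: [-1.0, -1.1, 0.1]
finger_gap: 38.3
```

```bash
python3 - <<'E'
from h import *
a=r.sense();print(a['tool_pos'],a['tcp_rot'],a['ft_force'])
E
```

```text
[600.30571535 103.73585673 123.45135109] [-1.79941371e+02 -1.59233702e-01  9.36299788e+01] [-0.98146217 -1.0600739   0.06695328]
```

Request:
carry_out(
  increments=[
    [[0, -0.001, 0], [0, 0, 0], 1],
    [[0, 0, 0], [0, 0, 0], 1],
    [[0, 0, 0], [0, 0, 0], 1],
    [[0, 0, 0], [0, 0, 0], 1],
    [[0, 0, 0], [0, 0, 0], 1],
  ],
  newtons=60,
)

```text
time: 10.35
tool_pos: [599.4, 103.7, 123.9]
tcp_rot: [-180.0, -0.2, 93.6]
ft_force: [0.7, 0.1, -0.6]
finger_gap: 10.9
```

```bash
python3 - <<'E'
from h import *
w=snap('wrist','w8');a=r.sense();print(a['tool_pos'],a['finger_gap'],a['ft_force'])
E
```

```text
[599.34739186 103.71457938 123.89239458] 11.231470839198206 [-0.66216414  0.22338602 -1.5175376 ]
```

View pics/w8.png

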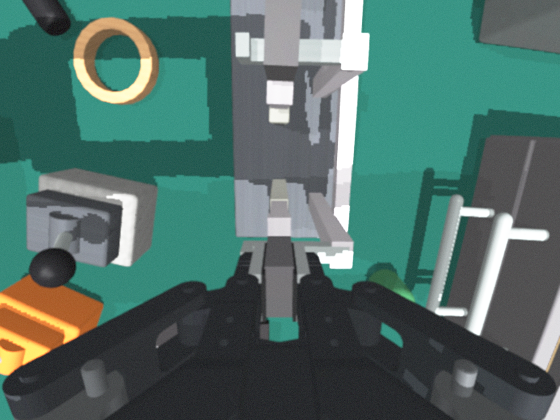

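Request:
carry_out(
  increments=[
    [[0, 0, -0.004], [0, 0, 0], 1],
    [[0, 0, -0.005], [0, 0, 0], 1],
    [[0, 0, -0.004], [0, 0, 0], 1],
    [[0, 0, 0], [0, 0, 0], 1],
    [[0, 0, 0], [0, 0, 0], 1],
  ],
)

```text
time: 10.9
tool_pos: [599.4, 103.7, 138.2]
tcp_rot: [-180.0, -0.2, 93.6]
ft_force: [-0.4, -0.0, -1.6]
finger_gap: 11.1
```

```bash
python3 - <<'E'
from h import *
w=snap('scene','sc9');a=r.sense();print(a['tool_pos'],a['finger_gap'],a['ft_force'],a['wrist_torque'])
crop(w,280,160,400,260,6,'s9')
E
```

```text
[599.44902774 103.66013177 138.28636834] 11.2975981229374 [-0.47190731 -0.38700587 -1.17422671] [-0.02590944 -0.01183444 -0.07170851]
```

View pics/s9.png

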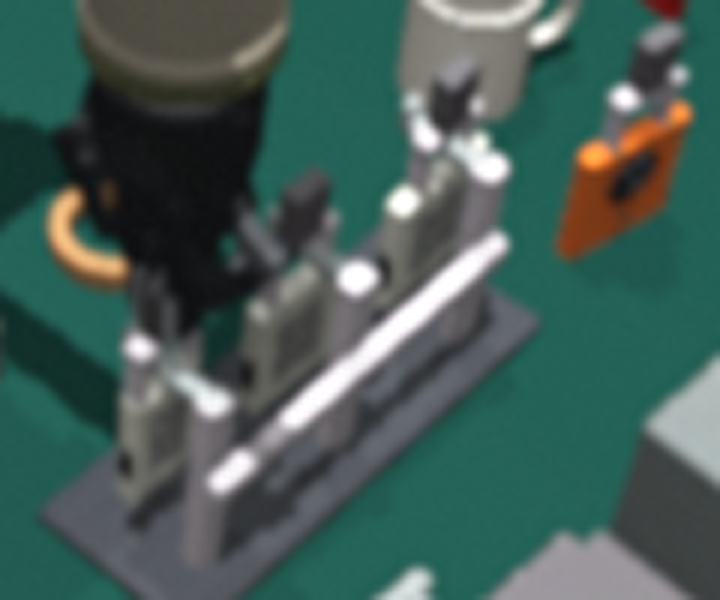

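Request:
carry_out(
  increments=[
    [[0, -0.005, 0], [0, 0, 0], 1],
    [[0, -0.009, 0], [0, 0, 0], 1],
    [[0, -0.011, 0], [0, 0, 0], 1],
    [[0, -0.012, 0], [0, 0, 0], 1],
    [[0, -0.012, 0], [0, 0, 0], 1],
    [[0, -0.006, 0], [0, 0, 0], 1],
    [[0, 0, 0], [0, 0, 0], 1],
  ],
)

```text
time: 11.65
tool_pos: [538.5, 99.9, 136.7]
tcp_rot: [-179.8, -0.2, 93.6]
ft_force: [-0.3, -0.3, -1.6]
finger_gap: 11.0
```

```bash
python3 - <<'E'
from h import *
w=snap('wrist','w10');a=r.sense();print(a['tool_pos'],a['tcp_rot'],a['finger_gap'],a['ft_force'],a['joint_pos'])
E
```

```text
[538.92437636  99.85474715 136.77676839] [-1.79822301e+02 -1.56991064e-01  9.36372798e+01] 11.116699409051781 [ 0.95838221  0.9709975  -0.0616683 ] [ 5.02113881  2.0050482  98.1493844   0.16371359 80.01946374  1.35499706]
```

View pics/w10.png

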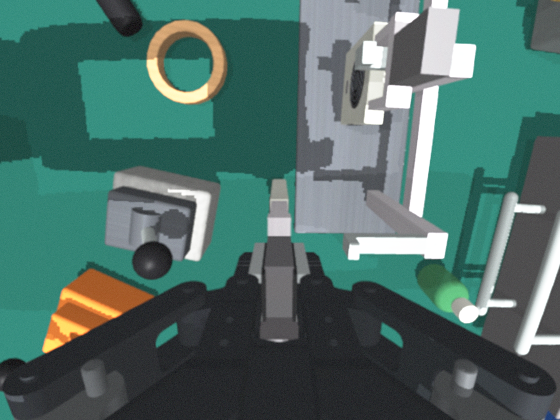

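Request:
carry_out(
  increments=[
    [[-0.012, -0.001, -0.012], [0, 0, 0], 1],
    [[-0.025, -0.005, -0.014], [0, 0, 0], 1],
    [[-0.036, -0.008, -0.012], [0, 0, 0], 1],
    [[-0.04, -0.009, -0.008], [0, 0, 0], 1],
    [[-0.04, -0.009, -0.006], [0, 0, 0], 1],
    [[-0.04, -0.009, -0.005], [0, 0, 0], 1],
    [[-0.04, -0.009, -0.004], [0, 0, 0], 1],
    [[-0.04, -0.009, -0.003], [0, 0, 0], 1],
    [[-0.04, -0.009, 0], [0, 0, 0], 1],
    [[-0.038, -0.008, 0], [0, 0, 0], 1],
    [[-0.026, -0.005, 0], [0, 0, 0], 1],
    [[-0.012, -0.002, 0], [0, 0, 0], 1],
  ],
)

```text
time: 12.9
tool_pos: [481.8, -319.2, 216.9]
tcp_rot: [179.5, 0.5, 93.8]
ft_force: [-0.2, -0.5, -1.1]
finger_gap: 11.3
```

```bash
python3 plan.py 481 -321 204 -173.3 12 1
```

```text
t 12.9 dp [ -0.8  -1.8 -12.9] dist 13.0 maxstep 1.3 maxturn 9.02 q1 -33.7
[[[-0.0001,-0.0,0.0005],[0.0,0.001,-0.063],1.0],[[-0.0001,-0.0001,0.0009],[0.0,0.001,-0.118],1.0],[[-0.0001,-0.0001,0.0013],[0.0,0.001,-0.157],1.0],[[-0.0001,-0.0001,0.0013],[0.0,0.001,-0.157],1.0],[[-0.0001,-0.0002,0.0013],[0.0,0.001,-0.157],1.0],[[-0.0001,-0.0002,0.0013],[0.0,0.001,-0.157],1.0],[[-0.0,-0.0002,0.0013],[0.0,0.001,-0.157],1.0],[[-0.0,-0.0002,0.0013],[0.0,0.001,-0.157],1.0],[[0.0,-0.0002,0.0013],[0.0,0.001,-0.157],1.0],[[0.0,-0.0002,0.0013],[0.0,0.001,-0.157],1.0],[[0.0,-0.0001,0.0009],[0.0,0.001,-0.118],1.0],[[0.0,-0.0001,0.0005],[0.0,0.001,-0.063],1.0]]
```

Request:
carry_out(
  increments=[
    [[0, 0, 0.001], [0, 0, -0.08], 1],
    [[0, 0, 0.002], [0, 0, -0.14], 1],
    [[0, 0, 0.002], [0, 0, -0.147], 1],
    [[0, 0, 0.002], [0, 0, -0.147], 1],
    [[0, 0, 0.002], [0, 0, -0.147], 1],
    [[0, 0, 0.002], [0, 0, -0.147], 1],
    [[0, 0, 0.001], [0, 0, -0.147], 1],
    [[0, 0, 0], [0, 0, -0.147], 1],
    [[0, 0, 0], [0, 0, -0.147], 1],
    [[0, 0, 0], [0, 0, -0.147], 1],
    [[0, 0, 0], [0, 0, -0.13], 1],
    [[0, 0, 0], [0, 0, -0.08], 1],
  ],
)

```text
time: 14.1
tool_pos: [482.6, -324.8, 213.2]
tcp_rot: [-179.3, 0.7, -171.9]
ft_force: [0.2, 0.3, -1.5]
finger_gap: 11.2
```

```bash
python3 plan.py 481 -321 204 -173.3 3 1; python3 - <<'E'
from h import *
w=snap('scene','sc11');t=snap('top','t11');snap('wrist','w11')
crop(w,70,220,220,360,5,'s11'); crop(t,350,160,490,280,5,'t11c')
E
```

```text
t 14.1 dp [-1.6  3.8 -9.2] dist 10.1 maxstep 3.4 maxturn 0.56 q1 -33.7
[[[0.0004,0.0014,0.0031],[-0.004,0.004,0.008],1.0],[[0.0004,0.0014,0.0031],[-0.004,0.004,0.008],1.0],[[0.0004,0.0013,0.0031],[-0.004,0.004,0.008],1.0]]
```

View pics/s11.png

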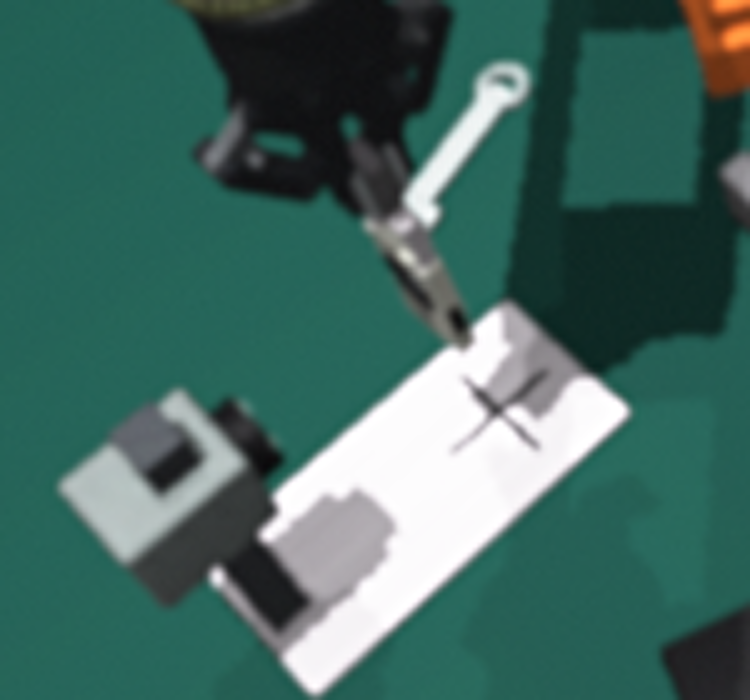

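View pics/w11.png

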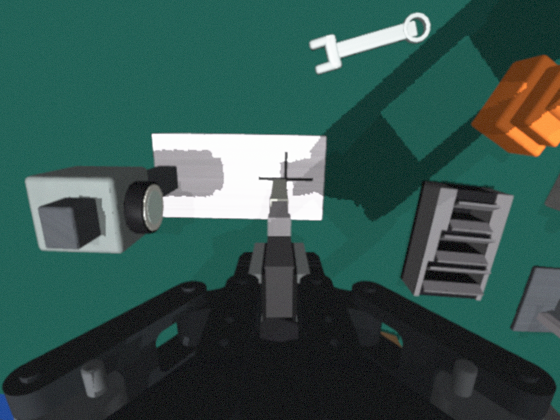

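```bash
python3 - <<'E'
from h import *
w=load('w11');print(plane(w,(286,179),6)); a=r.sense(); print(a['tool_pos'])
print('lens',plane(w,(155,207),150), plane(load('w11'),(153,207),150))
for c in [(153,133),(327,137),(323,220),(163,217)]: print(plane(w,c,6))
# predicted cart outline check in scene
s=load('sc11');img=cv2.resize(s['image'],None,fx=5,fy=5,interpolation=cv2.INTER_CUBIC)
o=np.array(a['tool_pos'])+[0,0,-94]
box(s,img,o,a['tcp_rot'][2]-90,((-6,6),(-23,23),(0,80)),(0,0,255),5)
box(s,img,o,a['tcp_rot'][2]-90,((-6,6),(-12,12),(118,154)),(0,255,255),5)
cv2.imwrite('pics/s11b.png',img[1100:1700,350:1050])
E
```

```text
[ 480.49923309 -318.04743914    6.        ]
[ 482.64857987 -324.80643265  213.0837345 ]
lens [ 493.39703968 -427.57530722  150.        ] [ 493.63434246 -429.26133614  150.        ]
[ 445.2701351  -491.96446936    6.        ]
[ 421.08420018 -275.12524877    6.        ]
[ 528.50220023 -261.09409746    6.        ]
[ 554.66041204 -475.42738063    6.        ]
```

View pics/s11b.png

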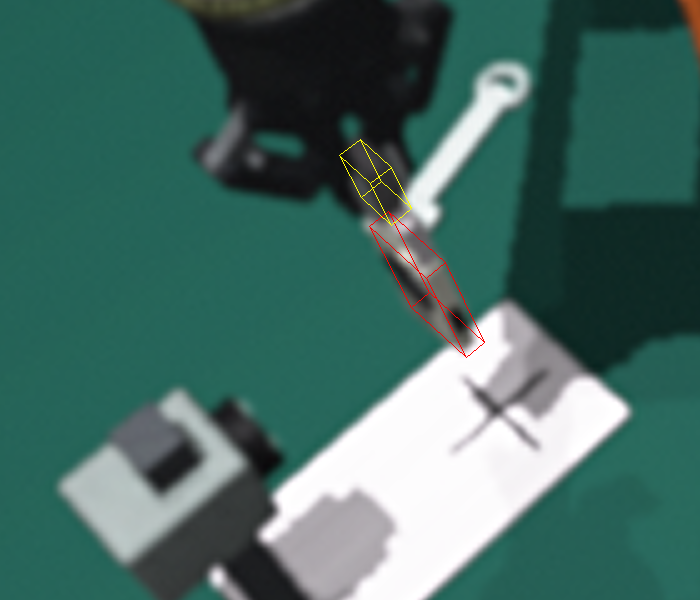

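Request:
carry_out(
  increments=[
    [[0.001, 0.003, 0.004], [0, 0, 0.02], 1],
    [[0.001, 0.002, 0.004], [0, 0, 0], 1],
    [[0, 0, 0], [0, 0, 0], 1],
    [[0, 0, 0], [0, 0, 0], 1],
    [[0, 0, 0], [0, 0, 0], 1],
    [[0, 0, 0], [0, 0, 0], 1],
    [[0, 0, 0], [0, 0, 0], 1],
    [[0, 0, 0], [0, 0, 0], 1],
    [[0, 0, 0], [0, 0, 0], 1],
    [[0, 0, 0], [0, 0, 0], 1],
    [[0, 0, 0], [0, 0, 0], 1],
    [[0, 0, 0], [0, 0, 0], 1],
  ],
)

```text
time: 15.45
tool_pos: [479.9, -319.7, 204.7]
tcp_rot: [-179.3, 0.7, -174.0]
ft_force: [-0.2, -0.1, -1.8]
finger_gap: 11.2
```

Request:
carry_out(
  increments=[
    [[0, 0, 0], [0, 0, 0], 1],
    [[0, 0, 0], [0, 0, 0], 1],
    [[0, 0, 0], [0, 0, 0.06], 1],
    [[0, 0, 0], [0, 0, 0.13], 1],
    [[0, 0, 0], [0, 0, 0.147], 1],
    [[0, 0, 0], [0, 0, 0.147], 1],
    [[0, 0, 0], [0, 0, 0.147], 1],
    [[0, 0, 0], [0, 0, 0.147], 1],
    [[0, 0, 0], [0, 0, 0.147], 1],
    [[0, 0, 0], [0, 0, 0.147], 1],
    [[0, 0, 0], [0, 0, 0.147], 1],
    [[0, 0, 0], [0, 0, 0.147], 1],
  ],
)

```text
time: 16.65
tool_pos: [479.9, -319.7, 204.6]
tcp_rot: [179.4, 0.8, 106.0]
ft_force: [-0.5, 0.8, -0.2]
finger_gap: 11.3
```

```bash
python3 plan.py 480.5 -319.5 204 96.7 3 1
```

```text
t 16.65 dp [ 0.6  0.2 -0.6] dist 0.9 maxstep 0.3 maxturn 3.11 q1 -33.6
[[[-0.0,0.0002,0.0002],[0.004,0.004,0.054],1.0],[[0.0,0.0002,0.0002],[0.004,0.004,0.054],1.0],[[0.0,0.0002,0.0002],[0.004,0.004,0.054],1.0]]
```

Request:
carry_out(
  increments=[
    [[0, 0, 0], [0.004, 0.004, 0.1], 1],
    [[0, 0, 0], [0.004, 0.004, 0.04], 1],
    [[0, 0, 0], [0, 0, 0], 1],
    [[0, 0, 0], [0, 0, 0], 1],
    [[0, 0, 0], [0, 0, 0], 1],
    [[0, 0, 0], [0, 0, 0], 1],
    [[0, 0, 0], [0, 0, 0], 1],
    [[0, 0, 0], [0, 0, 0], 1],
    [[0, 0, 0], [0, 0, 0], 1],
    [[0, 0, 0], [0, 0, 0], 1],
    [[0, 0, 0], [0, 0, 0], 1],
    [[0, 0, 0], [0, 0, 0], 1],
  ],
)

```text
time: 17.85
tool_pos: [479.9, -319.6, 204.7]
tcp_rot: [179.8, 0.3, 97.6]
ft_force: [0.8, 0.2, -1.6]
finger_gap: 11.1
```

Request:
carry_out(
  increments=[
    [[0, 0, 0], [0, 0, 0], 1],
    [[0, 0, 0], [0, 0, 0], 1],
    [[0, 0, 0], [0, 0, 0.06], 1],
    [[0, 0, 0], [0, 0, 0.13], 1],
    [[0, 0, 0], [0, 0, 0.147], 1],
    [[0, 0, 0], [0, 0, 0.147], 1],
    [[0, 0, 0], [0, 0, 0.147], 1],
    [[0, 0, 0], [0, 0, 0.147], 1],
    [[0, 0, 0], [0, 0, 0.147], 1],
    [[0, 0, 0], [0, 0, 0.147], 1],
    [[0, 0, 0], [0, 0, 0.147], 1],
    [[0, 0, 0], [0, 0, 0.147], 1],
  ],
)

```text
time: 19.05
tool_pos: [479.9, -319.6, 204.6]
tcp_rot: [179.7, -0.2, 17.6]
ft_force: [1.0, 0.1, -1.0]
finger_gap: 11.6
```

```bash
python3 plan.py 480.5 -319.5 204 6.7 3 1; python3 -c "
from h import *
print(r.sense()['joint_pos'])"
```

```text
t 19.05 dp [ 0.6  0.1 -0.6] dist 0.9 maxstep 0.3 maxturn 3.64 q1 -33.6
[[[0.0002,0.0,0.0002],[0.002,-0.001,0.064],1.0],[[0.0002,0.0,0.0002],[0.002,-0.001,0.064],1.0],[[0.0002,-0.0,0.0002],[0.002,-0.001,0.064],1.0]]
[-3.87320175e+01  3.49808608e+00  8.94395343e+01 -4.12120473e-02
  8.67274137e+01  3.36504869e+01]
```

Request:
carry_out(
  increments=[
    [[0, 0, 0], [0.003, 0, 0.1], 1],
    [[0, 0, 0], [0.003, 0, 0.06], 1],
    [[0, 0, 0], [0, 0, 0], 1],
    [[0, 0, 0], [0, 0, 0], 1],
    [[0, 0, 0], [0, 0, 0], 1],
    [[0, 0, 0], [0, 0, 0], 1],
    [[0, 0, 0], [0, 0, 0], 1],
    [[0, 0, 0], [0, 0, 0], 1],
    [[0, 0, 0], [0, 0, 0], 1],
    [[0, 0, 0], [0, 0, 0], 1],
    [[0, 0, 0], [0, 0, 0], 1],
    [[0, 0, 0], [0, 0, 0], 1],
  ],
)

```text
time: 20.25
tool_pos: [479.9, -319.5, 204.7]
tcp_rot: [-179.9, -0.2, 8.2]
ft_force: [-0.0, 0.1, -0.5]
finger_gap: 11.1
```

Request:
carry_out(
  increments=[
    [[0, 0, 0], [0, 0, 0], 1],
    [[0, 0, 0], [0, 0, 0], 1],
    [[0, 0, 0], [0, 0, -0.06], 1],
    [[0, 0, 0], [0, 0, -0.13], 1],
    [[0, 0, 0], [0, 0, -0.147], 1],
    [[0, 0, 0], [0, 0, -0.147], 1],
    [[0, 0, 0], [0, 0, -0.147], 1],
    [[0, 0, 0], [0, 0, -0.147], 1],
    [[0, 0, 0], [0, 0, -0.147], 1],
    [[0, 0, 0], [0, 0, -0.147], 1],
    [[0, 0, 0], [0, 0, -0.147], 1],
    [[0, 0, 0], [0, 0, -0.147], 1],
  ],
)

```text
time: 21.45
tool_pos: [479.9, -319.6, 204.7]
tcp_rot: [179.8, -0.1, 88.2]
ft_force: [0.2, -0.5, -0.5]
finger_gap: 11.2
```

```bash
python3 plan.py 486 -89 204 92.6 10 1; python3 -c "
from h import *
t=snap('top','t12');crop(t,290,160,420,290,6,'t12c')"
```

```text
t 21.45 dp [  6.1 230.6  -0.7] dist 230.6 maxstep 27.8 maxturn 0.54 q1 -10.4
[[[0.0111,-0.0001,0.0],[0.0,-0.0,-0.004],1.0],[[0.0208,-0.0,0.0001],[0.0,-0.0,-0.007],1.0],[[0.0278,0.0001,0.0001],[0.0,-0.0,-0.009],1.0],[[0.0278,0.0004,0.0001],[0.0,-0.0,-0.009],1.0],[[0.0278,0.0007,0.0001],[0.0,-0.0,-0.009],1.0],[[0.0278,0.0009,0.0001],[0.0,-0.0,-0.009],1.0],[[0.0278,0.0012,0.0001],[0.0,-0.0,-0.009],1.0],[[0.0278,0.0014,0.0001],[0.0,-0.0,-0.009],1.0],[[0.0208,0.0013,0.0001],[0.0,-0.0,-0.007],1.0],[[0.0111,0.0008,0.0],[0.0,-0.0,-0.004],1.0]]
```

View pics/t12c.png

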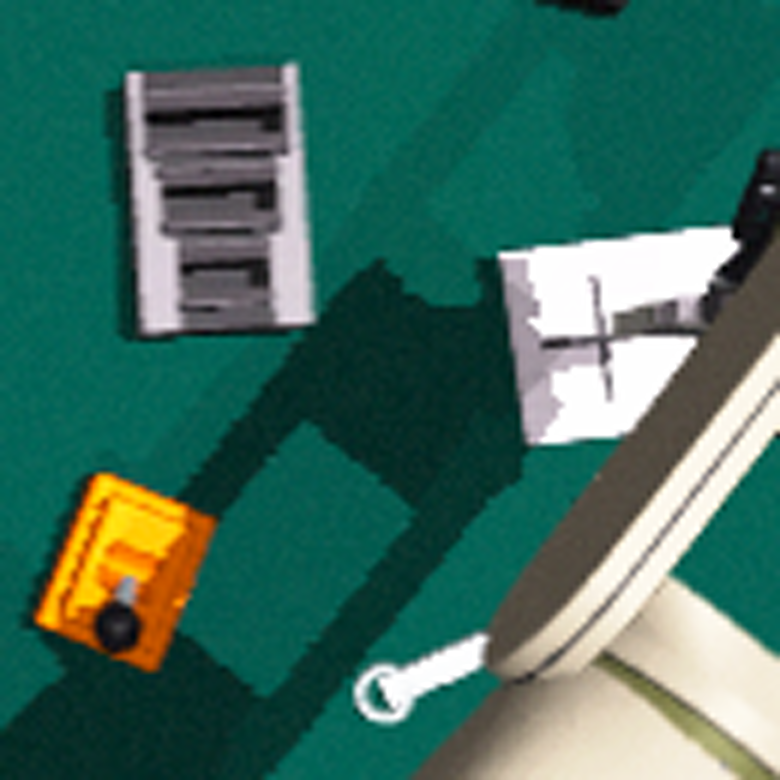

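```bash
cat >> h.py <<'E'
def rigid(model,pts):
    m=np.array(model,float);p=np.array(pts,float)[:,:2];mc=m.mean(0);pc=p.mean(0)
    H=(m-mc).T@(p-pc); a=np.arctan2(H[0,1]-H[1,0],H[0,0]+H[1,1])
    R=np.array([[np.cos(a),-np.sin(a)],[np.sin(a),np.cos(a)]])
    res=p-((m-mc)@R.T+pc); return pc-R@mc,np.degrees(a),res
RC=[(71.5,46),(71.5,-46),(-71.5,-46),(-71.5,46)]
def drawrack(s,img,o,yaw,f):
    box(s,img,(o[0],o[1],0),yaw,((-71.5,71.5),(-46,46),(0,58)),(0,0,255),f)
    for x,l in ((-42,51),(0,65),(42,79)):
        box(s,img,(o[0],o[1],0),yaw,((x-7.5,x+7.5),(-l/2,l/2),(8,45)),(0,255,255),f)
E
python3 - <<'E'
from h import *
t=load('t12');F=6
px=[(126,72),(298,64),(315,324),(140,333)]
P=[plane(t,(x/F+290-.42,y/F+160-.42),58) for x,y in px]
o,a,res=rigid(RC,P);print(o,a,res)
img=cv2.resize(t['image'],None,fx=F,fy=F,interpolation=cv2.INTER_CUBIC)
drawrack(t,img,o,a,F)
cv2.imwrite('pics/t12d.png',img[960:1560,1740:2440])
E
```

```text
[ 554.16719586 -100.92501265] 2.863968974432613 [[-0.42280712  0.79433699]
 [-0.51149285 -0.86111974]
 [ 0.64492306 -1.18331514]
 [ 0.28937691  1.25009789]]
```

View pics/t12d.png

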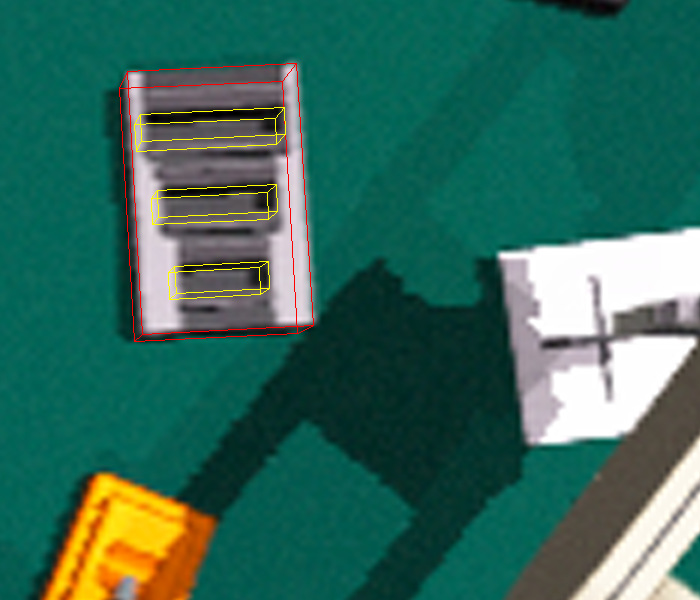

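Request:
carry_out(
  increments=[
    [[0.01, 0, 0], [0, 0, -0.01], 1],
    [[0.02, 0, 0], [0, 0, 0], 1],
    [[0.025, 0, 0], [0, 0, 0], 1],
    [[0.025, 0, 0], [0, 0, 0], 1],
    [[0.02, 0, 0], [0, 0, 0], 1],
    [[0.01, 0, 0], [0, 0, 0], 1],
    [[0, 0, 0], [0, 0, 0], 1],
    [[0, 0, 0], [0, 0, 0], 1],
  ],
)

```text
time: 22.3
tool_pos: [481.9, -203.0, 204.8]
tcp_rot: [179.8, -0.1, 87.9]
ft_force: [0.7, -0.1, -1.9]
finger_gap: 11.5
```

```bash
python3 -c "
from h import *
snap('wrist','w12');print(r.sense()['tool_pos'],r.sense()['tcp_rot'])"
```

```text
[ 481.87435909 -203.16246896  204.74777969] [ 1.79821437e+02 -1.35832028e-01  8.78593582e+01]
```

View pics/w12.png

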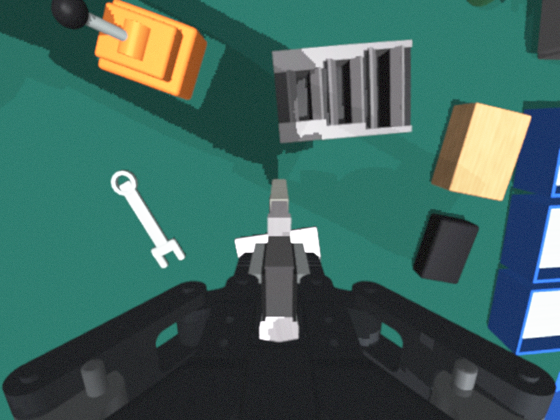

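```bash
python3 - <<'E'
from h import *
t=load('w12')
P=[plane(t,p,58) for p in [(412,41),(411,131),(282,143),(273,51)]]
o,a,res=rigid(RC,P);print(o,a,res)
F=5;img=cv2.resize(t['image'],None,fx=F,fy=F,interpolation=cv2.INTER_CUBIC)
drawrack(t,img,o,a,F)
cv2.imwrite('pics/w12d.png',img[100:780,1300:2100])
c,n=np.cos(np.radians(a)),np.sin(np.radians(a));print('s slot',o+np.array([c,n])*-42)
E
```

```text
[ 552.79092119 -102.86804223] 3.0145612913154998 [[-2.41521102 -2.37954901]
 [-3.21053134  1.92977833]
 [ 3.27933174  1.29449558]
 [ 2.34641062 -0.8447249 ]]
s slot [ 510.84904072 -105.07681167]
```

View pics/w12d.png

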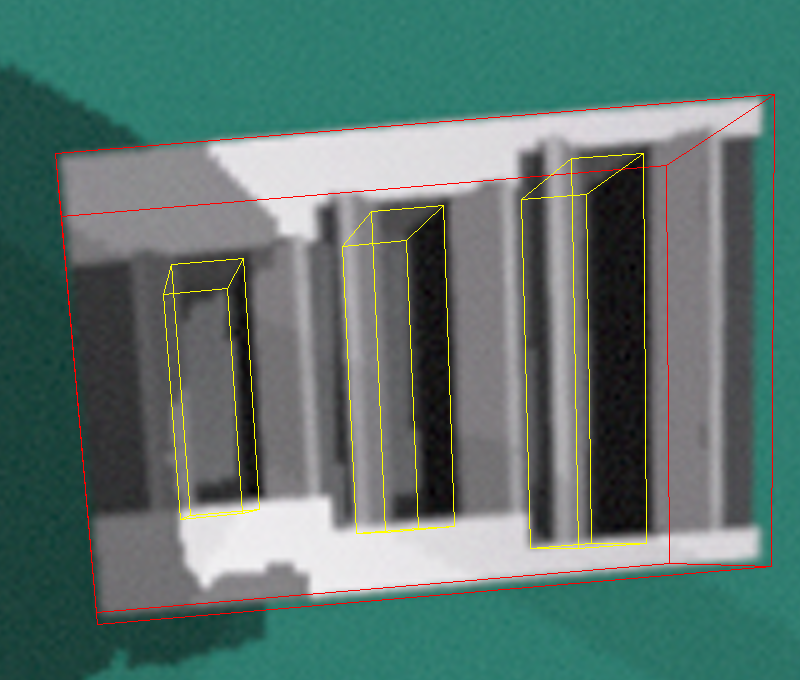

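```bash
python3 plan.py 510.8 -104.5 168 93 8 1;  python3 - <<'E'
from h import *
w=load('w12');a=r.sense();o=np.array(a['tool_pos'])-[0,0,94]
F=6;img=cv2.resize(w['image'],None,fx=F,fy=F,interpolation=cv2.INTER_CUBIC)
box(w,img,o,a['tcp_rot'][2]-90,((-6,6),(-23,23),(0,80)),(0,0,255),F)
box(w,img,o,a['tcp_rot'][2]-90,((-6,6),(-22,22),(110,118)),(255,0,0),F)
box(w,img,o,a['tcp_rot'][2]-90,((-6,6),(-12,12),(118,154)),(0,255,255),F)
cv2.imwrite('pics/w12e.png',img[1020:2100,1500:1900])
E
```

```text
t 22.35 dp [ 28.9  98.7 -36.7] dist 109.2 maxstep 17.3 maxturn 0.82 q1 -11.6
[[[0.0063,0.0016,0.0024],[0.0,-0.0,-0.006],1.0],[[0.0118,0.0031,0.0044],[0.0,-0.0,-0.011],1.0],[[0.0157,0.0042,0.0059],[0.001,-0.0,-0.014],1.0],[[0.0157,0.0045,0.0059],[0.001,-0.0,-0.014],1.0],[[0.0156,0.0047,0.0059],[0.001,-0.0,-0.014],1.0],[[0.0156,0.0049,0.0059],[0.001,-0.0,-0.014],1.0],[[0.0116,0.0039,0.0044],[0.0,-0.0,-0.011],1.0],[[0.0062,0.0021,0.0023],[0.0,-0.0,-0.006],1.0]]
```

View pics/w12e.png

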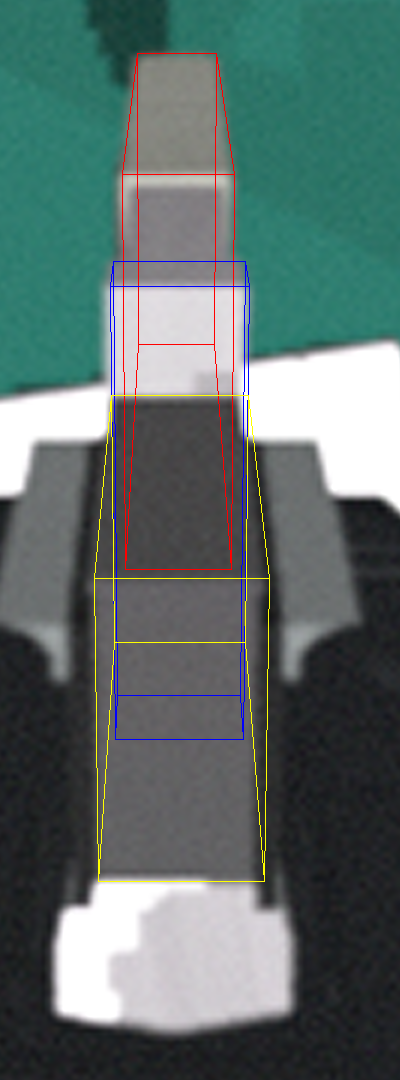

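Request:
carry_out(
  increments=[
    [[0.006, 0.002, 0.003], [0, 0, -0.03], 1],
    [[0.012, 0.003, 0.005], [0, 0, -0.03], 1],
    [[0.016, 0.004, 0.006], [0, 0, -0.03], 1],
    [[0.016, 0.005, 0.006], [0, 0, 0], 1],
    [[0.016, 0.005, 0.006], [0, 0, 0], 1],
    [[0.014, 0.004, 0.005], [0, 0, 0], 1],
    [[0.009, 0.003, 0.003], [0, 0, 0], 1],
    [[0.004, 0.001, 0.001], [0, 0, 0], 1],
    [[0, 0, 0], [0, 0, 0], 1],
    [[0, 0, 0], [0, 0, 0], 1],
  ],
)

```text
time: 23.35
tool_pos: [506.5, -105.2, 165.6]
tcp_rot: [179.9, -0.1, 93.5]
ft_force: [0.4, -0.7, -0.9]
finger_gap: 11.5
```

```bash
cat > rk.py <<'E'
import sys
from h import *
# rk.py snapname halfwidth ox oy yaw : overlay rack guess and held cart
n,hw,ox,oy,yw=sys.argv[1],*map(float,sys.argv[2:6])
try: w=load(n)
except Exception: w=snap('wrist',n)
a=r.sense();print(a['tool_pos'],a['tcp_rot'],a['ft_force'])
o=np.array(a['tool_pos'])-[0,0,94]
F=1.4;img=cv2.resize(w['image'],(784,588),interpolation=cv2.INTER_CUBIC)
raw=img.copy()
drawrack(w,img,(ox,oy),yw,F)
box(w,img,o,a['tcp_rot'][2]-90,((-6,6),(-hw,hw),(0,80)),(0,255,0),F)
cv2.imwrite('pics/'+n+'b.png',img);cv2.imwrite('pics/'+n+'r.png',raw)
E
python3 rk.py w13 23 552.5 -103 3
```

```text
[ 506.47580686 -105.37542972  165.60613295] [ 1.79939669e+02 -1.46749430e-01  9.34508628e+01] [-0.13658719  0.25131762 -0.7925895 ]
```

View pics/w13b.png

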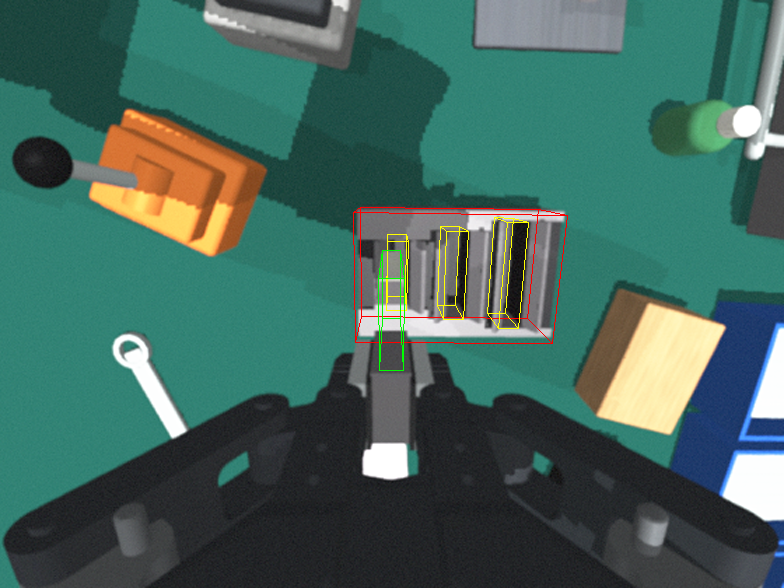

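View pics/w13r.png

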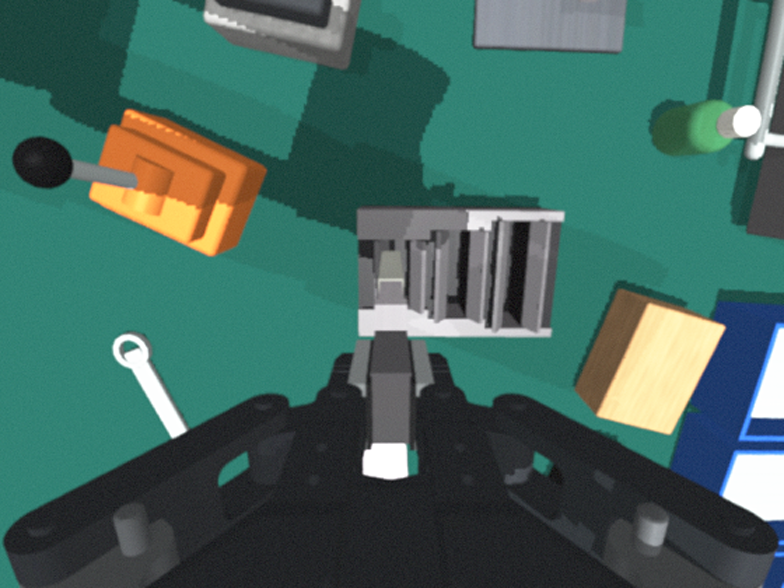

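```bash
python3 - <<'E'
from h import *
for z in (40,45,50,58):
  w=load('w13');P=[plane(w,(x/1.4-.2,y/1.4-.2),z) for x,y in [(564,211),(551,336),(358,336),(358,209)]]
  o,a,res=rigid(RC,P);print(z,'w13',o,a,np.abs(res).mean(0))
  t=load('w12');P=[plane(t,(1300/5+x/5-.4,20+y/5-.4),z) for x,y in [(762,97),(762,558),(99,620),(57,156)]]
  o,a,res=rigid(RC,P);print('  w12',o,a,np.abs(res).mean(0))
  t=load('t12');P=[plane(t,(x/6+290-.42,y/6+160-.42),z) for x,y in [(126,72),(298,64),(315,324),(140,333)]]
  o,a,res=rigid(RC,P);print('  top',o,a,np.abs(res).mean(0))
E
```

```text
40 w13 [ 555.7826593  -103.15309977] 3.157763685777056 [2.13576727 1.51082926]
  w12 [ 555.72753649 -100.57227002] 3.264166901278077 [2.60491479 1.66793932]
  top [ 556.34385292 -102.98469121] 2.8639689744326184 [0.44824179 1.62820855]
45 w13 [ 554.87891785 -102.07787838] 3.1577636857770526 [0.89456801 0.7099867 ]
  w12 [ 554.65387818 -101.11569497] 3.2641669012780827 [1.50183601 0.95838478]
  top [ 555.73922596 -102.41255828] 2.8639689744326216 [0.19740723 1.45987769]
50 w13 [ 553.9751764  -101.00265699] 3.157763685777055 [0.5046159  0.18632868]
  w12 [ 553.58021986 -101.65911993] 3.2641669012780765 [0.39875724 0.25272283]
  top [ 555.134599   -101.84042535] 2.86396897443261 [0.12614116 1.29154682]
58 w13 [552.52919007 -99.28230276] 3.15776368577706 [2.33255005 1.37220396]
  w12 [ 551.86236657 -102.52859985] 3.264166901278065 [1.3661688  0.88645701]
  top [ 554.16719586 -100.92501265] 2.863968974432613 [0.46714999 1.02221744]
```

Request:
carry_out(
  increments=[
    [[0.001, 0.003, 0.004], [0, 0, 0.004], 1],
    [[0.0005, 0.0025, 0.003], [0, 0, 0], 1],
    [[0, 0, 0], [0, 0, 0], 1],
    [[0, 0, 0], [0, 0, 0], 1],
  ],
)

```text
time: 23.8
tool_pos: [512.6, -105.1, 158.7]
tcp_rot: [179.9, -0.1, 93.1]
ft_force: [-0.1, 0.3, -1.1]
finger_gap: 11.1
```

```bash
python3 rk.py w14 23 553.8 -101.3 3.2; python3 - <<'E'
from h import *
w=load('w14');F=7;img=cv2.resize(w['image'],None,fx=F,fy=F,interpolation=cv2.INTER_CUBIC)
b=img.copy();a=r.sense();drawrack(w,b,(553.8,-101.3),3.2,F)
box(w,b,np.array(a['tool_pos'])-[0,0,94],a['tcp_rot'][2]-90,((-6,6),(-23,23),(0,80)),(0,255,0),F)
sl=np.s_[1020:1720,1740:2140]
cv2.imwrite('pics/w14z.png',np.hstack([img[sl],b[sl]])[:600])
E
```

```text
[ 512.59793132 -105.06061014  158.63529232] [ 1.79877462e+02 -1.04386692e-01  9.30733528e+01] [-0.61630274 -0.60858509 -1.64621633]
```

View pics/w14z.png

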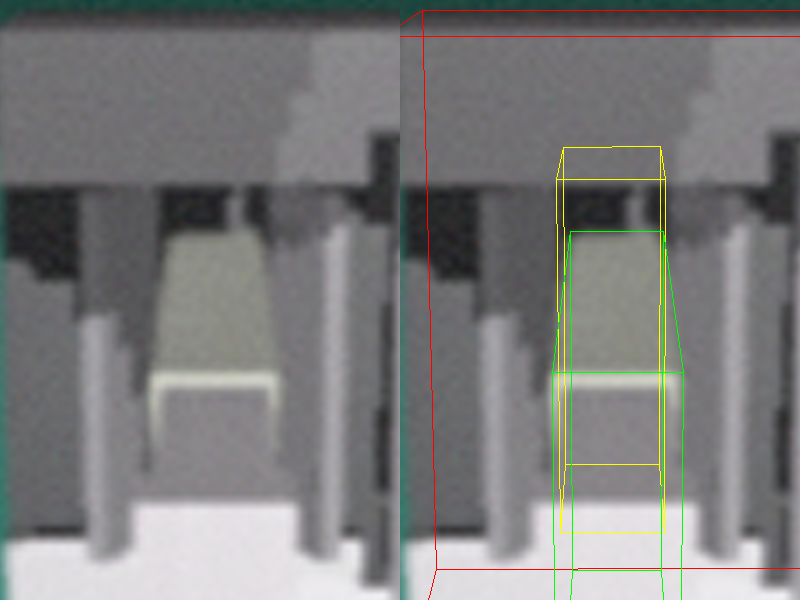

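Request:
carry_out(
  increments=[
    [[0.0013, -0.0007, 0.002], [0, 0, -0.002], 1],
    [[0, 0, 0.005], [0, 0, 0], 1],
    [[0, 0, 0.005], [0, 0, 0], 1],
    [[0, 0, 0.003], [0, 0, 0], 1],
    [[0, 0, 0], [0, 0, 0], 1],
  ],
)

```text
time: 24.35
tool_pos: [511.5, -103.7, 142.1]
tcp_rot: [179.9, -0.1, 93.2]
ft_force: [-0.5, 0.1, -1.1]
finger_gap: 11.6
```

```bash
python3 - <<'E'
from h import *
snap('wrist','w15')
a=r.sense();print(a['tool_pos'],a['tcp_rot'],a['ft_force'])
w=load('w15');F=7;img=cv2.resize(w['image'],None,fx=F,fy=F,interpolation=cv2.INTER_CUBIC)
b=img.copy();a=r.sense();drawrack(w,b,(553.8,-101.3),3.2,F)
box(w,b,np.array(a['tool_pos'])-[0,0,94],a['tcp_rot'][2]-90,((-6,6),(-23,23),(0,80)),(0,255,0),F)
sl=np.s_[1020:1720,1740:2140]
cv2.imwrite('pics/w15z.png',np.hstack([img[sl],b[sl]])[:600])
E
```

```text
[ 511.56795988 -103.71502084  142.34413863] [ 1.79887019e+02 -1.03300328e-01  9.31938746e+01] [-0.44835577  0.10160303 -1.41159649]
```

View pics/w15z.png

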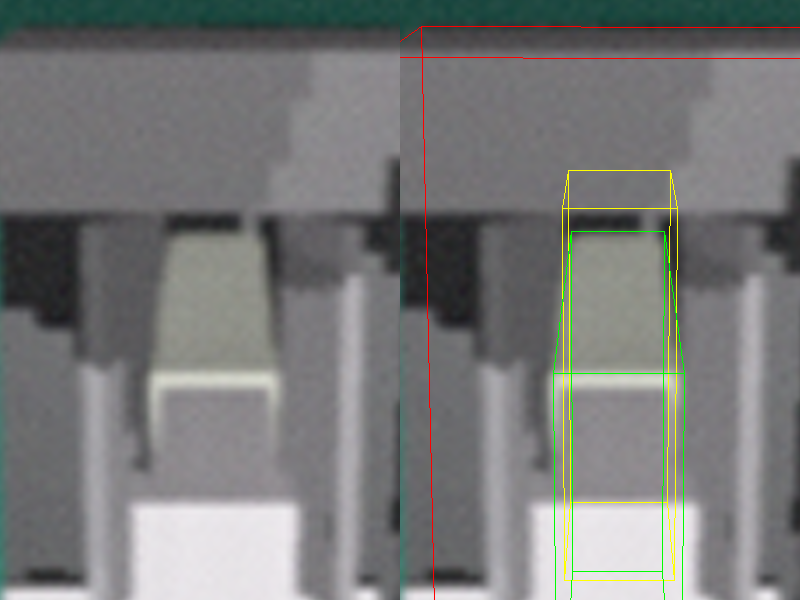

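Request:
carry_out(
  increments=[
    [[0, 0, 0.004], [0, 0, 0], 1],
    [[0, 0, 0.005], [0, 0, 0], 1],
    [[0, 0, 0.005], [0, 0, 0], 1],
    [[0, 0, 0.004], [0, 0, 0], 1],
    [[0, 0, 0], [0, 0, 0], 1],
  ],
)

```text
time: 24.9
tool_pos: [511.7, -103.7, 122.8]
tcp_rot: [179.9, -0.1, 93.2]
ft_force: [-0.4, 0.3, -0.9]
finger_gap: 11.4
```

Request:
carry_out(
  increments=[
    [[0, 0, 0.004], [0, 0, 0], 1],
    [[0, 0, 0.004], [0, 0, 0], 1],
    [[0, 0, 0.004], [0, 0, 0], 1],
    [[0, 0, 0.003], [0, 0, 0], 1],
    [[0, 0, 0.001], [0, 0, 0], 1],
    [[0, 0, 0], [0, 0, 0], 1],
  ],
)

```text
time: 25.5
tool_pos: [511.7, -103.7, 105.3]
tcp_rot: [179.9, -0.1, 93.2]
ft_force: [0.1, 0.5, -2.1]
finger_gap: 11.4
```

Request:
carry_out(
  increments=[
    [[0, 0, 0.002], [0, 0, 0], 1],
    [[0, 0, 0.002], [0, 0, 0], 1],
    [[0, 0, 0], [0, 0, 0], 1],
    [[0, 0, 0], [0, 0, 0], 1],
  ],
)

```text
time: 25.9
tool_pos: [512.5, -103.9, 102.0]
tcp_rot: [179.8, -0.1, 93.2]
ft_force: [1.0, -0.1, -2.2]
finger_gap: 11.4
```

Request:
carry_out(
  increments=[
    [[0, 0, 0.001], [0, 0, 0], 1],
    [[0, 0, 0], [0, 0, 0], 0.7],
    [[0, 0, 0], [0, 0, 0], 0.7],
    [[0, 0, 0], [0, 0, 0], 0.7],
    [[0, 0, 0], [0, 0, 0], 0.7],
  ],
)

```text
time: 26.4
tool_pos: [513.4, -104.3, 102.2]
tcp_rot: [179.7, -0.0, 93.2]
ft_force: [0.8, -0.2, -0.2]
finger_gap: 25.6
```

```bash
python3 - <<'E'
from h import *
snap('wrist','w16')
a=r.sense();print(a['tool_pos'],a['ft_force'],a['finger_gap'])
E
```

```text
[ 513.36598711 -104.28264124  102.14647386] [1.18177003 0.26171437 0.37564697] 25.325074832242322
```

View pics/w16.png

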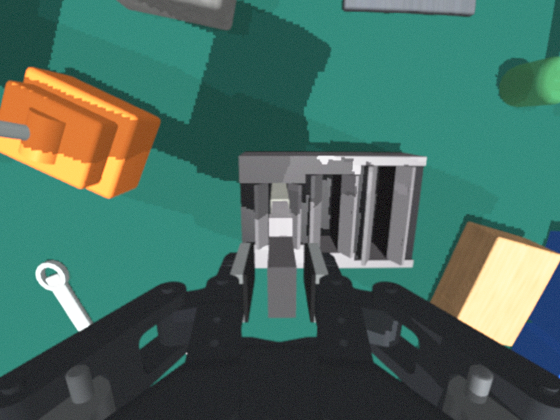

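Request:
carry_out(
  increments=[
    [[0, -0.0005, -0.01], [0, 0, 0], 0.7],
    [[0, 0, -0.015], [0, 0, 0], 0.7],
    [[0, 0, -0.02], [0, 0, 0], 0.7],
    [[0, 0, -0.02], [0, 0, 0], 0.6],
    [[0, 0, -0.02], [0, 0, 0], 0.5],
    [[0, 0, -0.01], [0, 0, 0], 0.5],
    [[0, 0, 0], [0, 0, 0], 0.5],
    [[0, 0, 0], [0, 0, 0], 0.5],
  ],
)

```text
time: 27.25
tool_pos: [512.9, -104.5, 207.5]
tcp_rot: [179.4, 0.1, 93.2]
ft_force: [0.4, -0.5, -1.0]
finger_gap: 42.6
```

```bash
python3 - <<'E'
from h import *
w=snap('wrist','w17')
a=r.sense();print(a['tool_pos'],a['ft_force'],a['finger_gap'])
F=1.4;img=cv2.resize(w['image'],(784,588))
drawrack(w,img,(553.8,-101.3),3.2,F)
box(w,img,(511.9,-103.7,8),3.2,((-6,6),(-23,23),(0,80)),(0,255,0),F)
box(w,img,(511.9,-103.7,8),3.2,((-6,6),(-12,12),(118,154)),(0,255,0),F)
cv2.imwrite('pics/w17b.png',img)
E
python3 plan.py 545 200 205 93.4 12 .5
```

```text
[ 512.87191201 -104.51539633  207.38429954] [-0.86070847 -0.65986308  0.39762849] 42.830186705080486
t 27.3 dp [ 32.1 304.5  -2.4] dist 306.2 maxstep 29.7 maxturn 0.06 q1 20.2
[[[0.0117,0.0019,0.0001],[0.0,0.0,-0.0],0.5],[[0.022,0.0036,0.0002],[0.001,0.0,-0.0],0.5],[[0.0293,0.0048,0.0002],[0.001,0.0,-0.0],0.5],[[0.0293,0.0048,0.0002],[0.001,0.0,-0.0],0.5],[[0.0293,0.0048,0.0002],[0.001,0.0,-0.0],0.5],[[0.0293,0.0048,0.0002],[0.001,0.0,-0.0],0.5],[[0.0293,0.0048,0.0002],[0.001,0.0,-0.0],0.5],[[0.0293,0.0048,0.0002],[0.001,0.0,-0.0],0.5],[[0.0293,0.0048,0.0002],[0.001,0.0,-0.0],0.5],[[0.0293,0.0048,0.0002],[0.001,0.0,-0.0],0.5],[[0.022,0.0036,0.0002],[0.001,0.0,-0.0],0.5],[[0.0117,0.0019,0.0001],[0.0,0.0,-0.0],0.5]]
```

View pics/w17b.png

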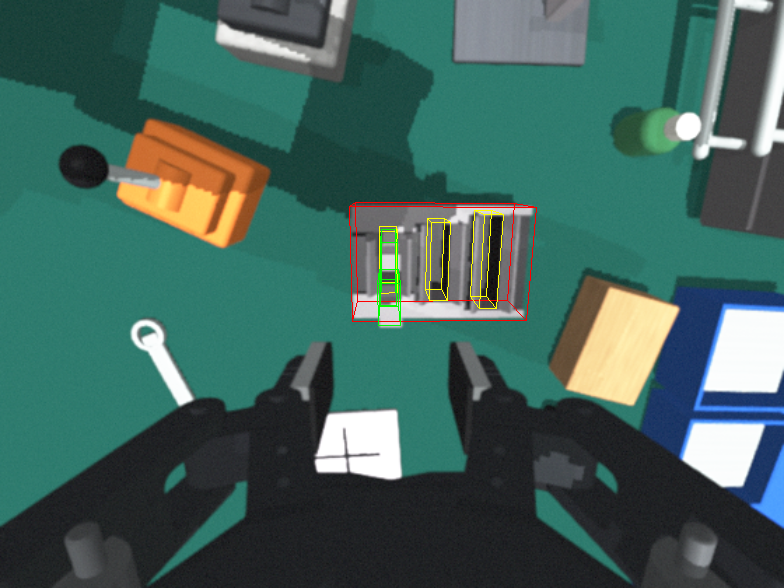

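Request:
carry_out(
  increments=[
    [[0.012, 0.002, 0], [0, 0, 0], 0.5],
    [[0.022, 0.004, 0], [0.003, 0, 0], 0.5],
    [[0.03, 0.005, 0], [0.003, 0, 0], 0.5],
    [[0.03, 0.005, 0], [0, 0, 0], 0.5],
    [[0.03, 0.005, 0], [0, 0, 0], 0.5],
    [[0.03, 0.005, 0], [0, 0, 0], 0.5],
    [[0.03, 0.005, 0], [0, 0, 0], 0.5],
    [[0.03, 0.005, 0], [0, 0, 0], 0.5],
    [[0.028, 0.005, 0], [0, 0, 0], 0.5],
    [[0.02, 0.005, 0], [0, 0, 0], 0.5],
    [[0.01, 0.002, 0], [0, 0, 0], 0.5],
    [[0, 0, 0], [0, 0, 0], 0.5],
  ],
)

```text
time: 28.5
tool_pos: [536.9, 188.5, 192.2]
tcp_rot: [-178.8, -0.1, 93.2]
ft_force: [0.2, 0.2, -0.0]
finger_gap: 42.8
```

```bash
cat > cart.py <<'E'
import sys
from h import *
n,hw,x,y,yw,F=sys.argv[1],*map(float,sys.argv[2:7])
try: w=load(n)
except Exception: w=snap('wrist',n); 
print(r.sense()['tool_pos'],r.sense()['tcp_rot'])
img=cv2.resize(w['image'],None,fx=F,fy=F,interpolation=cv2.INTER_CUBIC);b=img.copy()
o=(x,y,30)
box(w,b,o,yw,((-6,6),(-12,12),(118,154)),(0,0,255),F)
box(w,b,o,yw,((-6,6),(-22,22),(110,118)),(0,255,255),F)
box(w,b,o,yw,((-6,6),(-hw,hw),(0,80)),(255,0,0),F)
c=proj(w,[[x,y,140]])[0]*F; c=np.clip(c,[200,300],[560*F-200,420*F-300]).astype(int)
sl=np.s_[c[1]-300:c[1]+300,c[0]-200:c[0]+200]
cv2.imwrite('pics/'+n+'c.png',np.hstack([img[sl],b[sl]]))
E
python3 cart.py w18 30 593.5 198 3.4 5
```

```text
[536.74985722 187.73828644 192.07986436] [-1.78806368e+02 -7.46102877e-02  9.31393993e+01]
```

View pics/w18c.png

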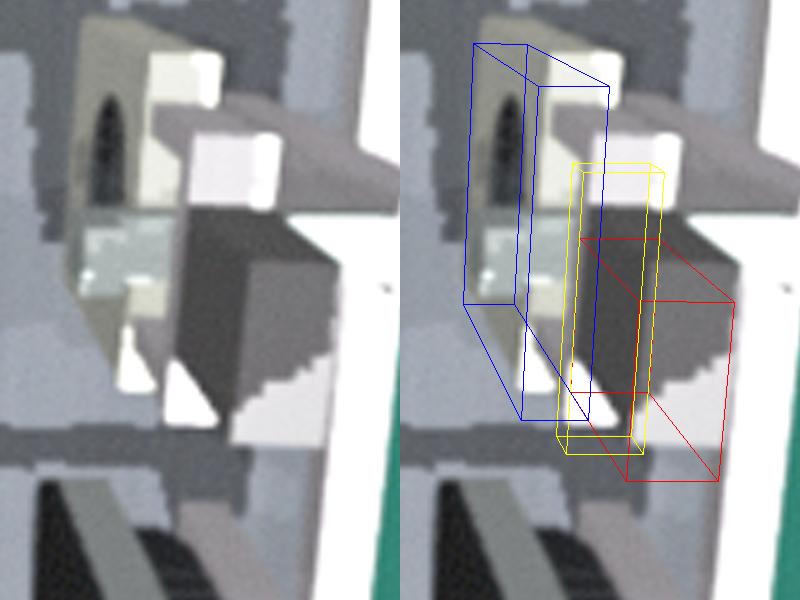

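View pics/w18.png

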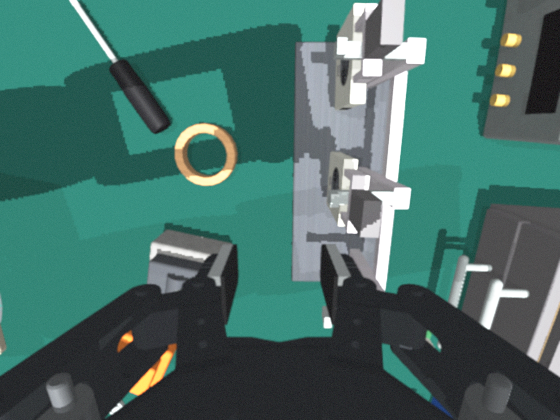

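```bash
python3 plan.py 594.5 203 192 93.4 4 .55
```

```text
t 28.55 dp [57.8 15.3 -0.1] dist 59.7 maxstep 14.9 maxturn 0.31 q1 18.9
[[[0.003,0.0146,-0.0003],[-0.005,-0.0,-0.001],0.55],[[0.003,0.0146,-0.0002],[-0.005,-0.0,-0.001],0.55],[[0.003,0.0146,-0.0001],[-0.005,-0.0,-0.001],0.55],[[0.003,0.0146,-0.0001],[-0.005,-0.0,-0.001],0.55]]
```

Request:
carry_out(
  increments=[
    [[0.003, 0.009, 0], [-0.007, 0, -0.002], 0.55],
    [[0.003, 0.013, 0], [-0.007, 0, -0.002], 0.55],
    [[0.003, 0.013, 0], [-0.006, 0, 0], 0.55],
    [[0.003, 0.011, 0], [0, 0, 0], 0.55],
    [[0.002, 0.007, 0.004], [0, 0, 0], 0.55],
    [[0, 0.002, 0.012], [0, 0, 0], 0.55],
    [[0, 0, 0.014], [0, 0, 0], 0.55],
    [[0, 0, 0.01], [0, 0, 0], 0.55],
    [[0, 0, 0.005], [0, 0, 0], 0.55],
    [[0, 0, 0], [0, 0, 0], 0.55],
    [[0, 0, 0], [0, 0, 0], 0.55],
  ],
)

```text
time: 29.65
tool_pos: [595.3, 199.4, 140.0]
tcp_rot: [-179.9, 0.0, 93.0]
ft_force: [0.4, -0.4, -0.4]
finger_gap: 38.5
```

```bash
python3 cart.py w19 30 594.5 203 3.4 5;python3 plan.py 594.5 203 124 93.4 4 .55
```

```text
[595.27541023 199.42298972 140.0444443 ] [-1.79928973e+02  4.43407048e-02  9.29766110e+01]
t 29.7 dp [ -0.8   3.6 -16. ] dist 16.5 maxstep 4.1 maxturn 0.11 q1 18.9
[[[0.0009,-0.0001,0.004],[-0.0,0.0,-0.002],0.55],[[0.0009,-0.0001,0.004],[-0.0,0.0,-0.002],0.55],[[0.0009,-0.0001,0.004],[-0.0,0.0,-0.002],0.55],[[0.0009,-0.0001,0.004],[-0.0,0.0,-0.002],0.55]]
```

View pics/w19c.png

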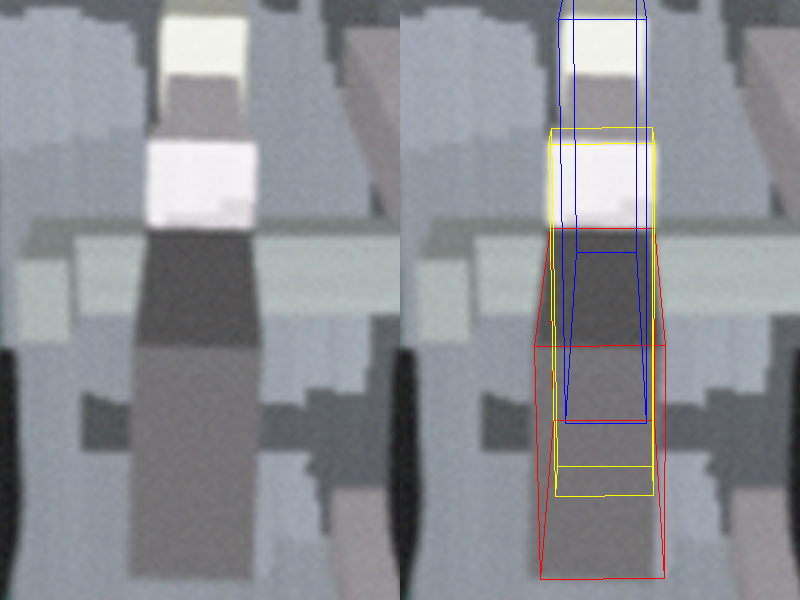

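Request:
carry_out(
  increments=[
    [[0.0018, -0.0005, 0.005], [0, 0, 0.008], 0.55],
    [[0.0015, -0.0005, 0.006], [0, 0, 0.008], 0.55],
    [[0, 0, 0.003], [0, 0, 0], 0.55],
    [[0, 0, 0], [0, 0, 0], 0.55],
    [[0, 0, 0], [0, 0, 0], 0.55],
  ],
)

```text
time: 30.2
tool_pos: [594.8, 203.5, 126.7]
tcp_rot: [179.9, 0.0, 92.0]
ft_force: [-0.6, -0.7, 0.7]
finger_gap: 38.7
```

Request:
carry_out(
  increments=[
    [[0, 0, 0], [0, 0, 0], 1],
    [[0, 0, 0], [0, 0, 0], 1],
    [[0, 0, 0], [0, 0, 0], 1],
    [[0, 0, 0], [0, 0, 0], 1],
    [[0, 0, 0], [0, 0, 0], 1],
  ],
  newtons=60,
)

```text
time: 30.7
tool_pos: [594.9, 203.5, 127.1]
tcp_rot: [179.9, 0.0, 92.0]
ft_force: [-0.3, 0.4, -0.9]
finger_gap: 11.2
```

Request:
carry_out(
  increments=[
    [[0, 0, -0.004], [0, 0, 0], 1],
    [[0, 0, -0.005], [0, 0, 0], 1],
    [[0, 0, -0.004], [0, 0, 0], 1],
    [[0, 0, 0], [0, 0, 0], 1],
    [[0, 0, 0], [0, 0, 0], 1],
  ],
)

```text
time: 31.2
tool_pos: [594.8, 203.3, 141.0]
tcp_rot: [179.9, 0.0, 92.0]
ft_force: [0.2, -0.0, -1.3]
finger_gap: 11.2
```

Request:
carry_out(
  increments=[
    [[0, -0.005, 0], [0, 0, 0], 1],
    [[0, -0.009, 0], [0, 0, 0], 1],
    [[0, -0.011, 0], [0, 0, 0], 1],
    [[0, -0.012, 0], [0, 0, 0], 1],
    [[0, -0.012, 0], [0, 0, 0], 1],
    [[0, -0.006, 0], [0, 0, 0], 1],
    [[0, 0, 0], [0, 0, 0], 1],
  ],
)

```text
time: 31.9
tool_pos: [533.9, 201.1, 139.5]
tcp_rot: [-179.9, 0.0, 92.0]
ft_force: [0.5, -0.0, -1.4]
finger_gap: 11.1
```

```bash
python3 - <<'E'
from h import *
snap('wrist','w20');a=r.sense();print(a['tool_pos'],a['tcp_rot'],a['finger_gap'],a['ft_force'])
E
python3 plan.py 481 -320 207 96.7 14 1
```

```text
[534.27497438 201.08293511 139.54222071] [-1.79950419e+02  3.77787492e-02  9.20054240e+01] 10.906067898762972 [-1.04398123 -0.13199156 -2.07919201]
t 31.95 dp [ -53.3 -521.1   67.5] dist 528.1 maxstep 42.9 maxturn 0.38 q1 -33.6
[[[-0.0169,-0.0023,-0.0022],[-0.0,0.0,-0.003],1.0],[[-0.0316,-0.0044,-0.0041],[-0.0,0.0,-0.005],1.0],[[-0.0421,-0.0061,-0.0055],[-0.0,0.0,-0.007],1.0],[[-0.0421,-0.0064,-0.0055],[-0.0,0.0,-0.007],1.0],[[-0.0421,-0.0067,-0.0055],[-0.0,0.0,-0.007],1.0],[[-0.042,-0.007,-0.0055],[-0.0,0.0,-0.007],1.0],[[-0.042,-0.0073,-0.0055],[-0.0,0.0,-0.007],1.0],[[-0.0419,-0.0075,-0.0055],[-0.0,0.0,-0.007],1.0],[[-0.0419,-0.0078,-0.0055],[-0.0,0.0,-0.007],1.0],[[-0.0418,-0.0081,-0.0055],[-0.0,0.0,-0.007],1.0],[[-0.0418,-0.0084,-0.0055],[-0.0,0.0,-0.007],1.0],[[-0.0417,-0.0086,-0.0055],[-0.0,0.0,-0.007],1.0]]
[[[-0.0312,-0.0067,-0.0041],[-0.0,0.0,-0.005],1.0],[[-0.0166,-0.0037,-0.0022],[-0.0,0.0,-0.003],1.0]]
```

View pics/w20.png

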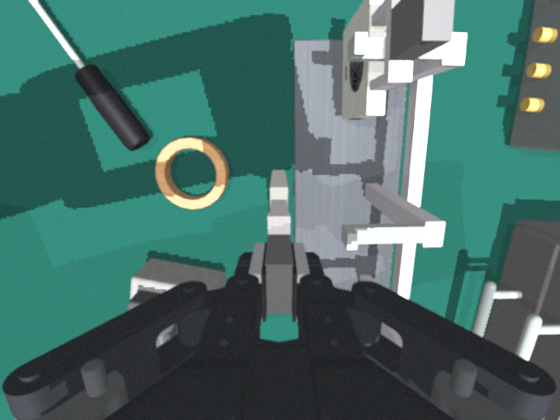

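Request:
carry_out(
  increments=[
    [[-0.01, -0.001, -0.02], [0, 0, 0], 1],
    [[-0.02, -0.003, -0.03], [0, 0, -0.01], 1],
    [[-0.03, -0.006, -0.03], [0, 0, -0.01], 1],
    [[-0.036, -0.006, -0.03], [0, 0, -0.01], 1],
    [[-0.04, -0.006, -0.022], [0, 0, -0.01], 1],
    [[-0.042, -0.006, -0.008], [0, 0, -0.01], 1],
    [[-0.042, -0.006, 0], [0, 0, -0.01], 1],
    [[-0.042, -0.006, 0], [0, 0, -0.01], 1],
    [[-0.042, -0.007, 0], [0, 0, 0], 1],
    [[-0.042, -0.007, 0], [0, 0, 0], 1],
    [[-0.042, -0.007, 0], [0, 0, 0], 1],
    [[-0.042, -0.007, 0], [0, 0, 0], 1],
  ],
)

```text
time: 33.15
tool_pos: [506.4, -246.6, 288.7]
tcp_rot: [179.6, 0.3, 96.7]
ft_force: [0.9, 0.1, -1.1]
finger_gap: 11.3
```

```bash
python3 plan.py 481 -320 207 -173.3 12 1
```

```text
t 33.15 dp [-25.4 -73.4 -81.7] dist 112.7 maxstep 10.9 maxturn 8.74 q1 -33.6
[[[-0.0027,-0.0013,0.0032],[0.0,0.0,-0.061],1.0],[[-0.0049,-0.0028,0.006],[0.0,0.001,-0.114],1.0],[[-0.0061,-0.0045,0.0079],[0.0,0.001,-0.153],1.0],[[-0.0053,-0.0053,0.0079],[0.0,0.001,-0.153],1.0],[[-0.0045,-0.0061,0.0079],[0.0,0.001,-0.153],1.0],[[-0.0035,-0.0067,0.0079],[0.0,0.001,-0.153],1.0],[[-0.0024,-0.0071,0.0079],[0.0,0.001,-0.153],1.0],[[-0.0013,-0.0074,0.0079],[0.0,0.001,-0.153],1.0],[[-0.0002,-0.0075,0.0079],[0.0,0.001,-0.153],1.0],[[0.0009,-0.0075,0.0079],[0.0,0.001,-0.153],1.0],[[0.0015,-0.0054,0.0059],[0.0,0.001,-0.114],1.0],[[0.0011,-0.0028,0.0032],[0.0,0.0,-0.061],1.0]]
```

Request:
carry_out(
  increments=[
    [[-0.002, -0.003, 0.004], [0, 0, -0.07], 1],
    [[-0.004, -0.004, 0.006], [0, 0, -0.13], 1],
    [[-0.005, -0.005, 0.008], [0, 0, -0.147], 1],
    [[-0.004, -0.005, 0.008], [0, 0, -0.147], 1],
    [[-0.003, -0.006, 0.008], [0, 0, -0.147], 1],
    [[-0.003, -0.006, 0.008], [0, 0, -0.147], 1],
    [[-0.002, -0.006, 0.008], [0, 0, -0.147], 1],
    [[-0.001, -0.006, 0.008], [0, 0, -0.147], 1],
    [[0, -0.006, 0.008], [0, 0, -0.147], 1],
    [[0, -0.005, 0.007], [0, 0, -0.147], 1],
    [[0, -0.003, 0.005], [0, 0, -0.12], 1],
    [[0, 0, 0.002], [0, 0, -0.06], 1],
  ],
)

```text
time: 34.35
tool_pos: [482.3, -319.1, 205.7]
tcp_rot: [-179.4, 0.4, -172.3]
ft_force: [-0.3, -0.4, -2.3]
finger_gap: 10.9
```

```bash
python3 plan.py 481 -320 207 -173.3 3 1
```

```text
t 34.35 dp [-1.3 -0.9  1.3] dist 2.0 maxstep 0.7 maxturn 0.42 q1 -33.6
[[[0.0005,-0.0003,-0.0004],[-0.003,0.003,0.006],1.0],[[0.0005,-0.0003,-0.0004],[-0.003,0.003,0.006],1.0],[[0.0005,-0.0003,-0.0004],[-0.003,0.003,0.006],1.0]]
```

Hold (front), then turn to socket edge.

Request:
carry_out(
  increments=[
    [[0.001, 0, -0.001], [-0.005, 0.005, 0.01], 1],
    [[0, 0, 0], [0, 0, 0], 1],
    [[0, 0, 0], [0, 0, 0], 1],
    [[0, 0, 0], [0, 0, 0], 1],
    [[0, 0, 0], [0, 0, 0], 1],
    [[0, 0, 0], [0, 0, 0], 1],
    [[0, 0, 0], [0, 0, 0], 1],
    [[0, 0, 0], [0, 0, 0], 1],
    [[0, 0, 0], [0, 0, 0], 1],
    [[0, 0, 0], [0, 0, 0], 1],
    [[0, 0, 0], [0, 0, 0], 1],
    [[0, 0, 0], [0, 0, 0], 1],
  ],
)

```text
time: 35.55
tool_pos: [481.9, -320.0, 207.4]
tcp_rot: [-179.7, 0.2, -173.2]
ft_force: [0.6, 0.3, -1.6]
finger_gap: 11.0
```

```bash
python3 - <<'E'
from h import *
w=snap('wrist','w21')
a=r.sense();print(a['tool_pos'],a['tcp_rot']);img=cv2.resize(w['image'],(784,588))
box(w,img,np.array(a['tool_pos'])-[0,0,97],a['tcp_rot'][2]-90,((-6,6),(-30,30),(0,80)),(0,0,255),1.4)
cv2.imwrite('pics/w21b.png',img)
E
```

```text
[ 481.92201813 -319.94281822  207.40011828] [-179.66365121    0.18942162 -173.21559631]
```

View pics/w21b.png

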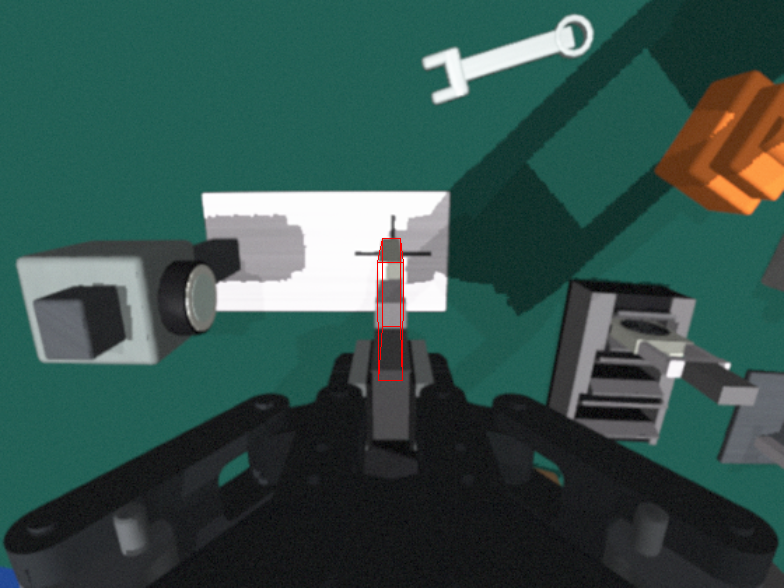

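Request:
carry_out(
  increments=[
    [[0, 0, 0], [0, 0, 0.06], 1],
    [[0, 0, 0], [0, 0, 0.13], 1],
    [[0, 0, 0], [0, 0, 0.147], 1],
    [[0, 0, 0], [0, 0, 0.147], 1],
    [[0, 0, 0], [0, 0, 0.147], 1],
    [[0, 0, 0], [0, 0, 0.147], 1],
    [[0, 0, 0], [0, 0, 0.147], 1],
    [[0, 0, 0], [0, 0, 0.147], 1],
    [[0, 0, 0], [0, 0, 0.147], 1],
    [[0, 0, 0], [0, 0, 0.147], 1],
    [[0, 0, 0], [0, 0, 0.11], 1],
    [[0, 0, 0], [0, 0, 0.05], 1],
  ],
)

```text
time: 36.8
tool_pos: [481.8, -320.0, 207.2]
tcp_rot: [179.8, 0.3, 97.0]
ft_force: [0.4, -0.1, -1.9]
finger_gap: 11.3
```

Request:
carry_out(
  increments=[
    [[0, 0, 0], [0, 0, 0], 1],
    [[0, 0, 0], [0, 0, 0], 1],
    [[0, 0, 0], [0, 0, 0], 1],
    [[0, 0, 0], [0, 0, 0], 1],
    [[0, 0, 0], [0, 0, 0], 1],
    [[0, 0, 0], [0, 0, 0], 1],
    [[0, 0, 0], [0, 0, 0], 1],
    [[0, 0, 0], [0, 0, 0], 1],
    [[0, 0, 0], [0, 0, 0], 1],
    [[0, 0, 0], [0, 0, 0], 1],
    [[0, 0, 0], [0, 0, 0], 1],
    [[0, 0, 0], [0, 0, 0], 1],
  ],
)

```text
time: 38.0
tool_pos: [481.8, -320.0, 207.2]
tcp_rot: [179.8, 0.3, 97.3]
ft_force: [0.3, 0.3, -2.0]
finger_gap: 11.0
```

Request:
carry_out(
  increments=[
    [[0, 0, 0], [0, 0, 0.06], 1],
    [[0, 0, 0], [0, 0, 0.13], 1],
    [[0, 0, 0], [0, 0, 0.147], 1],
    [[0, 0, 0], [0, 0, 0.147], 1],
    [[0, 0, 0], [0, 0, 0.147], 1],
    [[0, 0, 0], [0, 0, 0.147], 1],
    [[0, 0, 0], [0, 0, 0.147], 1],
    [[0, 0, 0], [0, 0, 0.147], 1],
    [[0, 0, 0], [0, 0, 0.147], 1],
    [[0, 0, 0], [0, 0, 0.147], 1],
    [[0, 0, 0], [0, 0, 0.12], 1],
    [[0, 0, 0], [0, 0, 0.05], 1],
  ],
)

```text
time: 39.2
tool_pos: [481.8, -320.0, 207.2]
tcp_rot: [179.7, -0.2, 6.9]
ft_force: [0.2, 0.2, -1.4]
finger_gap: 10.6
```

Request:
carry_out(
  increments=[
    [[0, 0, 0], [0, 0, 0], 1],
    [[0, 0, 0], [0, 0, 0], 1],
    [[0, 0, 0], [0, 0, 0], 1],
    [[0, 0, 0], [0, 0, 0], 1],
    [[0, 0, 0], [0, 0, 0], 1],
    [[0, 0, 0], [0, 0, 0], 1],
    [[0, 0, 0], [0, 0, 0], 1],
    [[0, 0, 0], [0, 0, 0], 1],
    [[0, 0, 0], [0, 0, 0], 1],
    [[0, 0, 0], [0, 0, 0], 1],
    [[0, 0, 0], [0, 0, 0], 1],
    [[0, 0, 0], [0, 0, 0], 1],
  ],
)

```text
time: 40.4
tool_pos: [481.8, -320.0, 207.1]
tcp_rot: [179.7, -0.2, 7.2]
ft_force: [0.2, -0.5, -2.6]
finger_gap: 11.3
```

Request:
carry_out(
  increments=[
    [[0, 0, -0.008], [0, 0, -0.06], 1],
    [[0, 0, -0.01], [0, 0, -0.13], 1],
    [[0, 0, -0.012], [0, 0, -0.147], 1],
    [[0, 0, -0.012], [0, 0, -0.147], 1],
    [[0, 0, -0.012], [0, 0, -0.147], 1],
    [[0, 0, -0.012], [0, 0, -0.147], 1],
    [[0, 0, -0.01], [0, 0, -0.147], 1],
    [[0, 0, -0.008], [0, 0, -0.147], 1],
    [[0, 0, -0.005], [0, 0, -0.147], 1],
    [[0, 0, 0], [0, 0, -0.147], 1],
    [[0, 0, 0], [0, 0, -0.1], 1],
    [[0, 0, 0], [0, 0, -0.04], 1],
  ],
)

```text
time: 41.6
tool_pos: [481.3, -319.4, 299.7]
tcp_rot: [179.8, 0.3, 95.8]
ft_force: [0.1, -0.7, -1.9]
finger_gap: 10.9
```

```bash
python3 plan.py 500 -210 290 93.2 6 1;  python3 - <<'E'
from h import *
t=snap('top','t22');crop(t,290,160,420,290,6,'t22c')
E
```

```text
t 41.6 dp [ 18.7 109.4  -9.7] dist 111.4 maxstep 25.9 maxturn 0.61 q1 -22.8
[[[0.01,0.0028,0.0009],[0.0,0.0,0.004],1.0],[[0.0187,0.0051,0.0016],[0.001,0.001,0.008],1.0],[[0.025,0.0066,0.0022],[0.001,0.001,0.01],1.0],[[0.025,0.0063,0.0022],[0.001,0.001,0.01],1.0],[[0.0188,0.0045,0.0017],[0.001,0.001,0.008],1.0],[[0.0101,0.0023,0.0009],[0.0,0.0,0.004],1.0]]
```

View pics/t22c.png

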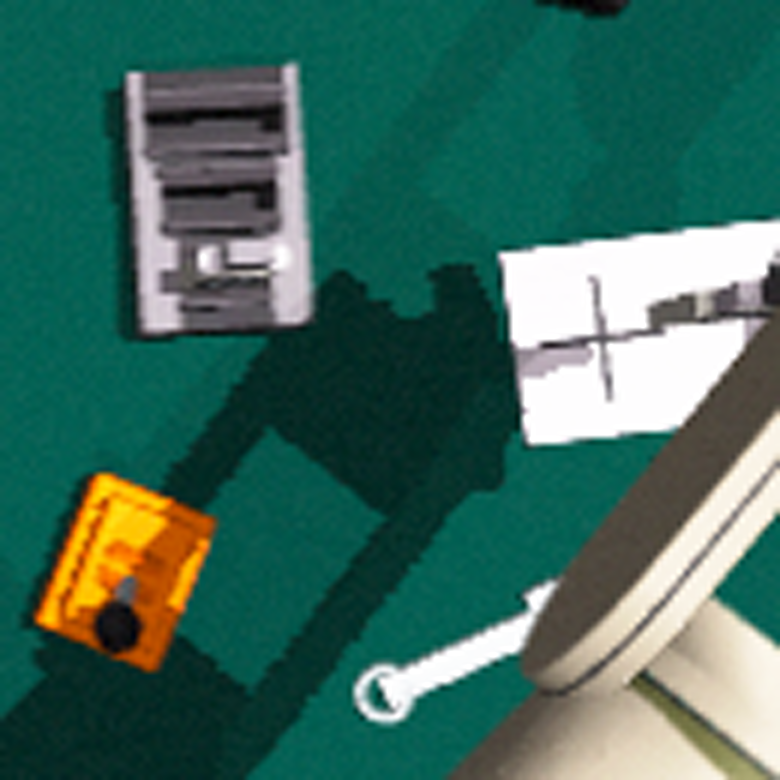

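Request:
carry_out(
  increments=[
    [[0.01, 0.004, 0.001], [0, 0, 0.01], 1],
    [[0.02, 0.008, 0.001], [0, 0, 0.01], 1],
    [[0.026, 0.011, 0.001], [0, 0, 0.01], 1],
    [[0.026, 0.011, 0.001], [0, 0, 0.01], 1],
    [[0.026, 0.011, 0.001], [0, 0, 0.005], 1],
    [[0.026, 0.011, 0.001], [0, 0, 0], 1],
    [[0.026, 0.011, 0], [0, 0, 0], 1],
    [[0.022, 0.009, 0], [0, 0, 0], 1],
    [[0.015, 0.006, 0], [0, 0, 0], 1],
    [[0.007, 0.003, 0], [0, 0, 0], 1],
    [[0, 0, 0], [0, 0, 0], 1],
    [[0, 0, 0], [0, 0, 0], 1],
  ],
)

```text
time: 42.85
tool_pos: [556.2, -95.9, 291.1]
tcp_rot: [179.9, 0.1, 91.9]
ft_force: [0.7, 0.5, -2.0]
finger_gap: 11.1
```

```bash
python3 plan.py 553.8 -101.3 240 93.2 5 1
```

```text
t 42.85 dp [ -2.4  -5.4 -51.1] dist 51.4 maxstep 10.3 maxturn 0.26 q1 -10.4
[[[-0.001,-0.0005,0.0102],[0.0,0.0,-0.004],1.0],[[-0.001,-0.0005,0.0102],[0.0,0.0,-0.004],1.0],[[-0.001,-0.0005,0.0102],[0.0,0.0,-0.004],1.0],[[-0.001,-0.0005,0.0102],[0.0,0.0,-0.004],1.0],[[-0.001,-0.0005,0.0102],[0.0,0.0,-0.004],1.0]]
```

Request:
carry_out(
  increments=[
    [[-0.002, -0.001, 0.008], [0, 0, -0.01], 1],
    [[-0.002, -0.001, 0.014], [0, 0, -0.01], 1],
    [[-0.001, 0, 0.018], [0, 0, -0.003], 1],
    [[0, 0, 0.018], [0, 0, 0], 1],
    [[0, 0, 0.018], [0, 0, 0], 1],
    [[0, 0, 0.015], [0, 0, 0], 1],
    [[0, 0, 0.009], [0, 0, 0], 1],
    [[0, 0, 0.004], [0, 0, 0], 1],
    [[0, 0, 0], [0, 0, 0], 1],
    [[0, 0, 0], [0, 0, 0], 1],
  ],
)

```text
time: 43.85
tool_pos: [549.8, -108.9, 175.2]
tcp_rot: [-179.8, 0.1, 92.9]
ft_force: [-0.2, 0.8, -1.5]
finger_gap: 11.1
```

```bash
cat > z.py <<'E'
import sys
from h import *
n,hw,ox,oy,yw,off,sx=sys.argv[1],*map(float,sys.argv[2:8])
w=snap('wrist',n); F=5;img=cv2.resize(w['image'],None,fx=F,fy=F,interpolation=cv2.INTER_CUBIC)
b=img.copy();a=r.sense();drawrack(w,b,(ox,oy),yw,F);print(a['tool_pos'],a['tcp_rot'],a['ft_force'])
o=np.array(a['tool_pos'])-[0,0,off]
box(w,b,o,a['tcp_rot'][2]-90,((-6,6),(-hw,hw),(0,80)),(0,255,0),F)
c=proj(w,[o])[0]*F; c=c.astype(int)
y0=max(0,c[1]-350); x0=max(0,c[0]-200)
sl=np.s_[y0:y0+600,x0:x0+400]
cv2.imwrite('pics/'+n+'z.png',np.hstack([img[sl],b[sl]]))
t=np.radians(yw);tgt=np.array([ox,oy])+sx*np.array([np.cos(t),np.sin(t)]);print('target',tgt,'d',tgt-a['tool_pos'][:2])
E
python3 z.py w23 30 553.8 -101.3 3.2 97.1 0
```

```text
[ 549.89768664 -108.88584367  175.41524699] [-1.79813034e+02  1.47095314e-01  9.29049403e+01] [-0.89742373  1.08424488 -1.64005619]
target [ 553.8 -101.3] d [3.90231336 7.58584367]
```

View pics/w23z.png

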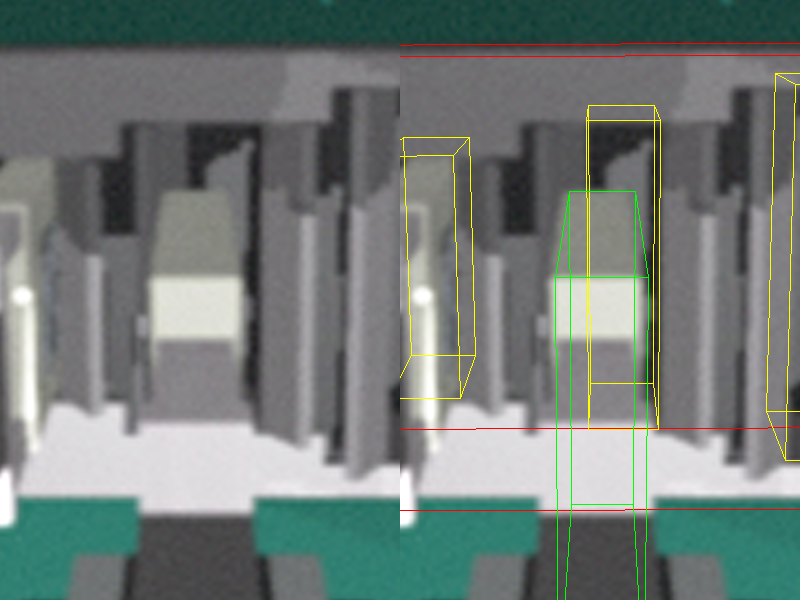

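View pics/w23.png

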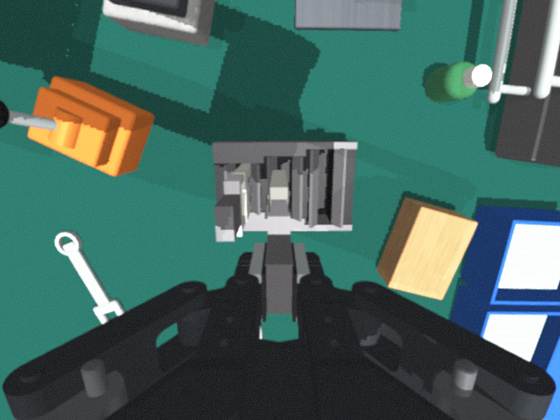

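Request:
carry_out(
  increments=[
    [[0.004, 0.002, 0.004], [0, 0, -0.003], 1],
    [[0.0025, 0.0015, 0.004], [0, 0, -0.002], 1],
    [[0, 0, 0.002], [0, 0, 0], 1],
    [[0, 0, 0], [0, 0, 0], 1],
    [[0, 0, 0], [0, 0, 0], 1],
  ],
)

```text
time: 44.4
tool_pos: [555.0, -101.6, 167.0]
tcp_rot: [180.0, 0.2, 93.3]
ft_force: [0.2, -1.3, -1.2]
finger_gap: 11.0
```

```bash
python3 z.py w24 30 553.8 -101.3 3.2 97.1 0
```

```text
[ 554.95993939 -101.6100219   166.96041145] [179.95775455   0.21758631  93.2603942 ] [ 0.39910223 -0.11931453 -1.16684837]
target [ 553.8 -101.3] d [-1.15993939  0.3100219 ]
```

View pics/w24z.png

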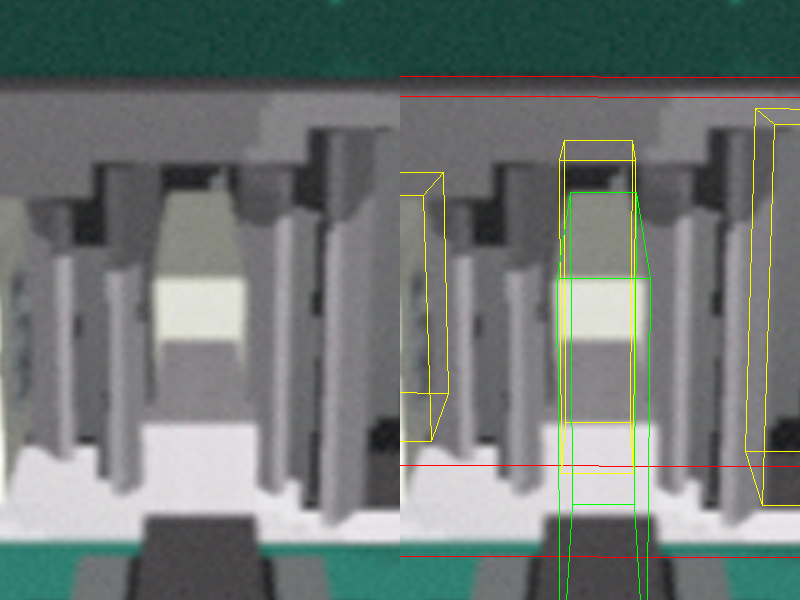

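Request:
carry_out(
  increments=[
    [[0.0002, -0.0011, 0.004], [0, 0, 0], 1],
    [[0, 0, 0.006], [0, 0, 0], 1],
    [[0, 0, 0.006], [0, 0, 0], 1],
    [[0, 0, 0.005], [0, 0, 0], 1],
    [[0, 0, 0.003], [0, 0, 0], 1],
    [[0, 0, 0], [0, 0, 0], 1],
  ],
)

```text
time: 45.05
tool_pos: [553.4, -101.7, 140.3]
tcp_rot: [180.0, 0.2, 93.2]
ft_force: [0.5, 0.4, -2.1]
finger_gap: 11.5
```

```bash
python3 z.py w25 30 553.8 -101.3 3.2 97.1 0
```

```text
[ 553.55556444 -101.71438089  140.61205907] [179.97312905   0.21361247  93.24413438] [ 0.06858004  0.44355378 -1.67116392]
target [ 553.8 -101.3] d [0.24443556 0.41438089]
```

View pics/w25z.png

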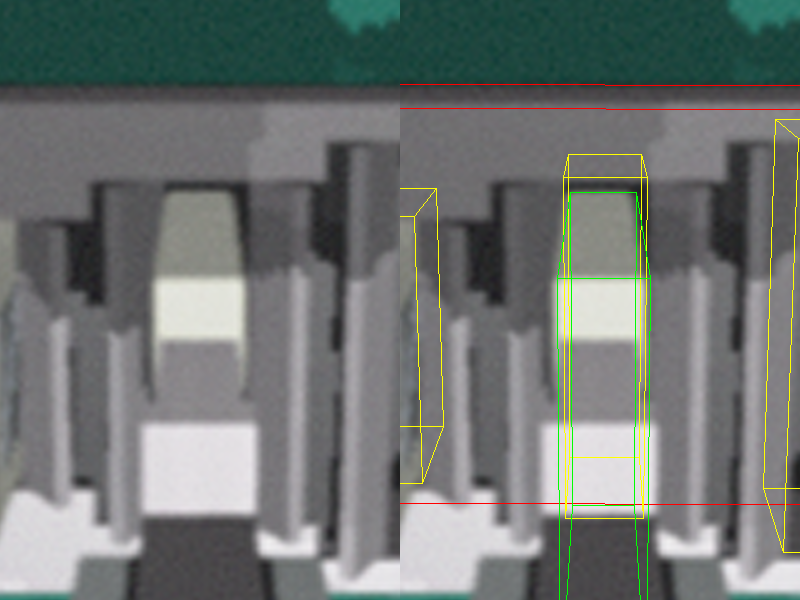

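Request:
carry_out(
  increments=[
    [[0, 0, 0.004], [0, 0, 0], 1],
    [[0, 0, 0.005], [0, 0, 0], 1],
    [[0, 0, 0.005], [0, 0, 0], 1],
    [[0, 0, 0.005], [0, 0, 0], 1],
    [[0, 0, 0.003], [0, 0, 0], 1],
    [[0, 0, 0], [0, 0, 0], 1],
  ],
)

```text
time: 45.7
tool_pos: [553.7, -101.8, 116.9]
tcp_rot: [180.0, 0.2, 93.2]
ft_force: [0.4, -0.0, -1.9]
finger_gap: 10.9
```

Request:
carry_out(
  increments=[
    [[0, 0, 0.003], [0, 0, 0], 1],
    [[0, 0, 0.003], [0, 0, 0], 1],
    [[0, 0, 0.002], [0, 0, 0], 1],
    [[0, 0, 0.001], [0, 0, 0], 1],
    [[0, 0, 0], [0, 0, 0], 1],
  ],
)

```text
time: 46.2
tool_pos: [553.8, -101.9, 107.3]
tcp_rot: [179.9, 0.2, 93.2]
ft_force: [-0.9, 0.9, -3.0]
finger_gap: 11.1
```

Request:
carry_out(
  increments=[
    [[0, 0, 0.002], [0, 0, 0], 1],
    [[0, 0, 0.001], [0, 0, 0], 1],
    [[0, 0, 0], [0, 0, 0], 1],
    [[0, 0, 0], [0, 0, 0], 0.72],
    [[0, 0, 0], [0, 0, 0], 0.72],
    [[0, 0, 0], [0, 0, 0], 0.72],
    [[0, 0, 0], [0, 0, 0], 0.72],
  ],
)

```text
time: 46.9
tool_pos: [555.1, -102.3, 105.7]
tcp_rot: [179.8, 0.3, 93.2]
ft_force: [-0.3, 0.7, 0.5]
finger_gap: 24.2
```

```bash
python3 - <<'E'
from h import *
snap('wrist','w26')
a=r.sense();print(a['tool_pos'],a['ft_force'],a['finger_gap'])
E
```

```text
[ 555.11252801 -102.29391029  105.78747565] [ 0.29849172 -0.51894031 -0.46627988] 24.012826929612
```

View pics/w26.png

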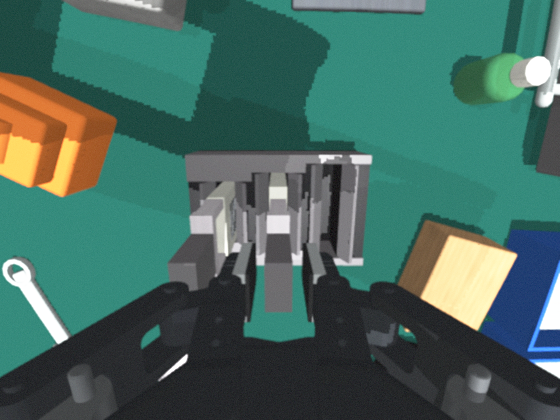

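Request:
carry_out(
  increments=[
    [[0, -0.001, -0.008], [0, 0, 0], 0.72],
    [[0, 0, -0.015], [0, 0, 0], 0.72],
    [[0, 0, -0.02], [0, 0, 0], 0.72],
    [[0, 0, -0.02], [0, 0, 0], 0.72],
    [[0, 0, -0.02], [0, 0, 0], 0.5],
    [[0, 0, -0.012], [0, 0, 0], 0.5],
    [[0, 0, 0], [0, 0, 0], 0.5],
    [[0, 0, 0], [0, 0, 0], 0.5],
  ],
)

```text
time: 47.75
tool_pos: [554.3, -102.1, 211.3]
tcp_rot: [179.5, 0.4, 93.2]
ft_force: [-0.5, 0.2, 0.6]
finger_gap: 42.3
```

```bash
python3 - <<'E'
from h import *
w=snap('wrist','w27')
a=r.sense();print(a['tool_pos'],a['ft_force'],a['finger_gap'])
F=1.4;img=cv2.resize(w['image'],(784,588))
drawrack(w,img,(553.8,-101.3),3.2,F)
for o,h in (((511.9,-103.7,8),23),((553.8,-101.3,8),30)):
  box(w,img,o,3.2,((-6,6),(-h,h),(0,80)),(0,255,0),F)
  box(w,img,o,3.2,((-6,6),(-12,12),(118,154)),(0,255,0),F)
cv2.imwrite('pics/w27b.png',img)
E
python3 plan.py 550 300 200 93.4 14 .5
```

```text
[ 554.31106954 -102.09940421  211.18619689] [-0.68776431  0.58859293 -0.68686365] 42.887933794972895
t 47.8 dp [ -4.3 402.1 -11.2] dist 402.3 maxstep 32.7 maxturn 0.05 q1 28.6
[[[0.0131,0.0006,0.0003],[0.0,0.0,-0.0],0.5],[[0.0245,0.0011,0.0005],[0.0,0.0,-0.0],0.5],[[0.0327,0.0015,0.0007],[0.001,0.001,-0.0],0.5],[[0.0327,0.0015,0.0007],[0.001,0.001,-0.0],0.5],[[0.0327,0.0015,0.0008],[0.001,0.001,-0.0],0.5],[[0.0327,0.0015,0.0008],[0.001,0.001,-0.0],0.5],[[0.0327,0.0015,0.0008],[0.001,0.001,-0.0],0.5],[[0.0327,0.0015,0.0008],[0.001,0.001,-0.0],0.5],[[0.0327,0.0015,0.0008],[0.001,0.001,-0.0],0.5],[[0.0327,0.0016,0.0008],[0.001,0.001,-0.0],0.5],[[0.0327,0.0016,0.0009],[0.001,0.001,-0.0],0.5],[[0.0327,0.0016,0.0009],[0.001,0.001,-0.0],0.5]]
[[[0.0245,0.0012,0.0007],[0.0,0.0,-0.0],0.5],[[0.0131,0.0006,0.0004],[0.0,0.0,-0.0],0.5]]
```

View pics/w27b.png

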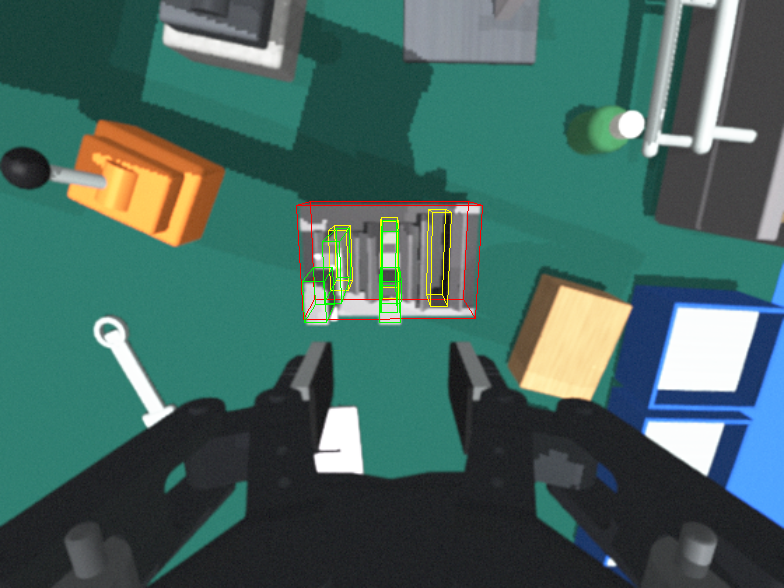

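Request:
carry_out(
  increments=[
    [[0.014, 0, 0], [0, 0, 0], 0.5],
    [[0.025, 0.001, 0], [0, 0, 0], 0.5],
    [[0.036, 0.002, -0.001], [0, 0, 0], 0.5],
    [[0.038, 0.002, -0.001], [0, 0, 0], 0.5],
    [[0.038, 0.002, -0.001], [0, 0, 0], 0.5],
    [[0.038, 0.002, -0.001], [0, 0, 0], 0.5],
    [[0.038, 0.002, -0.001], [0, 0, 0], 0.5],
    [[0.038, 0.002, -0.001], [0, 0, 0], 0.5],
    [[0.038, 0.002, -0.001], [0, 0, 0], 0.5],
    [[0.036, 0.002, 0], [0, 0, 0], 0.5],
    [[0.026, 0.001, 0], [0, 0, 0], 0.5],
    [[0.013, 0, 0], [0, 0, 0], 0.5],
  ],
)

```text
time: 49.0
tool_pos: [538.3, 297.8, 200.2]
tcp_rot: [-179.0, 0.3, 93.1]
ft_force: [-0.0, 0.3, 0.3]
finger_gap: 42.4
```

Request:
carry_out(
  increments=[
    [[0, 0, 0], [0, 0, 0], 0.5],
    [[0, 0, 0], [0, 0, 0], 0.5],
  ],
)

```text
time: 49.2
tool_pos: [536.3, 299.2, 198.1]
tcp_rot: [-178.8, 0.4, 93.3]
ft_force: [-0.4, 0.8, 0.0]
finger_gap: 42.5
```

```bash
python3 cart.py w28 37 590 309 3.4 5
```

```text
[536.40052413 298.90172186 198.13409871] [-178.83756712    0.38585036   93.24336972]
```

View pics/w28c.png

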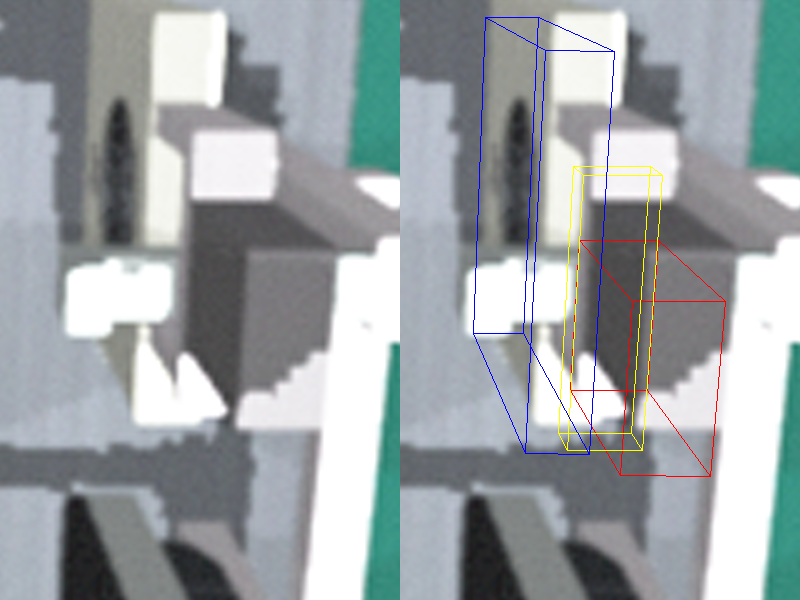

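View pics/w28.png

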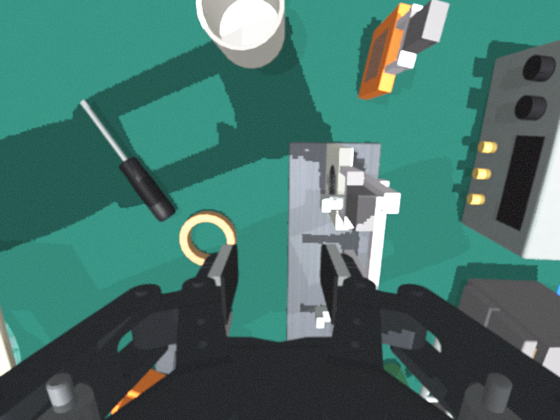

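```bash
python3 plan.py 592 315.6 198 93 4 .55
```

```text
t 49.25 dp [55.6 16.7 -0.1] dist 58.1 maxstep 14.5 maxturn 0.31 q1 28.1
[[[0.0034,0.0141,-0.0003],[-0.005,0.002,0.001],0.55],[[0.0034,0.0141,-0.0002],[-0.005,0.002,0.001],0.55],[[0.0034,0.0141,-0.0001],[-0.005,0.002,0.001],0.55],[[0.0034,0.0141,-0.0],[-0.005,0.002,0.001],0.55]]
```

Request:
carry_out(
  increments=[
    [[0.003, 0.009, 0], [-0.007, 0.003, 0], 0.55],
    [[0.004, 0.013, 0], [-0.007, 0.003, 0], 0.55],
    [[0.004, 0.013, 0], [-0.006, 0.002, 0], 0.55],
    [[0.004, 0.011, 0], [0, 0, 0], 0.55],
    [[0.002, 0.006, 0.006], [0, 0, 0], 0.55],
    [[0.001, 0.001, 0.013], [0, 0, 0], 0.55],
    [[0, 0, 0.015], [0, 0, 0], 0.55],
    [[0, 0, 0.012], [0, 0, 0], 0.55],
    [[0, 0, 0.006], [0, 0, 0], 0.55],
    [[0, 0, 0], [0, 0, 0], 0.55],
    [[0, 0, 0], [0, 0, 0], 0.55],
  ],
)

```text
time: 50.35
tool_pos: [593.2, 311.3, 139.3]
tcp_rot: [-180.0, 0.0, 92.6]
ft_force: [-0.2, -0.8, -0.8]
finger_gap: 38.7
```

```bash
python3 cart.py w29 37 592 315.6 3.4 5;python3 plan.py 592 315.6 125 93 4 .55
```

```text
[593.19985629 311.3361612  139.42684653] [1.79996693e+02 1.94380274e-02 9.26041633e+01]
t 50.4 dp [ -1.2   4.3 -14.4] dist 15.1 maxstep 3.8 maxturn 0.1 q1 28.1
[[[0.0011,-0.0003,0.0036],[0.0,0.0,-0.002],0.55],[[0.0011,-0.0002,0.0036],[0.0,0.0,-0.002],0.55],[[0.0011,-0.0002,0.0036],[0.0,0.0,-0.002],0.55],[[0.0011,-0.0002,0.0036],[0.0,0.0,-0.002],0.55]]
```

View pics/w29c.png

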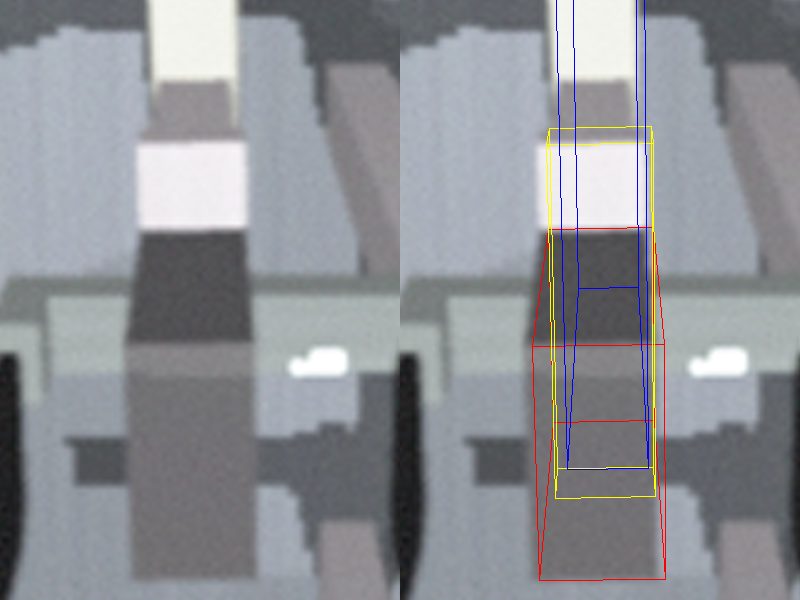

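Request:
carry_out(
  increments=[
    [[0.002, -0.001, 0.004], [0, 0, -0.004], 0.55],
    [[0.002, -0.001, 0.006], [0, 0, -0.004], 0.55],
    [[0, 0, 0.003], [0, 0, 0], 0.55],
    [[0, 0, 0], [0, 0, 0], 0.55],
    [[0, 0, 0], [0, 0, 0], 0.55],
  ],
)

```text
time: 50.9
tool_pos: [591.7, 316.6, 127.5]
tcp_rot: [179.8, -0.1, 93.2]
ft_force: [-0.2, 0.1, 0.6]
finger_gap: 38.4
```

Request:
carry_out(
  increments=[
    [[0, 0, 0], [0, 0, 0], 1],
    [[0, 0, 0], [0, 0, 0], 1],
    [[0, 0, 0], [0, 0, 0], 1],
    [[0, 0, 0], [0, 0, 0], 1],
    [[0, 0, 0], [0, 0, 0], 1],
  ],
  newtons=60,
)

```text
time: 51.4
tool_pos: [591.9, 316.6, 128.0]
tcp_rot: [179.8, -0.1, 93.1]
ft_force: [-0.1, -0.2, -0.1]
finger_gap: 11.0
```

```bash
python3 - <<'E'
from h import *
snap('wrist','w30');a=r.sense();print(a['tool_pos'],a['tcp_rot'],a['finger_gap'],a['ft_force'])
E
```

```text
[591.85947145 316.61914998 127.950889  ] [ 1.79791071e+02 -6.78634094e-02  9.31443438e+01] 10.87579390785955 [ 0.41181677  0.70445614 -0.6154643 ]
```

View pics/w30.png

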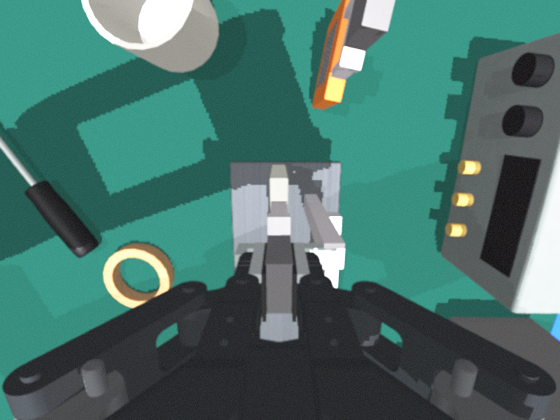

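Request:
carry_out(
  increments=[
    [[0, 0, -0.004], [0, 0, 0], 1],
    [[0, 0, -0.005], [0, 0, 0], 1],
    [[0, 0, -0.004], [0, 0, 0], 1],
    [[0, 0, 0], [0, 0, 0], 1],
    [[0, 0, 0], [0, 0, 0], 1],
  ],
)

```text
time: 51.95
tool_pos: [591.8, 316.4, 142.1]
tcp_rot: [179.8, -0.1, 93.1]
ft_force: [0.6, -0.2, -1.6]
finger_gap: 10.9
```

Request:
carry_out(
  increments=[
    [[0, -0.005, 0], [0, 0, 0], 1],
    [[0, -0.009, 0], [0, 0, 0], 1],
    [[0, -0.011, 0], [0, 0, 0], 1],
    [[0, -0.012, 0], [0, 0, 0], 1],
    [[0, -0.012, 0], [0, 0, 0], 1],
    [[0, -0.006, 0], [0, 0, 0], 1],
    [[0, 0, 0], [0, 0, 0], 1],
  ],
)

```text
time: 52.65
tool_pos: [531.0, 312.8, 140.5]
tcp_rot: [179.9, -0.0, 93.2]
ft_force: [0.7, -0.1, -1.9]
finger_gap: 10.9
```

```bash
python3 - <<'E'
from h import *
snap('wrist','w31');a=r.sense();print(a['tool_pos'],a['tcp_rot'],a['finger_gap'],a['ft_force'])
E
```

```text
[531.44023949 312.85511444 140.57131443] [ 1.79922498e+02 -2.02910235e-02  9.31462494e+01] 11.178826896061825 [ 0.07065885  0.64836174 -1.44498623]
```

View pics/w31.png

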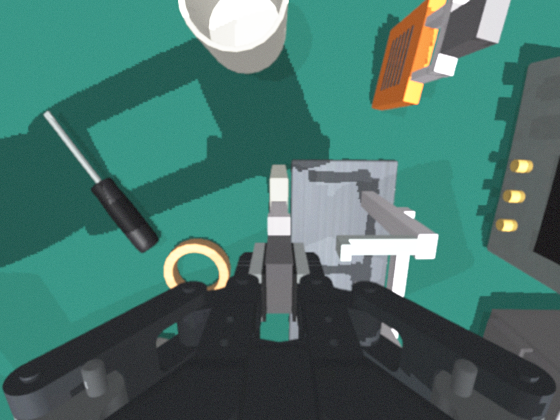

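Request:
carry_out(
  increments=[
    [[-0.01, -0.001, -0.02], [0, 0, 0], 1],
    [[-0.02, -0.003, -0.03], [0, 0, -0.01], 1],
    [[-0.03, -0.005, -0.03], [0, 0, -0.01], 1],
    [[-0.036, -0.005, -0.03], [0, 0, -0.01], 1],
    [[-0.04, -0.005, -0.022], [0, 0, -0.01], 1],
    [[-0.042, -0.006, -0.008], [0, 0, -0.01], 1],
    [[-0.042, -0.006, 0], [0, 0, 0], 1],
    [[-0.042, -0.006, 0], [0, 0, 0], 1],
    [[-0.042, -0.006, 0], [0, 0, 0], 1],
    [[-0.042, -0.006, 0], [0, 0, 0], 1],
    [[-0.042, -0.006, 0], [0, 0, 0], 1],
    [[-0.042, -0.006, 0], [0, 0, 0], 1],
  ],
)

```text
time: 53.9
tool_pos: [514.8, -134.3, 289.1]
tcp_rot: [179.4, 0.2, 96.6]
ft_force: [0.3, -0.3, -1.4]
finger_gap: 10.9
```

Request:
carry_out(
  increments=[
    [[-0.042, -0.006, 0], [0, 0, 0], 1],
    [[-0.04, -0.005, 0], [0, 0, 0], 1],
    [[-0.03, -0.004, 0], [0, 0, -0.02], 1],
    [[-0.015, -0.002, 0], [0, 0, -0.06], 1],
    [[-0.005, 0, 0], [0, 0, -0.12], 1],
  ],
)

```text
time: 54.4
tool_pos: [512.2, -281.0, 289.9]
tcp_rot: [179.5, 0.5, 107.8]
ft_force: [0.0, 0.1, -1.7]
finger_gap: 10.8
```

```bash
python3 plan.py 481 -320 208 -173.3 12 1
```

```text
t 54.4 dp [-31.2 -39.  -81.9] dist 95.9 maxstep 9.3 maxturn 7.66 q1 -33.6
[[[-0.001,-0.0016,0.0032],[0.0,0.001,-0.054],1.0],[[-0.0018,-0.0032,0.006],[0.0,0.001,-0.1],1.0],[[-0.002,-0.0045,0.0079],[0.0,0.001,-0.134],1.0],[[-0.0014,-0.0047,0.0079],[0.0,0.001,-0.134],1.0],[[-0.0007,-0.0048,0.0079],[0.0,0.001,-0.134],1.0],[[-0.0001,-0.0049,0.0079],[0.0,0.001,-0.134],1.0],[[0.0005,-0.0048,0.0079],[0.0,0.001,-0.134],1.0],[[0.0012,-0.0047,0.0079],[0.0,0.001,-0.134],1.0],[[0.0018,-0.0045,0.0079],[0.0,0.001,-0.134],1.0],[[0.0024,-0.0042,0.0079],[0.0,0.001,-0.134],1.0],[[0.0022,-0.0029,0.006],[0.0,0.001,-0.1],1.0],[[0.0013,-0.0014,0.0032],[0.0,0.001,-0.054],1.0]]
```

Request:
carry_out(
  increments=[
    [[0, -0.002, 0.004], [0, 0.001, -0.11], 1],
    [[-0.001, -0.003, 0.006], [0, 0.001, -0.13], 1],
    [[-0.001, -0.0045, 0.008], [0, 0.001, -0.134], 1],
    [[-0.001, -0.005, 0.008], [0, 0.001, -0.134], 1],
    [[0, -0.005, 0.008], [0, 0.001, -0.134], 1],
    [[0, -0.005, 0.008], [0, 0, -0.134], 1],
    [[0.0005, -0.005, 0.008], [0, 0, -0.134], 1],
    [[0.001, -0.005, 0.008], [0, 0, -0.134], 1],
    [[0.002, -0.0045, 0.008], [0, 0, -0.13], 1],
    [[0.002, -0.004, 0.007], [0, 0, -0.08], 1],
    [[0.001, -0.002, 0.004], [0, 0, -0.03], 1],
    [[0, 0, 0.001], [0, 0, 0], 1],
  ],
)

```text
time: 55.6
tool_pos: [485.6, -327.4, 209.3]
tcp_rot: [-179.6, 0.6, -175.7]
ft_force: [0.1, 0.8, -1.1]
finger_gap: 11.1
```

```bash
python3 plan.py 481 -320 208 -173.3 2 1
```

```text
t 55.6 dp [-4.6  7.4 -1.3] dist 8.8 maxstep 4.4 maxturn 1.24 q1 -33.6
[[[0.002,0.0039,0.0006],[-0.003,0.005,-0.021],1.0],[[0.0019,0.0039,0.0006],[-0.003,0.005,-0.021],1.0]]
```

Request:
carry_out(
  increments=[
    [[0.002, 0.003, 0], [-0.003, 0.005, -0.02], 1],
    [[0.002, 0.003, 0], [-0.003, 0.005, -0.02], 1],
    [[0, 0, 0], [0, 0, 0], 1],
    [[0, 0, 0], [0, 0, 0], 1],
    [[0, 0, 0], [0, 0, 0], 1],
    [[0, 0, 0], [0, 0, 0], 1],
    [[0, 0, 0], [0, 0, 0], 1],
    [[0, 0, 0], [0, 0, 0], 1],
    [[0, 0, 0], [0, 0, 0], 1],
    [[0, 0, 0], [0, 0, 0], 1],
    [[0, 0, 0], [0, 0, 0], 1],
    [[0, 0, 0], [0, 0, 0], 1],
  ],
)

```text
time: 56.8
tool_pos: [481.7, -321.6, 210.7]
tcp_rot: [-179.9, 0.1, -173.4]
ft_force: [0.5, -0.8, -0.3]
finger_gap: 11.4
```

Request:
carry_out(
  increments=[
    [[0, 0, 0], [0, 0, 0], 1],
    [[0, 0, 0], [0, 0, 0], 1],
    [[0, 0, 0], [0, 0, 0], 1],
  ],
)

```text
time: 57.1
tool_pos: [481.7, -321.6, 210.7]
tcp_rot: [-179.9, 0.1, -173.4]
ft_force: [0.3, -1.2, -1.9]
finger_gap: 10.9
```

```bash
python3 - <<'E'
from h import *
w=snap('wrist','w32')
a=r.sense();print(a['tool_pos'],a['tcp_rot']);F=5;img=cv2.resize(w['image'],None,fx=F,fy=F)
box(w,img,np.array(a['tool_pos'])-[0,0,98],a['tcp_rot'][2]-90,((-6,6),(-37,37),(0,80)),(0,0,255),F)
c=(proj(w,[np.array(a['tool_pos'])-[0,0,98]])[0]*F).astype(int)
cv2.imwrite('pics/w32b.png',img[c[1]-350:c[1]+250,c[0]-300:c[0]+300])
E
```

```text
[ 481.70609575 -321.56926131  210.70820813] [-1.79917166e+02  6.57710714e-02 -1.73376044e+02]
```

View pics/w32b.png

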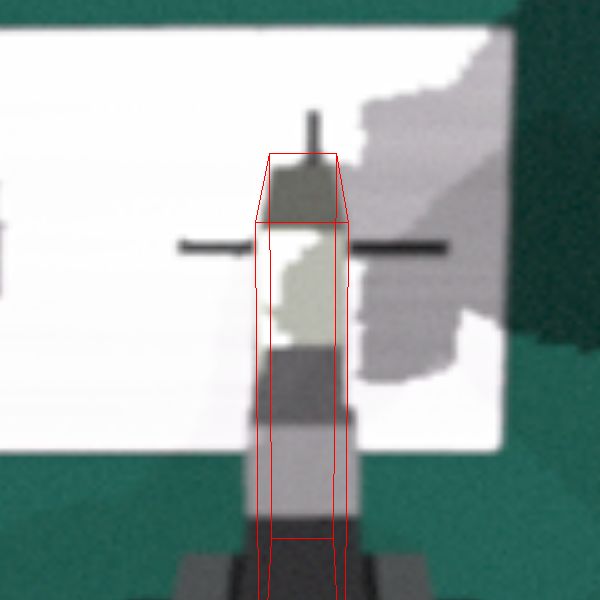

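Request:
carry_out(
  increments=[
    [[0, 0, 0], [0, 0, 0.06], 1],
    [[0, 0, 0], [0, 0, 0.13], 1],
    [[0, 0, 0], [0, 0, 0.147], 1],
    [[0, 0, 0], [0, 0, 0.147], 1],
    [[0, 0, 0], [0, 0, 0.147], 1],
    [[0, 0, 0], [0, 0, 0.147], 1],
    [[0, 0, 0], [0, 0, 0.147], 1],
    [[0, 0, 0], [0, 0, 0.147], 1],
    [[0, 0, 0], [0, 0, 0.147], 1],
    [[0, 0, 0], [0, 0, 0.147], 1],
    [[0, 0, 0], [0, 0, 0.11], 1],
    [[0, 0, 0], [0, 0, 0.05], 1],
  ],
)

```text
time: 58.35
tool_pos: [481.7, -321.6, 210.7]
tcp_rot: [179.9, 0.1, 96.9]
ft_force: [0.1, 0.5, -1.1]
finger_gap: 11.1
```

Request:
carry_out(
  increments=[
    [[0, 0, 0], [0, 0, 0], 1],
    [[0, 0, 0], [0, 0, 0], 1],
    [[0, 0, 0], [0, 0, 0], 1],
    [[0, 0, 0], [0, 0, 0], 1],
    [[0, 0, 0], [0, 0, 0], 1],
    [[0, 0, 0], [0, 0, 0], 1],
    [[0, 0, 0], [0, 0, 0], 1],
    [[0, 0, 0], [0, 0, 0], 1],
    [[0, 0, 0], [0, 0, 0], 1],
    [[0, 0, 0], [0, 0, 0], 1],
    [[0, 0, 0], [0, 0, 0], 1],
    [[0, 0, 0], [0, 0, 0], 1],
  ],
)

```text
time: 59.55
tool_pos: [481.7, -321.6, 210.7]
tcp_rot: [179.9, 0.1, 97.1]
ft_force: [-0.1, 0.0, -1.2]
finger_gap: 10.8
```

Request:
carry_out(
  increments=[
    [[0, 0, 0], [0, 0, 0.06], 1],
    [[0, 0, 0], [0, 0, 0.13], 1],
    [[0, 0, 0], [0, 0, 0.147], 1],
    [[0, 0, 0], [0, 0, 0.147], 1],
    [[0, 0, 0], [0, 0, 0.147], 1],
    [[0, 0, 0], [0, 0, 0.147], 1],
    [[0, 0, 0], [0, 0, 0.147], 1],
    [[0, 0, 0], [0, 0, 0.147], 1],
    [[0, 0, 0], [0, 0, 0.147], 1],
    [[0, 0, 0], [0, 0, 0.147], 1],
    [[0, 0, 0], [0, 0, 0.12], 1],
    [[0, 0, 0], [0, 0, 0.05], 1],
  ],
)

```text
time: 60.75
tool_pos: [481.7, -321.6, 210.7]
tcp_rot: [179.9, -0.1, 6.8]
ft_force: [0.3, 0.3, -1.5]
finger_gap: 10.7
```

Request:
carry_out(
  increments=[
    [[0, 0, 0], [0, 0, 0], 1],
    [[0, 0, 0], [0, 0, 0], 1],
    [[0, 0, 0], [0, 0, 0], 1],
    [[0, 0, 0], [0, 0, 0], 1],
    [[0, 0, 0], [0, 0, 0], 1],
    [[0, 0, 0], [0, 0, 0], 1],
    [[0, 0, 0], [0, 0, 0], 1],
    [[0, 0, 0], [0, 0, 0], 1],
    [[0, 0, 0], [0, 0, 0], 1],
    [[0, 0, 0], [0, 0, 0], 1],
    [[0, 0, 0], [0, 0, 0], 1],
    [[0, 0, 0], [0, 0, 0], 1],
  ],
)

```text
time: 61.95
tool_pos: [481.7, -321.6, 210.7]
tcp_rot: [179.9, -0.1, 7.0]
ft_force: [-0.9, -0.6, -1.0]
finger_gap: 10.8
```

Request:
carry_out(
  increments=[
    [[0, 0, -0.008], [0, 0, -0.06], 1],
    [[0, 0, -0.01], [0, 0, -0.13], 1],
    [[0, 0, -0.012], [0, 0, -0.147], 1],
    [[0, 0, -0.012], [0, 0, -0.147], 1],
    [[0, 0, -0.012], [0, 0, -0.147], 1],
    [[0, 0, -0.012], [0, 0, -0.147], 1],
    [[0, 0, -0.01], [0, 0, -0.147], 1],
    [[0, 0, -0.008], [0, 0, -0.147], 1],
    [[0, 0, -0.004], [0, 0, -0.147], 1],
    [[0, 0, 0], [0, 0, -0.13], 1],
    [[0, 0, 0], [0, 0, -0.07], 1],
    [[0, 0, 0], [0, 0, -0.03], 1],
  ],
)

```text
time: 63.15
tool_pos: [481.4, -321.3, 302.2]
tcp_rot: [179.9, 0.1, 92.4]
ft_force: [-1.0, -0.8, -1.5]
finger_gap: 11.3
```

```bash
python3 plan.py 595.6 -97.8 290 93.2 12 1;  python3 - <<'E'
from h import *
t=snap('top','t33');crop(t,290,160,420,290,6,'t33c')
E
```

```text
t 63.15 dp [114.2 223.5 -12.2] dist 251.3 maxstep 24.4 maxturn 0.07 q1 -9.3
[[[0.0085,0.0048,0.0005],[0.0,0.0,-0.001],1.0],[[0.0159,0.009,0.0009],[0.0,0.0,-0.001],1.0],[[0.0212,0.012,0.0012],[0.0,0.0,-0.001],1.0],[[0.0212,0.0121,0.0012],[0.0,0.0,-0.001],1.0],[[0.0212,0.0121,0.0012],[0.0,0.0,-0.001],1.0],[[0.0211,0.0121,0.0012],[0.0,0.0,-0.001],1.0],[[0.0211,0.0121,0.0012],[0.0,0.0,-0.001],1.0],[[0.0211,0.0122,0.0012],[0.0,0.0,-0.001],1.0],[[0.0211,0.0122,0.0012],[0.0,0.0,-0.001],1.0],[[0.0211,0.0122,0.0012],[0.0,0.0,-0.001],1.0],[[0.0158,0.0092,0.0009],[0.0,0.0,-0.001],1.0],[[0.0084,0.0049,0.0005],[0.0,0.0,-0.001],1.0]]
```

View pics/t33c.png

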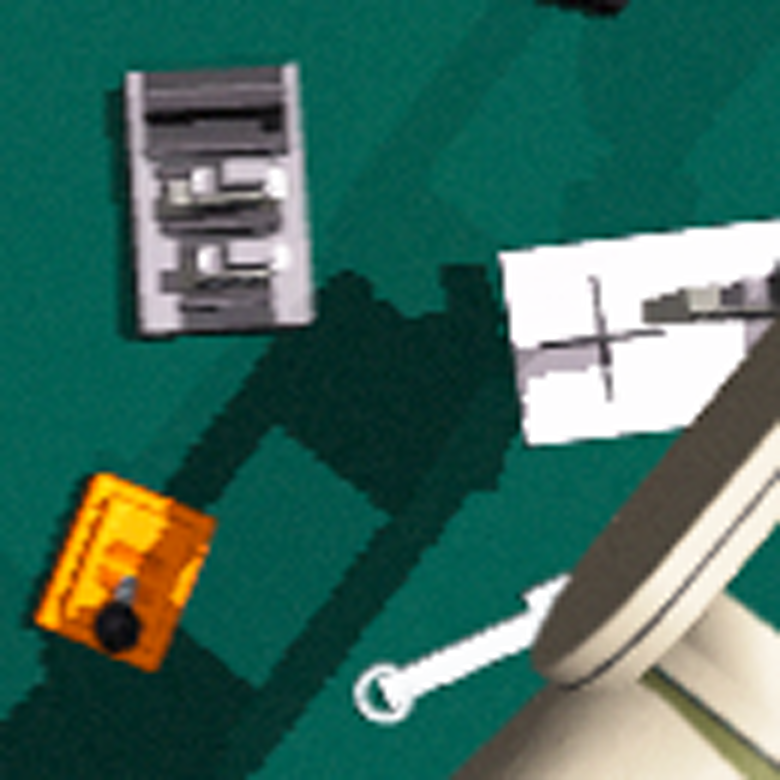

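Request:
carry_out(
  increments=[
    [[0.008, 0.005, 0], [0, 0, -0.005], 1],
    [[0.016, 0.009, 0.001], [0, 0, -0.005], 1],
    [[0.021, 0.012, 0.001], [0, 0, 0], 1],
    [[0.021, 0.012, 0.001], [0, 0, 0], 1],
    [[0.021, 0.012, 0.001], [0, 0, 0], 1],
    [[0.021, 0.012, 0.001], [0, 0, 0], 1],
    [[0.021, 0.012, 0.001], [0, 0, 0], 1],
    [[0.021, 0.012, 0.001], [0, 0, 0], 1],
    [[0.02, 0.012, 0], [0, 0, 0], 1],
    [[0.017, 0.01, 0], [0, 0, 0], 1],
    [[0.01, 0.006, 0], [0, 0, 0], 1],
    [[0.004, 0.002, 0], [0, 0, 0], 1],
  ],
)

```text
time: 64.4
tool_pos: [592.7, -100.7, 294.1]
tcp_rot: [180.0, -0.1, 92.5]
ft_force: [-0.1, -0.2, -1.6]
finger_gap: 11.2
```

Request:
carry_out(
  increments=[
    [[0, 0, 0], [0, 0, 0], 1],
    [[0, 0, 0], [0, 0, 0], 1],
  ],
)

```text
time: 64.6
tool_pos: [592.7, -100.6, 294.0]
tcp_rot: [180.0, -0.0, 92.5]
ft_force: [-0.5, -0.6, -1.8]
finger_gap: 10.6
```

```bash
python3 plan.py 595.6 -97.8 175 93.2 10 1
```

```text
t 64.6 dp [   2.9    2.8 -119. ] dist 119.1 maxstep 14.3 maxturn 0.09 q1 -9.3
[[[0.0001,0.0001,0.0057],[0.0,-0.0,-0.001],1.0],[[0.0002,0.0003,0.0108],[0.0,-0.0,-0.001],1.0],[[0.0003,0.0004,0.0143],[0.0,-0.0,-0.002],1.0],[[0.0003,0.0004,0.0143],[0.0,-0.0,-0.002],1.0],[[0.0003,0.0004,0.0143],[0.0,-0.0,-0.002],1.0],[[0.0003,0.0004,0.0143],[0.0,-0.0,-0.002],1.0],[[0.0003,0.0004,0.0143],[0.0,-0.0,-0.002],1.0],[[0.0003,0.0004,0.0143],[0.0,-0.0,-0.002],1.0],[[0.0002,0.0003,0.0108],[0.0,-0.0,-0.001],1.0],[[0.0001,0.0001,0.0057],[0.0,-0.0,-0.001],1.0]]
```

Request:
carry_out(
  increments=[
    [[0.001, 0.001, 0.006], [0, 0, -0.006], 1],
    [[0.001, 0.001, 0.011], [0, 0, -0.006], 1],
    [[0.001, 0.001, 0.015], [0, 0, 0], 1],
    [[0, 0, 0.016], [0, 0, 0], 1],
    [[0, 0, 0.016], [0, 0, 0], 1],
    [[0, 0, 0.016], [0, 0, 0], 1],
    [[0, 0, 0.014], [0, 0, 0], 1],
    [[0, 0, 0.01], [0, 0, 0], 1],
    [[0, 0, 0.005], [0, 0, 0], 1],
    [[0, 0, 0], [0, 0, 0], 1],
    [[0, 0, 0], [0, 0, 0], 1],
  ],
)

```text
time: 65.7
tool_pos: [592.0, -100.4, 171.4]
tcp_rot: [-179.7, -0.1, 92.9]
ft_force: [0.3, -0.4, -1.5]
finger_gap: 10.9
```

```bash
python3 z.py w34 37 553.8 -101.3 3.2 98 42
```

```text
[ 592.08089213 -100.47199596  171.56321213] [-1.79675871e+02 -1.10192562e-01  9.28861757e+01] [-0.00935802 -0.23377982 -1.18293188]
target [595.7345121  -98.95549679] d [3.65361997 1.51649917]
```

View pics/w34z.png

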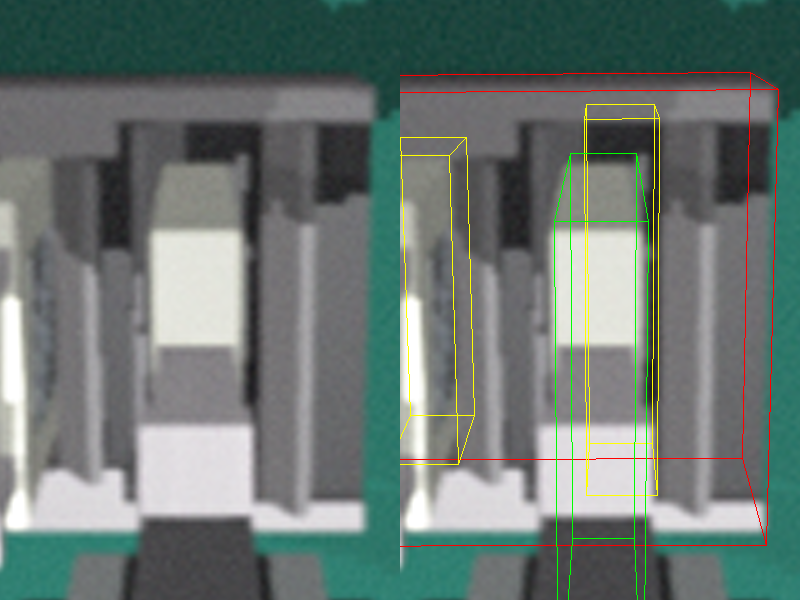

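Request:
carry_out(
  increments=[
    [[0.0015, 0.002, 0.002], [0, 0, -0.003], 1],
    [[0.0012, 0.002, 0.003], [0, 0, -0.002], 1],
    [[0, 0, 0.002], [0, 0, 0], 1],
    [[0, 0, 0], [0, 0, 0], 1],
    [[0, 0, 0], [0, 0, 0], 1],
  ],
)

```text
time: 66.25
tool_pos: [598.1, -97.5, 166.8]
tcp_rot: [-179.9, -0.0, 93.2]
ft_force: [-0.9, 0.0, -1.1]
finger_gap: 11.2
```

```bash
python3 z.py w35 37 553.8 -101.3 3.2 98 42
```

```text
[598.02458977 -97.51580005 166.73813751] [-1.79930858e+02 -3.32164103e-02  9.32198870e+01] [-1.20228006 -0.55931066 -1.41193331]
target [595.7345121  -98.95549679] d [-2.29007768 -1.43969674]
```

View pics/w35z.png

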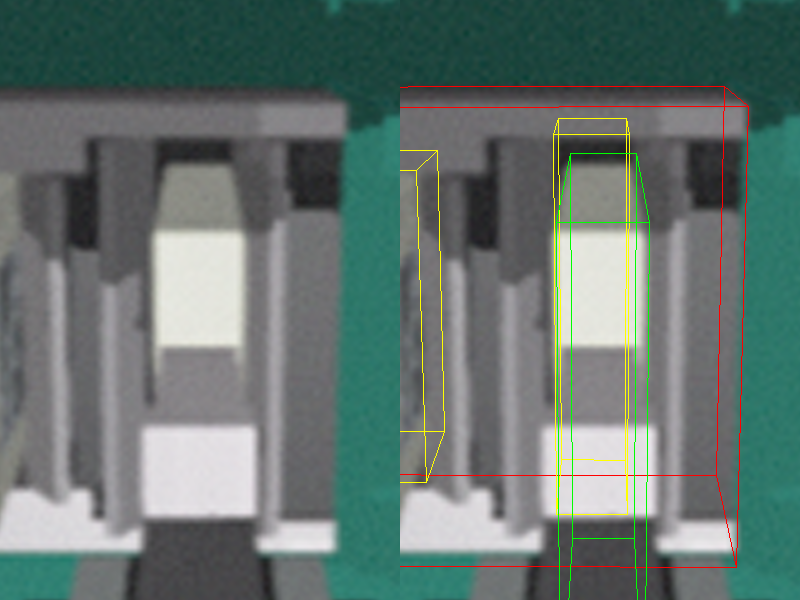

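Request:
carry_out(
  increments=[
    [[0.0007, -0.001, 0.004], [0, 0, 0], 1],
    [[0, 0, 0.006], [0, 0, 0], 1],
    [[0, 0, 0.006], [0, 0, 0], 1],
    [[0, 0, 0.005], [0, 0, 0], 1],
    [[0, 0, 0], [0, 0, 0], 1],
    [[0, 0, 0], [0, 0, 0], 1],
  ],
)

```text
time: 66.9
tool_pos: [596.3, -96.8, 143.1]
tcp_rot: [-179.9, -0.1, 93.2]
ft_force: [-0.1, 0.8, -0.4]
finger_gap: 10.8
```

```bash
python3 z.py w36 37 553.8 -101.3 3.2 98 42
```

```text
[596.20498469 -96.78862677 143.0346147 ] [-1.79855616e+02 -5.60729296e-02  9.32055961e+01] [ 0.13987829  0.84943481 -2.1018271 ]
target [595.7345121  -98.95549679] d [-0.4704726  -2.16687002]
```

View pics/w36z.png

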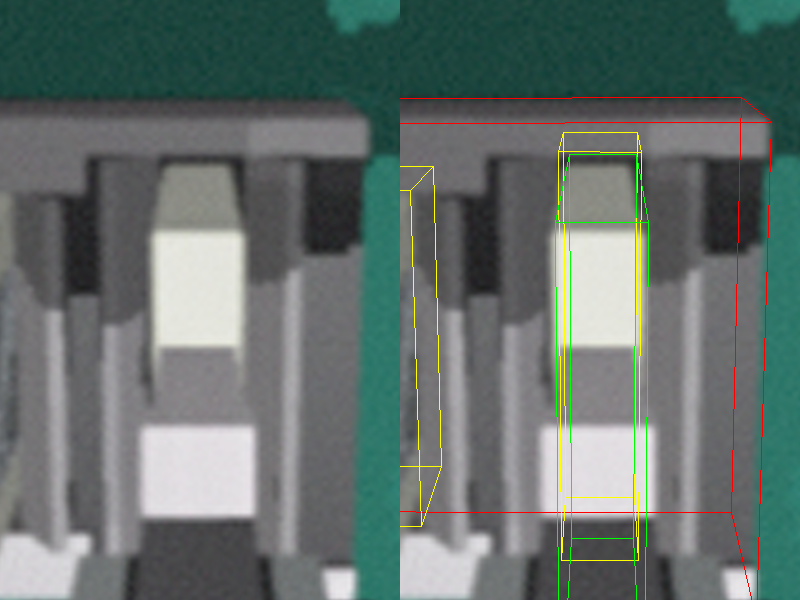

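Request:
carry_out(
  increments=[
    [[-0.0005, 0, 0.004], [0, 0, 0], 1],
    [[0, 0, 0.005], [0, 0, 0], 1],
    [[0, 0, 0.005], [0, 0, 0], 1],
    [[0, 0, 0.005], [0, 0, 0], 1],
    [[0, 0, 0.003], [0, 0, 0], 1],
    [[0, 0, 0], [0, 0, 0], 1],
  ],
)

```text
time: 67.55
tool_pos: [596.4, -97.4, 119.3]
tcp_rot: [-179.9, -0.0, 93.2]
ft_force: [-0.5, 1.2, -1.0]
finger_gap: 11.2
```

Request:
carry_out(
  increments=[
    [[0, 0, 0.003], [0, 0, 0], 1],
    [[0, 0, 0.004], [0, 0, 0], 1],
    [[0, 0, 0.003], [0, 0, 0], 1],
    [[0, 0, 0.001], [0, 0, 0], 1],
    [[0, 0, 0], [0, 0, 0], 1],
  ],
)

```text
time: 68.05
tool_pos: [596.5, -97.4, 107.5]
tcp_rot: [-179.9, -0.0, 93.2]
ft_force: [0.2, 0.1, -1.8]
finger_gap: 11.1
```

Request:
carry_out(
  increments=[
    [[0, 0, 0.002], [0, 0, 0], 1],
    [[0, 0, 0], [0, 0, 0], 1],
    [[0, 0, 0], [0, 0, 0], 0.72],
    [[0, 0, 0], [0, 0, 0], 0.72],
    [[0, 0, 0], [0, 0, 0], 0.72],
    [[0, 0, 0], [0, 0, 0], 0.72],
  ],
)

```text
time: 68.65
tool_pos: [597.8, -97.8, 107.1]
tcp_rot: [179.9, 0.0, 93.2]
ft_force: [-0.5, 0.4, 0.3]
finger_gap: 23.7
```

```bash
python3 - <<'E'
from h import *
snap('wrist','w37')
a=r.sense();print(a['tool_pos'],a['ft_force'],a['finger_gap'])
E
```

```text
[597.73060097 -97.74725954 107.0751542 ] [ 0.41678616 -0.50772614  0.27868792] 23.937547011663273
```

View pics/w37.png

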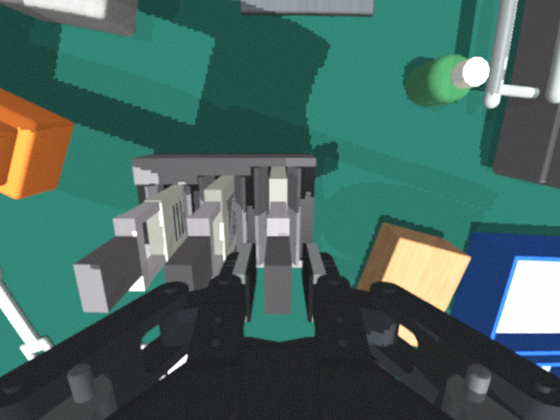

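Request:
carry_out(
  increments=[
    [[0, -0.001, -0.008], [0, 0, 0], 0.72],
    [[0, 0, -0.015], [0, 0, 0], 0.72],
    [[0, 0, -0.02], [0, 0, 0], 0.72],
    [[0, 0, -0.02], [0, 0, 0], 0.72],
    [[0, 0, -0.02], [0, 0, 0], 0.6],
    [[0, 0, -0.012], [0, 0, 0], 0.5],
    [[0, 0, 0], [0, 0, 0], 0.3],
    [[0, 0, 0], [0, 0, 0], 0.3],
  ],
)

```text
time: 69.5
tool_pos: [597.2, -98.0, 212.6]
tcp_rot: [179.7, 0.1, 93.2]
ft_force: [0.3, 0.7, -0.3]
finger_gap: 59.9
```

```bash
python3 - <<'E'
from h import *
w=snap('wrist','w38');snap('top','t38')
a=r.sense();print(a['tool_pos'],a['ft_force'],a['finger_gap'])
F=1.4;img=cv2.resize(w['image'],(784,588))
drawrack(w,img,(553.8,-101.3),3.2,F)
for o,h in (((511.9,-103.7,8),23),((553.8,-101.3,8),30),((595.7,-99,8),37)):
  box(w,img,o,3.2,((-6,6),(-h,h),(0,80)),(0,255,0),F)
  box(w,img,o,3.2,((-6,6),(-12,12),(118,154)),(0,255,0),F)
cv2.imwrite('pics/w38b.png',img)
E
python3 plan.py 453 75 200 81.7 12 .3
```

```text
[596.84584743 -97.85956621 211.79631809] [ 0.1348704  -0.68665071 -1.70861232] 60.21669262734226
t 69.6 dp [-143.8  172.9  -11.8] dist 225.2 maxstep 21.9 maxturn 1.12 q1 9.4
[[[0.007,-0.0052,0.0004],[0.0,0.0,0.008],0.3],[[0.0131,-0.0099,0.0008],[0.0,0.0,0.015],0.3],[[0.0172,-0.0134,0.0011],[0.0,0.0,0.019],0.3],[[0.017,-0.0137,0.0011],[0.0,0.0,0.019],0.3],[[0.0167,-0.0141,0.0011],[0.0,0.0,0.019],0.3],[[0.0164,-0.0144,0.0011],[0.0,0.0,0.019],0.3],[[0.0161,-0.0147,0.0011],[0.0,0.0,0.019],0.3],[[0.0159,-0.015,0.0011],[0.0,0.0,0.019],0.3],[[0.0156,-0.0153,0.0011],[0.0,0.0,0.019],0.3],[[0.0153,-0.0156,0.0011],[0.0,0.0,0.019],0.3],[[0.0112,-0.0119,0.0009],[0.0,0.0,0.015],0.3],[[0.0059,-0.0065,0.0005],[0.0,0.0,0.008],0.3]]
```

View pics/w38b.png

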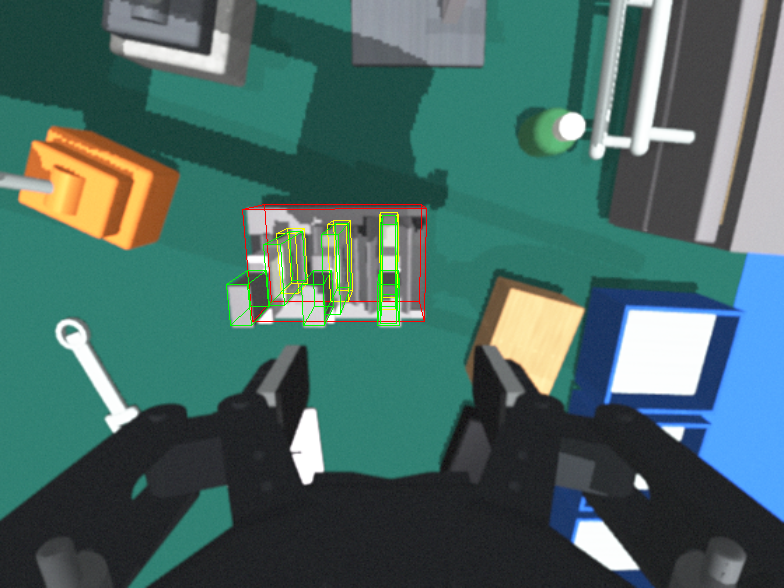

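Request:
carry_out(
  increments=[
    [[0.007, -0.005, 0], [0, 0, 0.01], 0.3],
    [[0.013, -0.01, 0.001], [0, 0, 0.02], 0.3],
    [[0.017, -0.0135, 0.001], [0, 0, 0.02], 0.3],
    [[0.017, -0.0135, 0.001], [0, 0, 0.02], 0.3],
    [[0.0165, -0.014, 0.001], [0, 0, 0.02], 0.3],
    [[0.0165, -0.014, 0.001], [0, 0, 0.02], 0.3],
    [[0.016, -0.0145, 0.001], [0, 0, 0.02], 0.3],
    [[0.016, -0.015, 0.001], [0, 0, 0.02], 0.3],
    [[0.0155, -0.015, 0.001], [0, 0, 0.02], 0.3],
    [[0.014, -0.0145, 0.001], [0, 0, 0.02], 0.3],
    [[0.009, -0.01, 0], [0, 0, 0.01], 0.3],
    [[0.004, -0.004, 0], [0, 0, 0], 0.3],
  ],
)

```text
time: 70.8
tool_pos: [443.9, 80.5, 187.9]
tcp_rot: [-178.8, 0.0, 80.9]
ft_force: [-0.3, -0.2, -0.9]
finger_gap: 59.6
```

Request:
carry_out(
  increments=[
    [[0, 0, 0], [0, 0, 0], 0.3],
    [[0, 0, 0], [0, 0, 0], 0.3],
  ],
)

```text
time: 71.0
tool_pos: [442.8, 81.0, 186.9]
tcp_rot: [-178.7, 0.1, 81.0]
ft_force: [0.4, -0.1, -0.7]
finger_gap: 59.3
```

```bash
python3 plan.py 454 75 80 81.7 8 .3; python3 -c "
from h import *
snap('wrist','w39')"
```

```text
t 71.0 dp [  11.2   -6.  -106.9] dist 107.6 maxstep 17.1 maxturn 0.23 q1 9.4
[[[-0.0003,0.0009,0.0068],[-0.001,0.0,-0.001],0.3],[[-0.0005,0.0017,0.0127],[-0.003,0.0,-0.001],0.3],[[-0.0007,0.0022,0.0169],[-0.004,0.0,-0.002],0.3],[[-0.0007,0.0021,0.0169],[-0.004,0.0,-0.002],0.3],[[-0.0007,0.0021,0.0169],[-0.004,0.0,-0.002],0.3],[[-0.0007,0.002,0.0169],[-0.004,0.0,-0.002],0.3],[[-0.0005,0.0015,0.0127],[-0.003,0.0,-0.001],0.3],[[-0.0003,0.0008,0.0068],[-0.001,0.0,-0.001],0.3]]
```

View pics/w39.png

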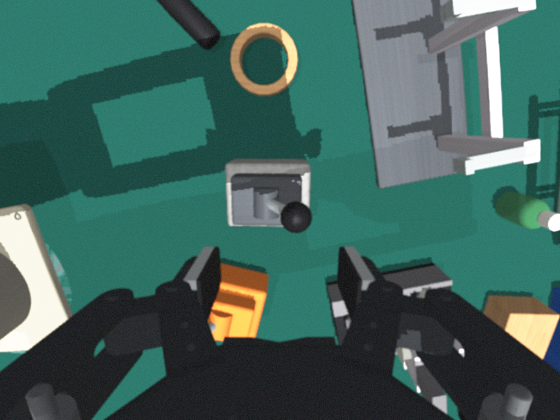

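Move over the ball first, then down.

Request:
carry_out(
  increments=[
    [[-0.002, 0.004, 0], [-0.01, 0, 0], 0.3],
    [[-0.002, 0.005, 0.005], [-0.01, 0, 0], 0.3],
    [[-0.001, 0.003, 0.012], [0, 0, 0], 0.3],
    [[0, 0, 0.018], [0, 0, 0], 0.3],
    [[0, 0, 0.02], [0, 0, 0], 0.3],
    [[0, 0, 0.02], [0, 0, 0], 0.3],
    [[0, 0, 0.014], [0, 0, 0], 0.3],
    [[0, 0, 0.006], [0, 0, 0], 0.3],
    [[0, 0, 0], [0, 0, 0], 0.3],
    [[0, 0, 0], [0, 0, 0], 0.3],
  ],
)

```text
time: 72.05
tool_pos: [455.9, 69.4, 82.6]
tcp_rot: [-179.9, 0.1, 80.7]
ft_force: [-0.3, 1.0, -0.7]
finger_gap: 59.6
```

```bash
python3 plan.py 382.5 87 82 81.7 8 .3; python3 -c "
from h import *
snap('wrist','w40')"
```

```text
t 72.05 dp [-73.4  17.6  -0.6] dist 75.5 maxstep 12.0 maxturn 0.17 q1 12.8
[[[0.0003,-0.0048,0.0001],[-0.0,0.0,-0.001],0.3],[[0.0007,-0.009,0.0001],[-0.0,0.0,-0.002],0.3],[[0.0009,-0.0119,0.0001],[-0.0,0.0,-0.003],0.3],[[0.0009,-0.0119,0.0001],[-0.0,0.0,-0.003],0.3],[[0.001,-0.0119,0.0001],[-0.0,0.0,-0.003],0.3],[[0.001,-0.0119,0.0001],[-0.0,0.0,-0.003],0.3],[[0.0008,-0.009,0.0001],[-0.0,0.0,-0.002],0.3],[[0.0004,-0.0048,0.0],[-0.0,0.0,-0.001],0.3]]
```

View pics/w40.png

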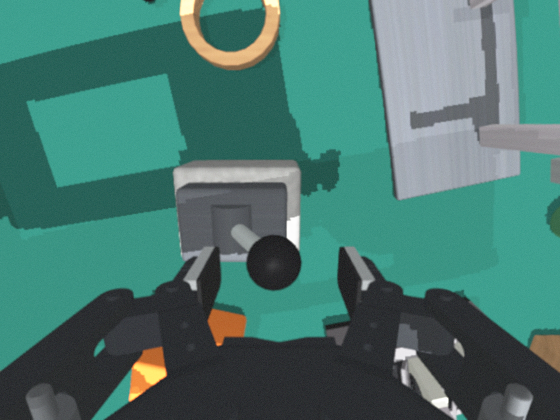

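Request:
carry_out(
  increments=[
    [[0.004, -0.004, 0], [0, 0, -0.005], 0.3],
    [[0.002, -0.01, -0.001], [0, 0, -0.005], 0.3],
    [[0, -0.011, -0.001], [0, 0, 0], 0.3],
    [[0, -0.011, 0], [0, 0, 0], 0.3],
    [[0, -0.01, 0], [0, 0, 0], 0.3],
    [[0, -0.008, 0], [0, 0, 0], 0.3],
    [[0, -0.005, 0], [0, 0, 0], 0.3],
    [[0, -0.003, 0], [0, 0, 0], 0.3],
    [[0, 0, 0], [0, 0, 0], 0.3],
    [[0, 0, 0], [0, 0, 0], 0.3],
  ],
)

```text
time: 73.1
tool_pos: [396.6, 87.4, 91.4]
tcp_rot: [179.3, -0.0, 81.5]
ft_force: [0.9, -0.9, 0.1]
finger_gap: 59.7
```

```bash
python3 -c "
from h import *
snap('wrist','w41');a=r.sense();print(a['tool_pos'],a['ft_force'])"
```

```text
[396.67920969  87.36081822  91.40373731] [ 0.23077622 -0.67519973  0.34681491]
```

View pics/w41.png

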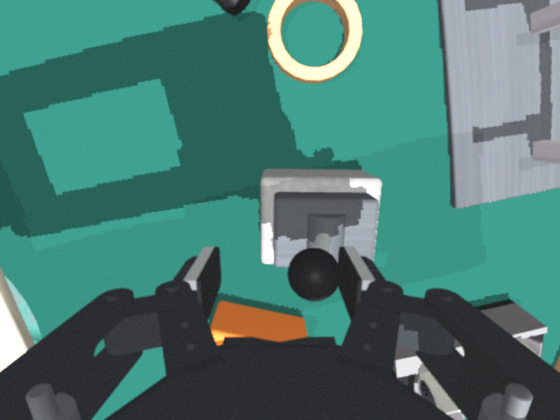

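Ball pushed part way (pixel 314,274, against the right pad). About 14 mm further −x.

Request:
carry_out(
  increments=[
    [[0, -0.005, 0.003], [0, 0, 0], 0.3],
    [[0, -0.005, 0.003], [0, 0, 0], 0.3],
    [[0, -0.003, 0.001], [0, 0, 0], 0.3],
    [[0, 0, 0], [0, 0, 0], 0.3],
    [[0, 0, 0], [0, 0, 0], 0.3],
  ],
)

```text
time: 73.65
tool_pos: [383.1, 89.4, 83.3]
tcp_rot: [179.3, -0.0, 81.4]
ft_force: [1.1, -0.5, 1.6]
finger_gap: 59.8
```

```bash
python3 -c "
from h import *
snap('wrist','w42');a=r.sense();print(a['tool_pos'],a['ft_force'])"
```

```text
[383.11135811  89.38499033  83.35825997] [ 0.08404406 -0.66528429  0.40089876]
```

View pics/w42.png

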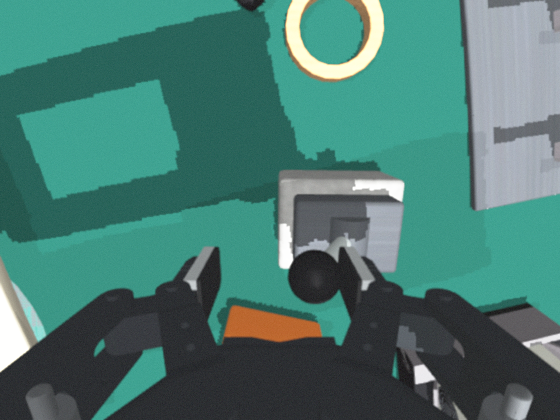

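```bash
python3 -c "
from h import *
print(plane(load('w42'),(314,276),125))
print(plane(load('w4'),(279,283),125))
"
```

```text
[398.78738856  84.44079204 125.        ]
[398.77011558  83.94741396 125.        ]
```

Request:
carry_out(
  increments=[
    [[0, 0.005, 0], [0, 0, 0], 0.3],
    [[0, 0.004, -0.005], [0, 0, 0], 0.3],
    [[0, 0, -0.015], [0, 0, 0], 0.3],
    [[0, 0, -0.025], [0, 0, 0], 0.3],
    [[0, 0, -0.025], [0, 0, 0], 0.3],
    [[0, 0, -0.025], [0, 0, 0], 0.3],
    [[0, 0, -0.025], [0, 0, 0], 0.3],
    [[-0.01, -0.02, -0.01], [0, 0, 0], 0.3],
    [[-0.01, -0.02, 0], [0, 0, 0], 0.3],
    [[0, 0, 0], [0, 0, 0], 0.3],
    [[0, 0, 0], [0, 0, 0], 0.3],
  ],
)

```text
time: 74.8
tool_pos: [349.8, 73.2, 221.7]
tcp_rot: [179.4, -0.0, 81.4]
ft_force: [0.7, 0.0, 0.6]
finger_gap: 60.0
```

```bash
python3 -c "
from h import *
w=snap('wrist','w43');t=snap('top','t43');s=snap('scene','sc43');a=r.sense();print(a['tool_pos'],a['ft_force'],a['time'])
crop(t,130,130,430,290,2.6,'t43c')
crop(s,190,140,410,300,3.6,'s43c')
"
```

```text
[349.48206239  73.30543306 220.92190981] [ 1.02226747 -0.12697677  0.4441715 ] 74.95
```

View pics/w43.png

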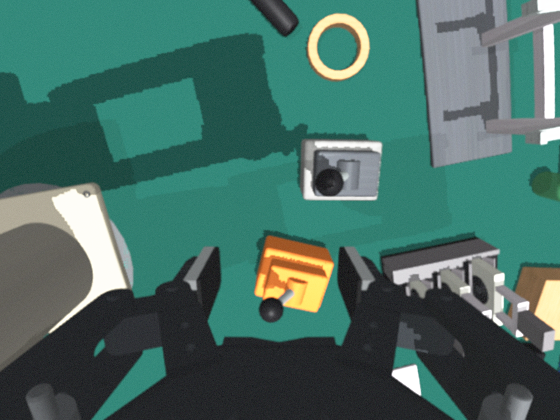

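View pics/t43c.png

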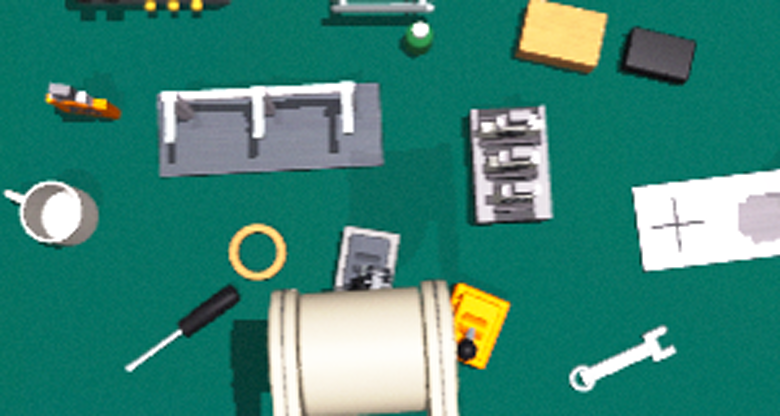

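View pics/s43c.png

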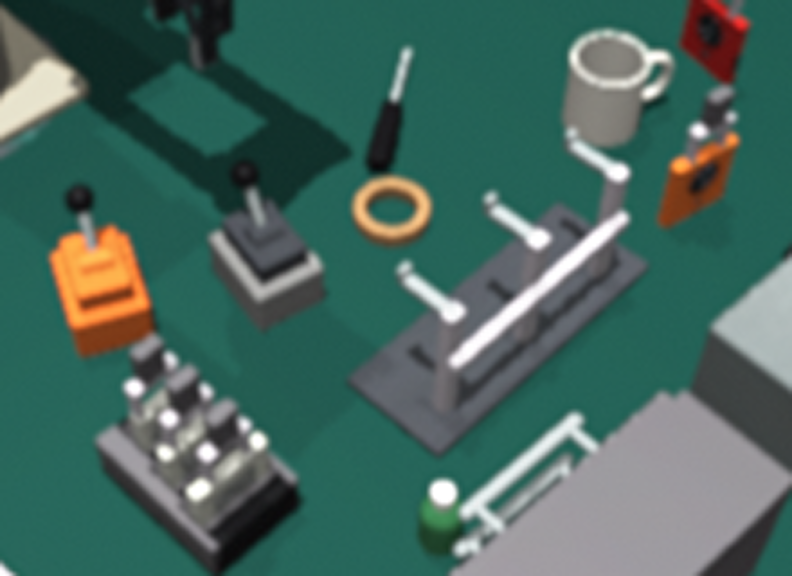

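```bash
python3 - <<'E'
from h import *
s=load('sc43');F=7;img=cv2.resize(s['image'],None,fx=F,fy=F,interpolation=cv2.INTER_CUBIC);b=img.copy()
for o,h in (((511.9,-103.7,8),23),((553.8,-101.3,8),30),((595.7,-99,8),37)):
  box(s,b,o,3.2,((-6,6),(-h,h),(0,80)),(0,255,0),F)
  box(s,b,o,3.2,((-6,6),(-12,12),(118,154)),(0,0,255),F)
sl=np.s_[1600:2100,1480:1880]
cv2.imwrite('pics/s43d.png',np.hstack([img[sl],b[sl]]))
E
```

```text
(no output)
```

View pics/s43d.png

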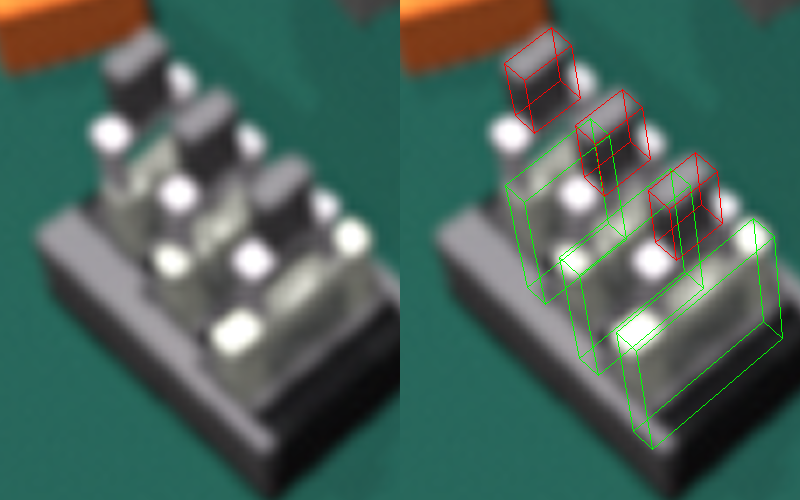

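The overlays for all three cartridges match at full depth, so I'm handing in.

```bash
python3 -c "
from h import *
print(r.hand_in())"
```

```text
the job is handed in; nothing more can be done
None
```

I handed the job in at about 75 s of the 210 s allowed; the simulator gave no verdict. I threw the switch on and showed the narrow, middle and wide cartridges in turn. Each was held at the viewing point (front, socket edge, then back) for at least a second. I racked each in its own slot and threw the switch back off.

**Last checks, all from the camera pictures:**
- **Cartridges:** all three stand upright in their own slots. Their outlines in the wrist and scene views match the fully home position.
- **Switch:** the ball is back where it started, within about 1 mm.
- **Bench:** the peg stand is empty, the other things look unmoved, and the robot is clear of everything.

**What went wrong or disagreed:**
- **First switch push missed:** the gripper passed over the ball. The pictures put the fingertips about 30 mm behind the reported tool point, so I worked to that offset from then on.
- **Rack was knocked aside:** it moved about 3 cm early in the run, so I measured it again before the first cartridge went in. It had not moved when I checked it before each later one.
- **Rack rim height:** the rim fitted the pictures best at about 50 mm high rather than 58 mm, and I used the 50 mm fit for position.

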